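# Recharge the meters' cells in a two-row spring-bay charger

### The job

Switch the charger off while its bays are still empty, then load every loose blue 26 mm cell from the tray: long cells into the nearer row, short cells into the farther row, flat end against the coil spring and plus end (orange band) clicked down under the orange retaining lip against the brass contact. When all the cells are in, switch the charger on; leave the other things on the bench where they are.

Things in the scene. Friction and masses are not known exactly. Their poses are not given: they have to be found in the camera images.
- long1_mid (a point): centre of a long cell: a cylinder 26 mm in diameter and 65 mm long over its nub, about 91 g, blue sleeve, lying on its side in the tray (it can roll). Its own x axis runs along the cell towards the plus end (a steel nub 9 mm in diameter that stands out 2 mm, with an orange band round the sleeve beside it; the other end is flat); its y and z axes may have any roll. Absent in some starts
- short1_mid (a point): centre of a short cell: a cylinder 26 mm in diameter and 50 mm long over its nub, about 70 g, blue sleeve, lying on its side in the tray (it can roll). Its own x axis runs along the cell towards the plus end (a steel nub 9 mm in diameter that stands out 2 mm, with an orange band round the sleeve beside it; the other end is flat); its y and z axes may have any roll. Absent in some starts
- long2_mid (a point): centre of a long cell: a cylinder 26 mm in diameter and 65 mm long over its nub, about 91 g, blue sleeve, lying on its side in the tray (it can roll). Its own x axis runs along the cell towards the plus end (a steel nub 9 mm in diameter that stands out 2 mm, with an orange band round the sleeve beside it; the other end is flat); its y and z axes may have any roll. Absent in some starts
- short2_mid (a point): centre of a short cell: a cylinder 26 mm in diameter and 50 mm long over its nub, about 70 g, blue sleeve, lying on its side in the tray (it can roll). Its own x axis runs along the cell towards the plus end (a steel nub 9 mm in diameter that stands out 2 mm, with an orange band round the sleeve beside it; the other end is flat); its y and z axes may have any roll. Absent in some starts
- long3_mid (a point): centre of a long cell: a cylinder 26 mm in diameter and 65 mm long over its nub, about 91 g, blue sleeve, lying on its side in the tray (it can roll). Its own x axis runs along the cell towards the plus end (a steel nub 9 mm in diameter that stands out 2 mm, with an orange band round the sleeve beside it; the other end is flat); its y and z axes may have any roll. Absent in some starts
- short3_mid (a point): centre of a short cell: a cylinder 26 mm in diameter and 50 mm long over its nub, about 70 g, blue sleeve, lying on its side in the tray (it can roll). Its own x axis runs along the cell towards the plus end (a steel nub 9 mm in diameter that stands out 2 mm, with an orange band round the sleeve beside it; the other end is flat); its y and z axes may have any roll. Absent in some starts
- long_bay1 (a point): left bay (from the robot) of the nearer row, for long cells: where a seated cell's centre lies. x: along the bay, level, away from the robot to the brass contact, 32.5 mm ahead; z up. In every bay the cell lies level along x on two thin rails (outer faces 10.5 mm either side of its axis, tops 10.25 mm below it; deck 20 mm below it), so fingers have room at both sides
- long_bay2 (a point): middle bay (from the robot) of the nearer row, for long cells: where a seated cell's centre lies. x: along the bay, level, away from the robot to the brass contact, 32.5 mm ahead; z up. Near end (-x) of every bay: a coil spring, its round end 10 mm in radius centred on the cell's axis; behind it a wall, top 14 mm above the axis
- long_bay3 (a point): right bay (from the robot) of the nearer row, for long cells: where a seated cell's centre lies. x: along the bay, level, away from the robot to the brass contact, 32.5 mm ahead; z up. In every bay the free spring end stands 5 mm inside the place of a seated cell's flat end and can be pressed back 17 mm from there: 1.4 N at first, 3.2 N when seated, 7.4 N at the end
- short_bay1 (a point): left bay (from the robot) of the farther row, for short cells: where a seated cell's centre lies. x: along the bay, level, away from the robot to the brass contact, 25 mm ahead; z up. Far end (+x) of every bay: over the contact an orange lip 30 mm wide reaches back 6 mm from the contact; its underside is 15 mm, its top 18 mm above the cell's axis
- short_bay2 (a point): middle bay (from the robot) of the farther row, for short cells: where a seated cell's centre lies. x: along the bay, level, away from the robot to the brass contact, 25 mm ahead; z up. To load any bay: cell tilted about 25 degrees, plus end up, flat end pressing the spring 9 to 10 mm beyond the seated place, swing the plus end down past the lip, let the spring push it under the lip
- short_bay3 (a point): right bay (from the robot) of the farther row, for short cells: where a seated cell's centre lies. x: along the bay, level, away from the robot to the brass contact, 25 mm ahead; z up. To unload any bay: press the cell back 9 to 10 mm on the spring, swing the plus end up
- charger: grey cell charger fixed to the bench, 245 mm (x) by 214 mm (y), deck 30 mm high, end walls of the bays up to 68 mm; origin at the centre of its underside, x away from the robot. A control panel takes the front 62 mm, then come two rows of three bays along x, 64 mm apart in y; a seated cell's axis is 50 mm above the bench. The spring end of each bay is nearer the robot, the contact and lip farther
- selector (a joint): angle of the charger's switch knob, rad: 0 is off (pointer to the red mark, left, the anticlockwise stop), 1.5 is on (pointer to the green mark, right, the clockwise stop). It stays where it is left; it turns with about 0.04 N m
- selector_grip (a point): grip point on the switch knob's vertical axis, 53 mm above the bench: middle of a bar 40 mm long, 14 mm wide and 30 mm high (15 mm above and below this point) with an orange top, on a disc of 21 mm radius; x axis along the bar towards its white pointer, y across the bar; they turn with the knob
- tray: black rubber tray fixed on the bench beside the charger (left or right of it), 260 mm (x) by 342 mm (y) outside; floor 3 mm thick, rim 6 mm wide and 10 mm high above the bench; ribs 4 mm wide and 9 mm high above the bench at x = 0 and y = -57.5 and +57.5 mm part it into six pockets that keep the cells from rolling away; origin at the centre of its underside
- meter_flat: dark grey hand-held meter (140 x 90 x 45 mm) lying face up on the bench just beyond the tray, to be left alone
- meter_up: dark grey hand-held meter standing upright, 140 mm high, to be left alone
- small_cell: small green cell, 14 mm in diameter and 50 mm high, standing upright on the bench just beyond the tray; too thin for either row, to be left alone
- screwdriver: blue-handled screwdriver 170 mm long, lying on the bench, to be left alone
- tape_roll: yellow roll of tape, 56 mm in diameter and 19 mm high, lying flat on the bench, to be left alone
- torch: aluminium torch 150 mm long, lying on the bench, to be left alone
- cell_box: clear plastic box 110 x 80 x 45 mm, to be left alone
Not all that is in view belongs to the job. What is shaped like the part that bears long2_mid but green or purple is not meant. Leave any green look-alike of the part that bears short3_mid alone.

How it is judged:
By the outcome, as a careful person would: the job done as asked, in the order asked, and still so for the second after the job is handed in, with the robot touching nothing.
Of long1, short1, long2, short2, long3, short3 only 4 to 6 are there at a start; the rules pass over those that are not, and their reading is None.
At some moment in a run one of long1, short1, long2, short2, long3, short3 may be knocked a few centimetres aside while the robot is not near it.
Once in a run the grip may slacken for a moment while it holds something.
It also fails if it takes over 210 s, if anything falls off the work surface, if the arm or the gripper's body presses on something with over 40 N, if the wrist force passes 120 N, or if a joint passes its speed limit or range.

### The arm

A 6-joint arm with a two-finger parallel gripper is mounted at the origin on the work surface. World frame = base frame: x ahead of the robot, y to its left, z up, the work surface at z = 0. Lengths are in mm, angles in degrees, forces in N, time in s.
With the tool pointing down it reaches from about 300 to 850 mm from the base axis. Payload 4.2 kg.
Tool frame: the origin (TCP) lies at the very end of the fingers, on their centre line; the grasp point (between the pads) lies 19 mm behind it (env.grip_depth is the distance from the TCP to the grasp point, in mm); y points along the fingers, z is the direction in which the jaws open and shut, and the axes are right-handed (so a half turn about y gives the same grasp; the last joint's range is limited). The gripper opens to 91 mm and grips with 3 to 60 N. Pads are 32 mm wide; open, the fingers measure 118 mm over their backs; the gripper's body (76 mm by 178 mm) begins 60 mm behind the grasp point.
Start: joints at [-1.146, 18.312, 89.639, -0, 72.044, -1.146], TCP at [575.016, 0, 213.976] pointing down, gripper open.
Joint ranges: [-177.97, 177.97], [-48.28, 115.42], [12.27, 149.76], [-77.06, 257.06], [2.81, 150.46], [-146.56, 146.56]. Speed limits (degrees/s): [147.25, 147.25, 180, 180, 180, 180].

### API

Orientations are given as [roll, pitch, yaw] about the fixed x, y, z axes, in that order (R = Rz(yaw) Ry(pitch) Rx(roll)).
In Python, from workcell import state, imaging, job, env gives the robot as it stands.
- The arm moves only by the shell command python3 -m pendant 'ROWS' [FORCE]. ROWS is JSON, a list of rows, each an object with "delta_pos": the shift along the tool's x, y, z in cm, a list of three; "twist": the turn, a rotation vector about the tool's x, y, z in degrees, a list of three; "grip": the opening in per cent of the stroke, from 0 (shut) to 100 (fully open). In form: [{"delta_pos": [tx, ty, tz], "twist": [wx, wy, wz], "grip": grip}, ...]. A call has exactly 5 rows; each row is the pose to reach, as a shift and turn from the pose commanded when the call began, along the tool's axes at that moment; what a row does not reach only later rows make up. A row lasts 1/10 s, in which the tool goes at most 50 mm and 8.59 degrees, less where a joint would pass 70% of its speed; a pose out of reach is approached as far as the arm can. A call with a gripper value outside its range is refused whole. The fingers move at their own pace and stop on an object; FORCE is the grip in N (left out, the last holds). Time passes only in rows, so rows that repeat a pose let the fingers close, or fill a call up. It gives the time, the measured TCP pose, the force and the opening at its end, in the units of the state.
- state(): the state, without advancing time (a new reading comes with each control period).
- imaging.grab_frame(name): name is "scene" or "side" or "wrist"; returns (picture, depth): 400x640x3 uint8, red, green, blue; 400x640 float32, mm along the optical axis (not along the pixel's ray), 0 where there is no reading.
- imaging.camera_info(name): a dict with "fx", "fy", "cx", "cy" (pixels), "R" (3x3) and "t" (3): a world point X has camera coordinates R X + t. Camera axes: x right, y down, z forward; pixel columns grow to the right and rows downward; lengths in mm; the calibration is good to about 2 mm. A picture is of the moment at which its call begins: read the wrist's pose just before it. camera_info takes no time and is no camera call; for the wrist camera it gives the pose at the moment of the call.
- job.job_done(): hands the job in, once; it reports no verdict.
The state is a dict: "time_s": time; "qpos": joint angles; "qvel": joint speeds; "effort": joint torques, N m; "ee_pos": TCP position; "ee_rot": TCP orientation; "force": force on the tool from outside, world axes, zero at the start; "torque": the same for the moment, N m; "gripper_width": finger opening in mm.
Only numpy, scipy, OpenCV 4.12 (cv2) and the standard library are available. Lean on these libraries where they do the work, as an engineer would, in place of code of your own. Each camera call takes 0.05 s, during which the arm holds its last target.

## Working session

There is one attempt and no reset: what is moved stays moved. The work goes in short steps, Python scripts to look and compute and a shell command to move; the robot and the scene stay as the last step left them, time stands still between calls to the robot, and variables do not carry over. Pictures are saved under pics/ and viewed, and the job is handed in when it is done.

```bash
ls; mkdir -p pics; python3 - <<'E'
from workcell import state, imaging, job, env
import cv2
print(state()); print(env.grip_depth)
for n in ["scene","side","wrist"]:
    i=imaging.camera_info(n); print(n,{k:(v.tolist() if hasattr(v,'tolist') else v) for k,v in i.items()})
    p,d=imaging.grab_frame(n)
    cv2.imwrite(f"pics/{n}0.png",cv2.cvtColor(p,cv2.COLOR_RGB2BGR))
    import numpy as np; np.save(f"pics/{n}0d.npy",d)
E
```

```text
pics
{'time_s': 0.0, 'qpos': array([-1.14420986e+00,  1.83516102e+01,  8.97072119e+01, -2.11543095e-03,
        7.20436090e+01, -1.14559260e+00]), 'qvel': array([ 0.01695577, -0.05998209,  0.05042274,  0.0271371 ,  0.09475119,
       -0.05791647]), 'effort': array([-5.01459035e-04, -4.12465632e+01, -2.31973493e+01,  7.28826877e-02,
        4.58198413e-02, -1.41870069e-04]), 'ee_pos': array([5.74487806e+02, 1.63231797e-02, 2.13115134e+02]), 'ee_rot': array([-9.01024509e+01,  3.70881629e-05, -8.99979633e+01]), 'force': array([-0.02501001,  0.185112  , -0.18312558]), 'torque': array([ 0.02288992,  0.00075579, -0.03506324]), 'gripper_width': 90.8625385188963}
18.8
scene {'fx': 432.68410521567046, 'fy': 432.68410521567046, 'cx': 321.2845214273532, 'cy': 194.9671027465767, 'R': [[0.32110741255636, 0.9470181698936071, 0.006827553934087779], [0.7991160983666814, -0.26707493600268434, -0.5385948754772688], [-0.5082356647585571, 0.1784028151418169, -0.8425372066662117]], 't': [-176.64626382408392, -417.167459484078, 2087.2475595530655]}
side {'fx': 386.4750243133874, 'fy': 386.4750243133874, 'cx': 317.93488131560645, 'cy': 201.1872543546113, 'R': [[0.9970578352599047, -0.07366535181623311, 0.021191722172193048], [-0.03327117912534908, -0.6649677461520259, -0.7461306354902629], [0.06905578749418292, 0.7432303226586532, -0.6654622346116065]], 't': [-559.6220183215248, 75.29568241733186, 1302.7374112570906]}
wrist {'fx': 331.77739630730366, 'fy': 331.77739630730366, 'cx': 315.6510401448052, 'cy': 203.16247147913512, 'R': [[0.9999986059425201, 0.0009366227100335152, -0.0013823353125938453], [0.001239783828149596, -0.9710346456619364, 0.23893551402053564], [-0.0011185030517854052, -0.23893689472766064, -0.971034453193514]], 't': [-573.9673083034434, -27.623734152546437, 390.20925234825665]}
```

View pics/scene0.png

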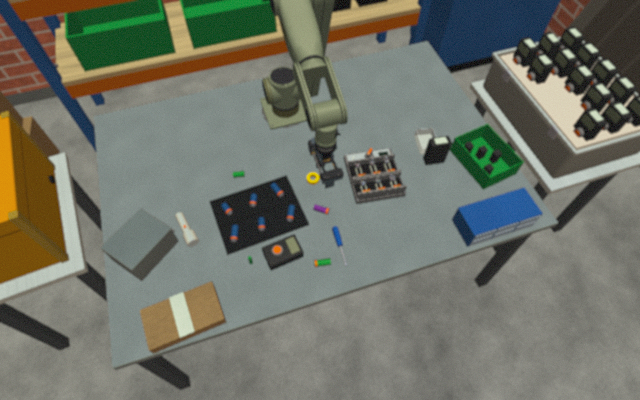

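View pics/side0.png

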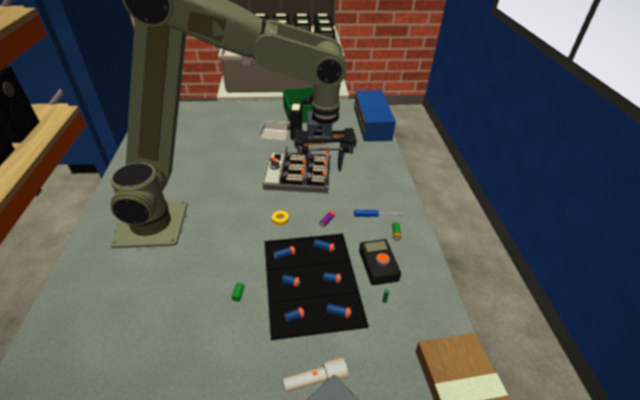

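View pics/wrist0.png

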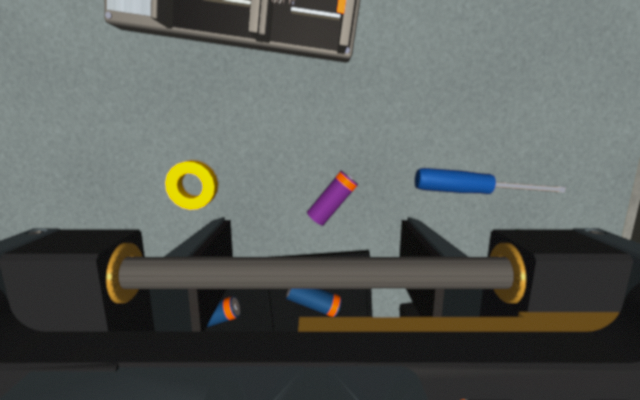

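```bash
cat > h.py <<'E'
import numpy as np, cv2
from scipy.spatial.transform import Rotation as Rot
from workcell import state, imaging, job, env
def snap(name,save=None):
    c=imaging.camera_info(name); p,d=imaging.grab_frame(name)
    if save: cv2.imwrite(f"pics/{save}.png",cv2.cvtColor(p,cv2.COLOR_RGB2BGR))
    return c,p,d
def ray(c,u,v):
    R=np.array(c['R']);t=np.array(c['t']);C=-R.T@t
    d=R.T@np.array([(u-c['cx'])/c['fx'],(v-c['cy'])/c['fy'],1.0]); return C,d
def onz(c,u,v,z):
    C,d=ray(c,u,v); return C+d*(z-C[2])/d[2]
def proj(c,X):
    q=np.array(c['R'])@np.array(X,float)+np.array(c['t']); return c['fx']*q[0]/q[2]+c['cx'],c['fy']*q[1]/q[2]+c['cy']
def blobs(mask,amin=15):
    n,l,s,ce=cv2.connectedComponentsWithStats(mask.astype(np.uint8))
    return [(ce[i],s[i,4],l==i) for i in range(1,n) if s[i,4]>=amin]
def masks(p):
    h=cv2.cvtColor(p,cv2.COLOR_RGB2HSV); H,S,V=[h[...,i].astype(int) for i in range(3)]
    return dict(orange=((H<14)&(S>150)&(V>120)),blue=((H>98)&(H<118)&(S>120)&(V>50)),green=((H>45)&(H<80)&(S>120)&(V>50)))
def toolR(yaw,tilt=0):
    """yaw deg of the cell axis (plus dir) in world; jaws across it; tilt: plus end up. tool x along or against the cell axis"""
    a=np.radians(yaw); x=np.array([np.cos(a),np.sin(a),0]); y=np.array([0,0,-1.]); z=np.cross(x,y)
    R=np.c_[x,y,z]
    # tool x = cell plus dir ; tilt about z so x rises
    return R@Rot.from_euler('z',-tilt,degrees=True).as_matrix()
def R0(): 
    s=state(); return Rot.from_euler('xyz',s['ee_rot'],degrees=True).as_matrix(), np.array(s['ee_pos']), s
def go(P,R):
    """prints delta_pos(cm) and twist(deg) from the present measured pose"""
    Rc,p,s=R0(); d=Rc.T@(np.array(P)-p)/10; w=Rot.from_matrix(Rc.T@R).as_rotvec(degrees=True)
    print('delta',np.round(d,2).tolist(),'twist',np.round(w,1).tolist(),'|',round(np.linalg.norm(d)*10),'mm',round(np.linalg.norm(w)),'deg'); return d,w
E
python3 - <<'E'
from h import *
for n in ["side","scene"]:
    c=imaging.camera_info(n); p=cv2.cvtColor(cv2.imread(f"pics/{n}0.png"),cv2.COLOR_BGR2RGB); d=np.load(f"pics/{n}0d.npy"); m=masks(p)
    for k in ('blue','orange','green'):
        for ce,a,_ in blobs(m[k],8):
            u,v=ce; X=onz(c,u,v,16); z=d[int(round(v)),int(round(u))]
            C,r=ray(c,u,v); Y=C+r*z
            if -600<X[1]<600 and 200<X[0]<1000: print(n,k,np.round(ce),a,'z16',np.round(X),'depth',np.round(Y))
E
```

```text
side blue [366. 213.] 137 z16 [727.  -0.  16.] depth [725.  -7.  22.]
side blue [321. 244.] 121 z16 [ 561. -137.   16.] depth [ 560. -145.   25.]
side blue [282. 252.] 125 z16 [ 438. -166.   16.] depth [ 438. -173.   25.]
side blue [329. 276.] 107 z16 [ 573. -265.   16.] depth [ 572. -273.   26.]
side blue [288. 279.] 102 z16 [ 452. -268.   16.] depth [ 453. -276.   27.]
side blue [335. 309.] 180 z16 [ 581. -376.   16.] depth [ 580. -383.   26.]
side blue [292. 315.] 124 z16 [ 463. -386.   16.] depth [ 463. -394.   30.]
side orange [325. 152.] 9 z16 [620. 374.  16.] depth [611. 297.  70.]
side orange [274. 159.] 21 z16 [405. 335.  16.] depth [409. 257.  71.]
side orange [304. 161.] 13 z16 [528. 313.  16.] depth [524. 243.  67.]
side orange [325. 162.] 14 z16 [612. 303.  16.] depth [603. 229.  70.]
side orange [302. 171.] 15 z16 [518. 249.  16.] depth [515. 180.  69.]
side orange [324. 172.] 14 z16 [602. 238.  16.] depth [595. 170.  68.]
side orange [332. 213.] 12 z16 [612.   5.  16.] depth [611.   1.  20.]
side orange [331. 246.] 23 z16 [ 592. -150.   16.] depth [ 591. -156.   24.]
s
[... 1568 characters left out ...]
9. -275.   33.]
scene orange [228. 210.] 10 z16 [ 485. -378.   16.] depth [ 491. -378.   26.]
scene orange [327. 210.] 8 z16 [613.   2.  16.] depth [619.  -0.  27.]
scene orange [289. 217.] 11 z16 [ 593. -150.   16.] depth [ 601. -152.   29.]
scene orange [261. 226.] 8 z16 [ 598. -270.   16.] depth [ 603. -270.   24.]
scene orange [234. 238.] 12 z16 [ 613. -384.   16.] depth [ 620. -384.   29.]
scene orange [277. 249.] 21 z16 [ 715. -237.   16.] depth [ 736. -240.   60.]
scene green [238. 174.] 47 z16 [ 319. -300.   16.] depth [ 319. -300.   17.]
scene green [250. 259.] 10 z16 [ 723. -346.   16.] depth [ 732. -345.   36.]
scene green [323. 262.] 66 z16 [822. -84.  16.] depth [828. -86.  29.]
```

```bash
python3 - <<'E'
from h import *
go([575,230,300],toolR(-7))
E
python3 -m pendant '[{"delta_pos":[-5,-2,0],"twist":[0,-8.5,0],"grip":100},{"delta_pos":[-10,-4,0],"twist":[0,-17,0],"grip":100},{"delta_pos":[-15,-6,0],"twist":[0,-25.5,0],"grip":100},{"delta_pos":[-20,-8.7,0],"twist":[0,-34,0],"grip":100},{"delta_pos":[-23,-8.7,0],"twist":[0,-42.5,0],"grip":100}]'
python3 - <<'E'
from h import *
go([575,230,300],toolR(-7))
E
```

```text
delta [-23.0, -8.67, 0.03] twist [0.1, -83.0, -0.1] | 246 mm 83 deg
time_s: 0.65
ee_pos: [575.4, 231.9, 303.4]
ee_rot: [-89.8, -0.1, -47.2]
force: [0.8, -0.3, -0.0]
gripper_width: 91.5
delta [0.11, 0.34, -0.16] twist [-0.2, -40.2, 0.2] | 4 mm 40 deg
```

```bash
python3 -m pendant '[{"delta_pos":[0,0,0],"twist":[0,-8,0],"grip":100},{"delta_pos":[0,0,0],"twist":[0,-16,0],"grip":100},{"delta_pos":[0,0,0],"twist":[0,-24,0],"grip":100},{"delta_pos":[0,0,0],"twist":[0,-32,0],"grip":100},{"delta_pos":[0,0,0],"twist":[0,-40,0],"grip":100}]'
python3 - <<'E'
from h import *
c,p,d=snap('wrist','w1'); np.save('pics/w1d.npy',d)
import pickle; pickle.dump(c,open('pics/w1c.pkl','wb'))
print(state()['ee_pos'],state()['ee_rot'])
E
```

```text
time_s: 1.15
ee_pos: [574.8, 230.1, 300.5]
ee_rot: [-90.0, 0.0, -7.2]
force: [1.0, 1.1, -0.3]
gripper_width: 91.4
[574.83029602 229.96295337 300.50510681] [-9.00320259e+01  4.06573570e-02 -6.95746094e+00]
```

View pics/w1.png

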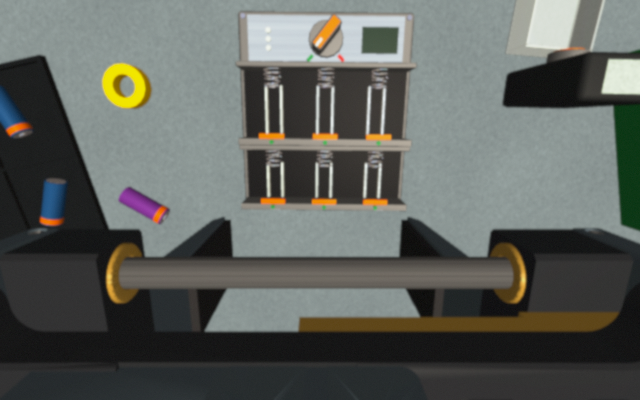

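```bash
python3 - <<'E'
from h import *
import pickle
c=pickle.load(open('pics/w1c.pkl','rb')); p=cv2.cvtColor(cv2.imread('pics/w1.png'),cv2.COLOR_BGR2RGB); d=np.load('pics/w1d.npy')
m=masks(p)['orange']; m[220:]=0
for ce,a,mm in blobs(m,10):
    q=cv2.minAreaRect(np.argwhere(mm)[:,::-1].astype(np.float32))
    X=onz(c,*ce,68); C,r=ray(c,*ce); Y=C+r*np.median(d[mm])
    print(np.round(ce,1),a,np.round(X,1),np.round(Y,1),[np.round(x,1) for x in q])
cv2.imwrite('pics/w1k.png',cv2.resize(cv2.imread('pics/w1.png')[5:70,235:420],None,fx=4,fy=4,interpolation=cv2.INTER_CUBIC))
E
```

```text
[ 22.3 125.9] 65 [ 469.9 -107.5   68. ] [ 465.7 -146.2   22.8] [array([ 21.7, 125.9]), array([ 6.4, 12.7]), np.float64(77.5)]
[  9.5 131.1] 30 [ 473.9 -124.6   68. ] [ 470.6 -159.8   28.8] [array([ 10.7, 130.5]), array([6.7, 8.9]), np.float64(56.3)]
[325.  133.1] 11 [522.6 247.8  68. ] [524.  248.6  31.5] [array([325. , 133.1]), array([10. ,  0.9]), np.float64(5.7)]
[262.6 137.7] 12 [518.7 173.1  68. ] [518.7 173.2  68.7] [array([262.8, 137.8]), array([10.2,  1.6]), np.float64(11.3)]
[264.8 200.6] 25 [595.4 163.4  68. ] [598.  161.2  56. ] [array([265.5, 200.5]), array([11.,  5.]), np.float64(0.0)]
[280.2 200.5] 28 [597.7 182.5  68. ] [598.8 181.8  63. ] [array([279.5, 200.5]), array([ 5., 11.]), np.float64(90.0)]
[365.2 202.2] 16 [613.1 287.9  68. ] [613.2 288.   67.6] [array([365.9, 202.7]), array([9.5, 4.5]), np.float64(39.8)]
[381.5 199.1] 12 [611.6 308.4  68. ] [619.2 313.6  38.4] [array([381.5, 199. ]), array([11. ,  0.9]), np.float64(5.2)]
[160.1 211.2] 57 [592.7  30.   68. ] [602.3   6.6  22.6] [array([158.9, 212.9]), array([ 5.7, 16.8]), np.float64(36.0)]
[ 42.2 218.4] 13 [ 583.4 -120.6   68. ] [ 590.8 -155.7   28.5] [array([ 43., 218.]), array([6., 2.]), np.float64(0.0)]
```

View pics/w1k.png

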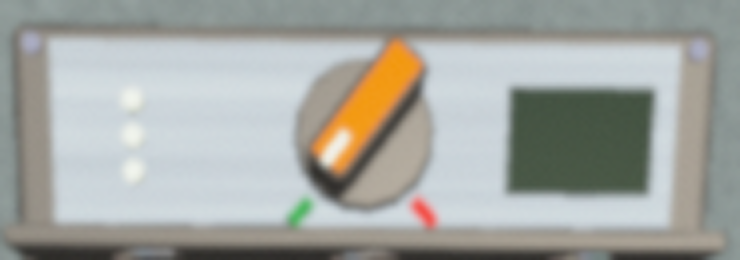

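```bash
sed -i 's/(H<14)&(S>150)&(V>120)/(H<22)\&(S>150)\&(V>110)/' h.py; python3 - <<'E'
from h import *
import pickle
c=pickle.load(open('pics/w1c.pkl','rb')); p=cv2.cvtColor(cv2.imread('pics/w1.png'),cv2.COLOR_BGR2RGB); d=np.load('pics/w1d.npy')
m=masks(p)['orange']; m[220:]=0; m[:,:230]=0
for ce,a,mm in blobs(m,10):
    q=cv2.minAreaRect(np.argwhere(mm)[:,::-1].astype(np.float32))
    X=onz(c,*q[0],68); C,r=ray(c,*ce); Y=C+r*np.median(d[mm])
    print(np.round(ce,1),a,np.round(X,1),np.round(Y,1),[np.round(x,1) for x in q])
    if a>60: cor=[onz(c,*b,68)[:2] for b in cv2.boxPoints(q)]; print(np.round(cor,1).tolist())
    print('rows',np.where(mm.any(1))[0][[0,-1]],'cols',np.where(mm.any(0))[0][[0,-1]])
cv2.imwrite('pics/w1b.png',cv2.resize(cv2.imread('pics/w1.png')[55:215,232:418],None,fx=4,fy=3.7,interpolation=cv2.INTER_CUBIC))
E
```

```text
[327.8  29.6] 283 [412.5 262.5  68. ] [411.7 263.9  69.7] [array([326.6,  31.1]), array([ 9.6, 34.5]), np.float64(37.4)]
[[421.5, 245.4], [396.8, 271.8], [403.7, 279.5], [428.6, 253.1]]
rows [15 47] cols [314 339]
[270.7 135.5] 153 [516.9 183.6  68. ] [517.4 183.1  68.4] [array([271., 135.]), array([ 6., 26.]), np.float64(90.0)]
[[511.5, 168.7], [515.3, 199.5], [522.3, 198.4], [518.4, 167.6]]
rows [132 138] cols [258 284]
[324.9 135.7] 145 [525.4 247.5  68. ] [525.6 247.4  68.4] [array([325. , 135.5]), array([ 5., 26.]), np.float64(90.0)]
[[520.6, 232.4], [524.4, 263.2], [530.3, 262.5], [526.4, 231.7]]
rows [133 138] cols [312 338]
[378.4 136.6] 148 [534.4 310.2  68. ] [534.6 310.5  68.7] [array([378. , 136.5]), array([ 5., 26.]), np.float64(90.0)]
[[529.6, 295.0], [533.4, 325.8], [539.3, 325.4], [535.4, 294.5]]
rows [134 139] cols [365 391]
[272.4 200.4] 160 [596.5 172.9  68. ] [596.3 172.9  68.2] [array([272.5, 200.5]), array([ 7., 25.]), np.float64(90.0)]
[[590.2, 158.1], [594.0, 189.1], [602.9, 187.8], [599.1, 156.7]]
rows [197 204] cols [260 285]
[323.4 200.8] 146 [605.1 236.2  68. ] [604.7 236.1  68.4] [array([323.5, 201. ]), array([ 6., 25.]), np.float64(90.0)]
[[599.3, 221.1], [603.2, 252.1], [610.9, 251.3], [607.0, 220.2]]
rows [198 204] cols [311 336]
[374.5 201.3] 161 [613.6 299.5  68. ] [613.2 299.5  68.4] [array([374.5, 201.5]), array([ 7., 25.]), np.float64(90.0)]
[[607.2, 284.4], [611.1, 315.4], [620.1, 314.7], [616.2, 283.5]]
rows [198 205] cols [362 387]
```

View pics/w1b.png

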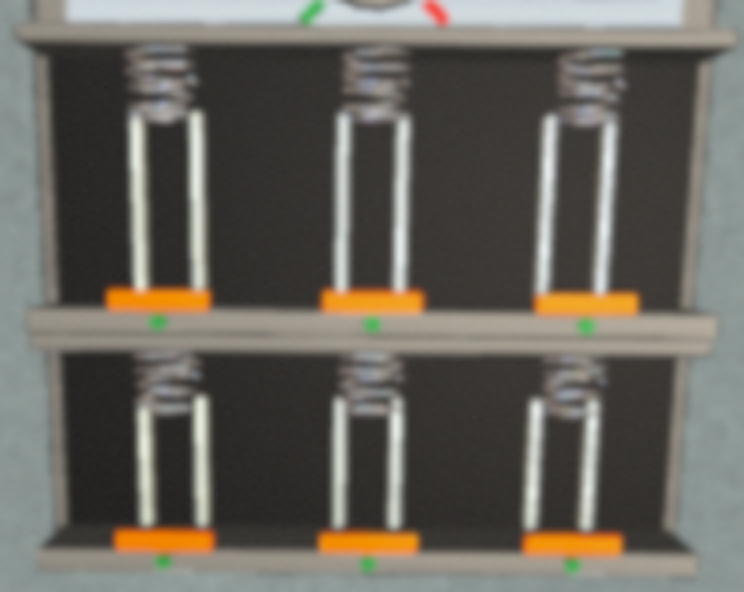

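```bash
cat >> h.py <<'E'
YAW=-7.8
_a=np.radians(YAW); EX=np.array([np.cos(_a),np.sin(_a),0]); EY=np.array([-np.sin(_a),np.cos(_a),0]); EZ=np.array([0,0,1.])
BAY={}
for i,k in enumerate((1,0,-1)):
    BAY['L%d'%(i+1)]=np.array([496.3,251.1,50])+EY*64*k
    BAY['S%d'%(i+1)]=np.array([583.3,239.2,50])+EY*64*k
KNOB=np.array([412.5,262.5,53])
E
python3 - <<'E'
from h import *
import pickle
c=pickle.load(open('pics/w1c.pkl','rb'))
for v in (62.6,66,13): 
  X=onz(c,325,v,64 if v>20 else 30); print(X,(X-KNOB)@EX,(X-BAY['L2'])@EX)
print(np.round(state()['qpos'],1))
R,p,s=R0(); print(np.round(R,3))
go(KNOB*[1,1,0]+[0,0,90],toolR(-47))
E
```

```text
[444.16893142 257.13763777  64.        ] 32.10368146885395 -52.46814508840411
[447.78933553 256.7111052   64.        ] 35.74847613941602 -48.823350417842036
[383.60229564 265.21150042  30.        ] -28.998331022570323 -113.57015757982838
[ 20.7  20.3  74.3  -0.   85.4 -62.3]
[[ 0.993 -0.001  0.121]
 [-0.121 -0.     0.993]
 [-0.001 -1.    -0.001]]
delta [-16.49, 21.06, 1.28] twist [0.0, 40.0, -0.0] | 268 mm 40 deg
```

```bash
python3 -m pendant '[{"delta_pos":[-4,3,0.4],"twist":[0,8,0],"grip":31},{"delta_pos":[-8,7,0.8],"twist":[0,16,0],"grip":31},{"delta_pos":[-12,11,1.2],"twist":[0,24,0],"grip":31},{"delta_pos":[-16,15,1.3],"twist":[0,32,0],"grip":31},{"delta_pos":[-16.5,19,1.3],"twist":[0,40,0],"grip":31}]'
python3 - <<'E'
from h import *
go(KNOB*[1,1,0]+[0,0,55],toolR(-47))
E
```

```text
time_s: 1.7
ee_pos: [413.7, 264.5, 118.0]
ee_rot: [-89.8, -0.0, -47.9]
force: [1.4, 0.6, -0.7]
gripper_width: 53.9
delta [0.07, 6.3, -0.24] twist [-0.2, -0.9, 0.0] | 63 mm 1 deg
```

```bash
python3 -m pendant '[{"delta_pos":[0,1,-0.1],"twist":[0,0,0],"grip":31},{"delta_pos":[0.1,2,-0.1],"twist":[0,0,0],"grip":31},{"delta_pos":[0.1,3,-0.1],"twist":[0,0,0],"grip":31},{"delta_pos":[0.1,3.5,-0.1],"twist":[0,0,0],"grip":31},{"delta_pos":[0.1,3.5,-0.1],"twist":[0,0,0],"grip":31}]'
python3 - <<'E'
from h import *
go(KNOB*[1,1,0]+[0,0,55],toolR(-47))
c,p,d=snap('wrist','w2')
E
```

```text
time_s: 2.2
ee_pos: [416.7, 262.7, 83.2]
ee_rot: [-90.0, -0.0, -47.5]
force: [-0.2, 0.1, -0.1]
gripper_width: 28.4
delta [-0.27, 2.82, -0.33] twist [-0.0, -0.5, 0.0] | 29 mm 1 deg
```

View pics/w2.png

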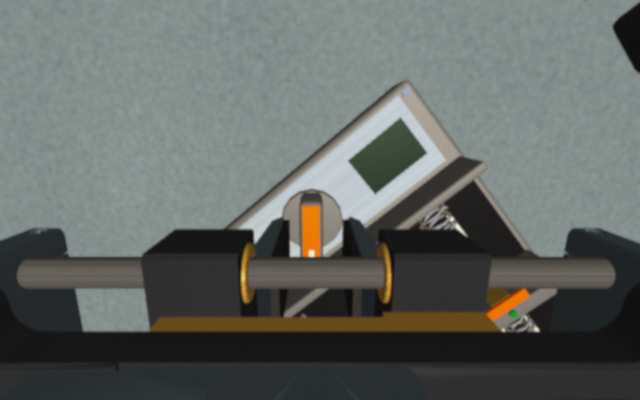

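```bash
python3 -m pendant '[{"delta_pos":[-0.2,0.5,-0.3],"twist":[0,0.5,0],"grip":31},{"delta_pos":[-0.3,1.5,-0.3],"twist":[0,0.5,0],"grip":31},{"delta_pos":[-0.3,2.5,-0.3],"twist":[0,0.5,0],"grip":31},{"delta_pos":[-0.3,3.0,-0.3],"twist":[0,0.5,0],"grip":8},{"delta_pos":[-0.3,3.0,-0.3],"twist":[0,0.5,0],"grip":8}]' 20
python3 -m pendant '[{"delta_pos":[0,0,0],"twist":[0,0,0],"grip":8},{"delta_pos":[0,0,0],"twist":[0,-8.5,0],"grip":8},{"delta_pos":[0,0,0],"twist":[0,-17,0],"grip":8},{"delta_pos":[0,0,0],"twist":[0,-25.5,0],"grip":8},{"delta_pos":[0,0,0],"twist":[0,-34,0],"grip":8}]'
python3 -c "
from h import *
print(state())"
```

```text
time_s: 2.75
ee_pos: [411.6, 263.1, 52.1]
ee_rot: [-90.0, 0.0, -48.0]
force: [4.1, 5.0, -4.8]
gripper_width: 15.1
time_s: 3.25
ee_pos: [411.5, 262.6, 52.3]
ee_rot: [-90.0, -0.0, -13.6]
force: [3.5, 0.6, -9.2]
gripper_width: 13.8
{'time_s': 3.25, 'qpos': array([ 3.12162795e+01,  2.02897604e+01,  1.13627418e+02, -4.22940141e-02,
        4.60906011e+01, -4.51165823e+01]), 'qvel': array([-8.30562061e-02,  3.28747010e-02,  1.03165519e-01, -2.96380408e-01,
        2.12531952e-01, -8.41332114e+01]), 'effort': array([  0.64274512, -41.37566328, -17.77103841,   0.27025008,
         1.0998721 ,   1.16903968]), 'ee_pos': array([411.54309175, 262.63735565,  52.32612334]), 'ee_rot': array([-9.00270817e+01, -1.59815282e-02, -1.36378005e+01]), 'force': array([ 3.49253643,  0.57218697, -9.1502423 ]), 'torque': array([ 0.18702715, -0.68459899, -0.03977948]), 'gripper_width': 13.78217944716484}
```

```bash
python3 -m pendant '[{"delta_pos":[0,0,0],"twist":[0,-8.5,0],"grip":8},{"delta_pos":[0,0,0],"twist":[0,-17,0],"grip":8},{"delta_pos":[0,0,0],"twist":[0,-25.5,0],"grip":8},{"delta_pos":[0,0,0],"twist":[0,-34,0],"grip":8},{"delta_pos":[0,0,0],"twist":[0,-42,0],"grip":8}]'
python3 -m pendant '[{"delta_pos":[0,0,0],"twist":[0,-2,0],"grip":8},{"delta_pos":[0,0,0],"twist":[0,-4,0],"grip":8},{"delta_pos":[0,0,0],"twist":[0,-6,0],"grip":8},{"delta_pos":[0,0,0],"twist":[0,-8,0],"grip":8},{"delta_pos":[0,0,0],"twist":[0,-8,0],"grip":8}]'
python3 -c "
from h import *
print(state()['ee_rot'],state()['torque'],state()['gripper_width'])"
```

```text
time_s: 3.75
ee_pos: [411.7, 261.5, 52.3]
ee_rot: [-90.1, 0.1, 28.4]
force: [5.0, -3.4, -8.6]
gripper_width: 13.8
time_s: 4.25
ee_pos: [411.8, 261.3, 52.4]
ee_rot: [-90.1, 0.1, 36.0]
force: [5.3, -4.4, -9.4]
gripper_width: 13.8
[-9.01337325e+01  7.33983047e-02  3.59965345e+01] [-0.62330615 -1.01289504 -0.60478553] 13.78587143583821
```

```bash
python3 -m pendant '[{"delta_pos":[0,0,0],"twist":[0,-1,0],"grip":8},{"delta_pos":[0,0,0],"twist":[0,-2,0],"grip":8},{"delta_pos":[0,0,0],"twist":[0,-2,0],"grip":8},{"delta_pos":[0,0,0],"twist":[0,-1,0],"grip":31},{"delta_pos":[0,0,0],"twist":[0,-1,0],"grip":31}]'
python3 -c "
from h import *
print(state()['ee_rot'],state()['torque'],state()['gripper_width'])"
python3 -m pendant '[{"delta_pos":[0,0,0],"twist":[0,0,0],"grip":31},{"delta_pos":[0,-4,0],"twist":[0,0,0],"grip":31},{"delta_pos":[0,-8,0],"twist":[0,0,0],"grip":31},{"delta_pos":[3,-12,0],"twist":[0,8,0],"grip":31},{"delta_pos":[7,-16,0],"twist":[0,16,0],"grip":31}]'
python3 -c "
from h import *
c,p,d=snap('wrist','w3')
go([640,-200,300],toolR(0))"
```

```text
time_s: 4.75
ee_pos: [411.3, 262.8, 53.4]
ee_rot: [-90.0, -0.0, 37.0]
force: [-0.6, -0.4, 0.4]
gripper_width: 26.9
[-8.99924256e+01 -1.88105492e-03  3.69734349e+01] [0.11057148 0.00715356 0.00578498] 26.879219272659142
time_s: 5.25
ee_pos: [463.3, 302.3, 211.5]
ee_rot: [-90.0, -0.1, 20.7]
force: [1.3, 0.9, 0.1]
gripper_width: 28.5
delta [-1.84, -8.53, -53.46] twist [-0.5, 20.5, 1.1] | 542 mm 21 deg
```

View pics/w3.png

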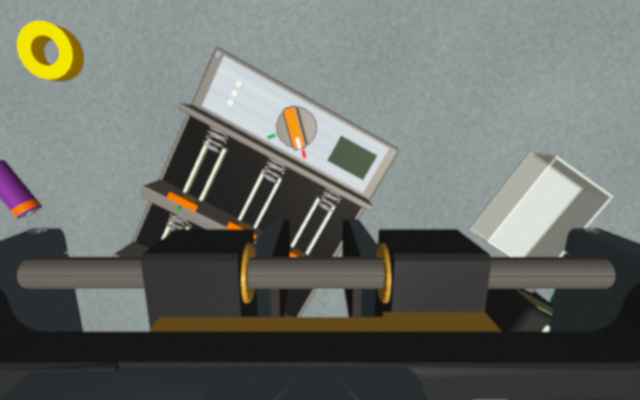

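```bash
python3 -c "
from h import *
go([585,-270,300],toolR(0))"
python3 -m pendant '[{"delta_pos":[-0.5,-2,-5],"twist":[0,4,0],"grip":60},{"delta_pos":[-1,-4,-10],"twist":[0,8,0],"grip":60},{"delta_pos":[-2,-6,-15],"twist":[0,12,0],"grip":60},{"delta_pos":[-3,-8,-20],"twist":[0,16,0],"grip":60},{"delta_pos":[-4,-8.5,-25],"twist":[0,20,0],"grip":60}]'
python3 -c "
from h import *
go([585,-270,300],toolR(0))"
```

```text
delta [-9.44, -8.71, -58.09] twist [-0.5, 20.5, 1.1] | 595 mm 21 deg
time_s: 5.8
ee_pos: [513.2, 71.0, 292.3]
ee_rot: [-90.0, -0.2, 0.9]
force: [1.5, 0.1, 0.2]
gripper_width: 54.7
delta [6.62, -0.77, -34.21] twist [-0.0, 0.9, 0.2] | 349 mm 1 deg
```

```bash
python3 -m pendant '[{"delta_pos":[1,-0.5,-5],"twist":[0,0.9,0],"grip":60},{"delta_pos":[2,-0.8,-10],"twist":[0,0.9,0],"grip":60},{"delta_pos":[3,-0.8,-15],"twist":[0,0.9,0],"grip":60},{"delta_pos":[4,-0.8,-20],"twist":[0,0.9,0],"grip":60},{"delta_pos":[5,-0.8,-25],"twist":[0,0.9,0],"grip":60}]'
python3 -m pendant '[{"delta_pos":[0.8,0,-4.6],"twist":[0,0,0],"grip":60},{"delta_pos":[1.6,0,-9],"twist":[0,0,0],"grip":60},{"delta_pos":[1.6,0,-9.2],"twist":[0,0,0],"grip":60},{"delta_pos":[1.6,0,-9.2],"twist":[0,0,0],"grip":60},{"delta_pos":[1.6,0,-9.2],"twist":[0,0,0],"grip":60}]'
cat > cells.py <<'E'
from h import *
import sys
def cells(c,p,d,show=True,lim=225):
    m=masks(p); B=m['blue'].copy(); B[lim:]=0; O=m['orange'].copy(); O[lim:]=0
    out=[]
    for ce,a,mm in blobs(B,60):
        X=onz(c,*ce,22)
        # union with orange band adjacent
        g=cv2.dilate(mm.astype(np.uint8),np.ones((9,9)))>0
        ob=[b for b in blobs(O,8) if (b[2]&g).any()]
        if not ob: print('no band',np.round(ce),a,np.round(X)); continue
        b=max(ob,key=lambda q:q[1])
        # silhouette long axis on plane z=16
        pts=np.argwhere(mm|b[2])[:,::-1]
        W=np.array([onz(c,u,v,16)[:2] for u,v in pts])
        q=cv2.minAreaRect(W.astype(np.float32)); cx=np.array(q[0]); bx=cv2.boxPoints(q)
        e1=bx[1]-bx[0]; e2=bx[2]-bx[1]
        if np.linalg.norm(e1)<np.linalg.norm(e2): e1,e2=e2,e1
        ax=e1/np.linalg.norm(e1); bw=np.mean([onz(c,u,v,16)[:2] for u,v in np.argwhere(b[2])[:,::-1]],0)
        if (bw-cx)@ax<0: ax=-ax
        L,Wd=np.linalg.norm(e1),np.linalg.norm(e2)
        z=np.median(d[mm]); C,r=ray(c,*ce); zt=(C+r*z)[2]
        out.append((cx,np.degrees(np.arctan2(ax[1],ax[0])),L,Wd))
        if show: print('px',np.round(ce),'xy',np.round(cx,1),'yaw',round(out[-1][1],1),'L',round(L,1),'W',round(Wd,1),'zmed',round(zt,1),'cut' if pts[:,1].max()>lim-3 or pts[:,0].min()<2 else '')
    return out
E
python3 -c "
from cells import *
c,p,d=snap('wrist','w4'); cells(c,p,d)
print(state()['ee_pos'])"
```

```text
time_s: 6.3
ee_pos: [565.9, -173.4, 298.6]
ee_rot: [-90.0, -0.0, 0.2]
force: [0.5, 0.4, -0.8]
gripper_width: 55.3
time_s: 6.8
ee_pos: [581.9, -262.4, 298.4]
ee_rot: [-89.9, 0.0, 0.2]
force: [0.1, -0.0, 0.6]
gripper_width: 54.8
px [391.  59.] xy [ 442.2 -165.6] yaw 19.2 L 63.4 W 27.7 zmed 26.4 
px [311.  74.] xy [ 460.3 -271.1] yaw -21.9 L 48.8 W 26.9 zmed 26.7 
px [219.  79.] xy [ 466.6 -385.8] yaw 20.1 L 49.3 W 27.9 zmed 26.4 
px [406. 160.] xy [ 569.8 -141.2] yaw -24.4 L 63.2 W 28.4 zmed 26.4 
px [231. 174.] xy [ 591.6 -379.7] yaw -18.5 L 62.6 W 29.1 zmed 26.6 
px [312. 169.] xy [ 583.9 -268.2] yaw -10.4 L 47.4 W 28.3 zmed 27.0 
[ 581.97643249 -262.11297492  298.67229784]
```

View pics/w4.png

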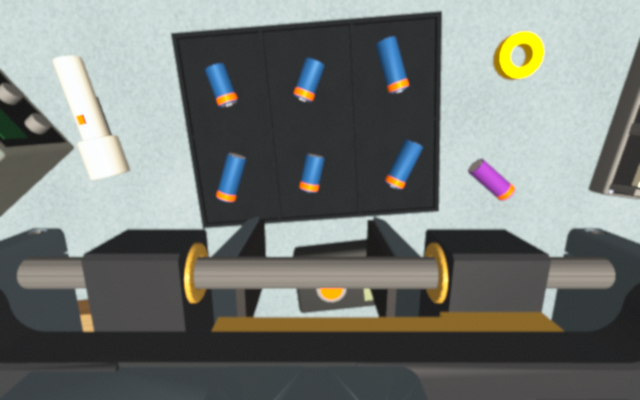

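```bash
cat >> h.py <<'E'
GD=9.5
LB={'L':63.,'S':48.}
CELLS=dict(A=(442.2,-165.6,19.2),B=(569.8,-141.2,-24.4),C=(591.6,-379.7,-18.5),a=(460.3,-271.1,-21.9),b=(466.6,-385.8,20.1),c=(583.9,-268.2,-10.4))
def pick(k,z,yaw=None):
    x,y,w=CELLS[k]; return go([x,y,z],toolR(w if yaw is None else yaw))
def place(bay,Fx,Fz,tilt,ax=0.,half=False):
    """Fx: flat-face centre beyond (+) the seated flat position, toward the contact; Fz above axis; ax: grip centre offset"""
    L=LB[bay[0]]; full=L+2; R=toolR(YAW,tilt); h=L/2+ax
    M=BAY[bay]+EX*(-full/2+Fx+h*np.cos(np.radians(tilt)))+EZ*(Fz+h*np.sin(np.radians(tilt)))
    return go(M+GD*R[:,1],R)
E
python3 - <<'E'
from h import *
im=cv2.imread('pics/w4.png')[10:230,170:530]; cv2.imwrite('pics/w4c.png',cv2.resize(im,None,fx=2.2,fy=2.2,interpolation=cv2.INTER_CUBIC))
pick('B',80); pick('B',6.5)
E
```

```text
delta [-1.18, 21.87, 12.08] twist [-0.0, 24.6, 0.0] | 250 mm 25 deg
delta [-1.18, 29.22, 12.08] twist [-0.0, 24.6, 0.0] | 316 mm 25 deg
```

View pics/w4c.png

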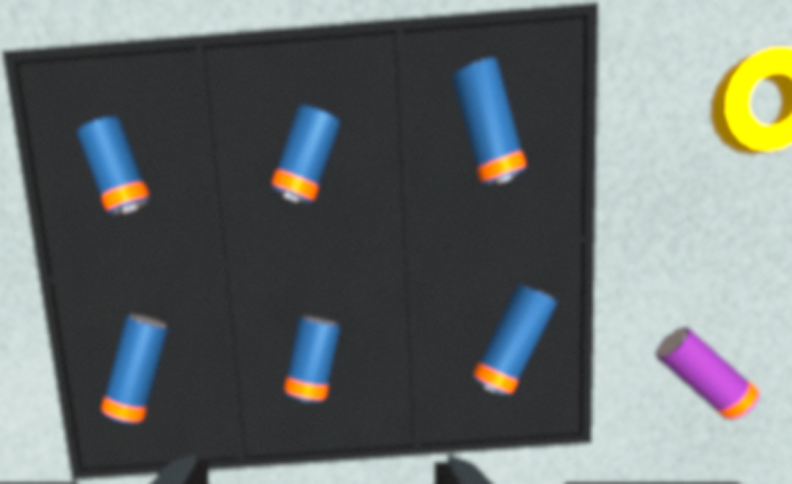

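```bash
python3 -m pendant '[{"delta_pos":[-0.3,3.5,3],"twist":[0,6,0],"grip":46},{"delta_pos":[-0.6,7,6],"twist":[0,12,0],"grip":46},{"delta_pos":[-0.9,11,9],"twist":[0,18,0],"grip":46},{"delta_pos":[-1.2,15,12],"twist":[0,24.5,0],"grip":46},{"delta_pos":[-1.2,19,12],"twist":[0,24.5,0],"grip":46}]' 40
python3 -c "
from h import *
pick('B',6.5)
c,p,d=snap('wrist','w5')"
```

```text
time_s: 7.35
ee_pos: [569.0, -138.7, 108.0]
ee_rot: [-89.9, -0.0, -24.2]
force: [1.0, -1.1, 0.2]
gripper_width: 42.1
delta [0.17, 10.15, -0.21] twist [-0.1, 0.2, 0.0] | 102 mm 0 deg
```

View pics/w5.png

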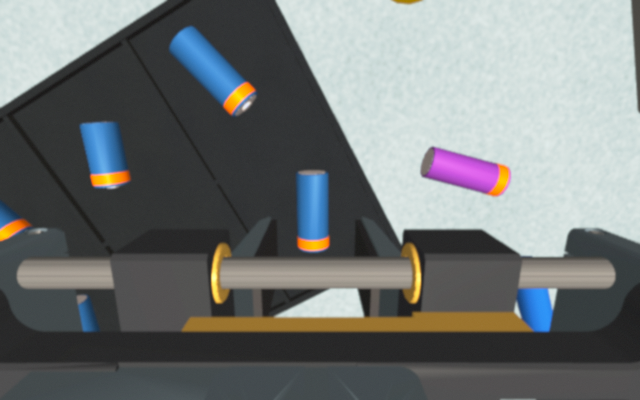

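```bash
python3 -m pendant '[{"delta_pos":[0.2,2,-0.2],"twist":[0,0,0],"grip":46},{"delta_pos":[0.2,4,-0.2],"twist":[0,0,0],"grip":46},{"delta_pos":[0.2,4,-0.2],"twist":[0,0,0],"grip":46},{"delta_pos":[0.2,4,-0.2],"twist":[0,0,0],"grip":46},{"delta_pos":[0.2,4,-0.2],"twist":[0,0,0],"grip":46}]'
python3 -c "
from cells import *
pick('B',6.5)
c,p,d=snap('wrist','w6'); cells(c,p,d,lim=254)"
```

```text
time_s: 7.9
ee_pos: [572.0, -146.3, 70.2]
ee_rot: [-90.0, -0.2, -24.4]
force: [-0.5, 0.3, 0.1]
gripper_width: 42.0
delta [-0.43, 6.37, 0.37] twist [-0.0, 0.0, 0.2] | 64 mm 0 deg
px [192.  42.] xy [ 440.  -167.3] yaw 19.0 L 66.4 W 26.3 zmed 27.0 
px [238.  90.] xy [ 468.2 -157.8] yaw -71.2 L 25.9 W 12.3 zmed 27.8 
px [ 75. 142.] xy [ 461.7 -272.5] yaw -19.9 L 48.4 W 32.6 zmed 26.0 
px [320. 211.] xy [ 569.8 -141.9] yaw -23.3 L 59.8 W 26.5 zmed 26.9 cut
```

View pics/w6.png

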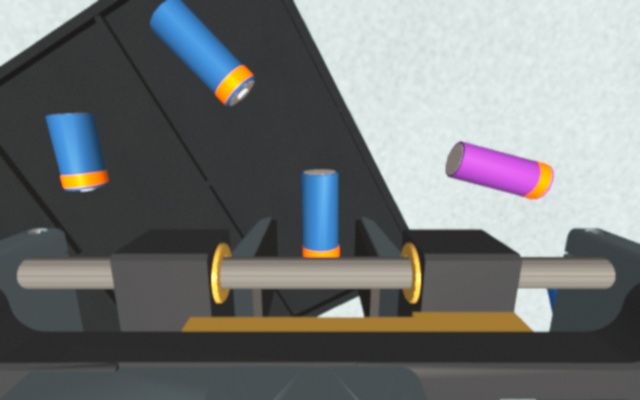

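```bash
python3 -m pendant '[{"delta_pos":[-0.3,2,0.3],"twist":[0,0,0],"grip":46},{"delta_pos":[-0.3,4,0.3],"twist":[0,0,0],"grip":46},{"delta_pos":[-0.3,5.5,0.3],"twist":[0,0,0],"grip":46},{"delta_pos":[-0.3,6.3,0.3],"twist":[0,0,0],"grip":46},{"delta_pos":[-0.3,6.3,0.3],"twist":[0,0,0],"grip":46}]'
python3 -c "
from cells import *
pick('B',6.5)"
```

```text
time_s: 8.45
ee_pos: [569.2, -142.3, 5.1]
ee_rot: [-90.0, 0.0, -24.4]
force: [-0.3, 0.3, 0.6]
gripper_width: 41.7
delta [0.01, -0.14, 0.12] twist [0.0, -0.0, -0.0] | 2 mm 0 deg
```

```bash
python3 -m pendant '[{"delta_pos":[0.1,-0.1,0],"twist":[0,0,0],"grip":46},{"delta_pos":[0.1,-0.1,0],"twist":[0,0,0],"grip":20},{"delta_pos":[0.1,-0.1,0],"twist":[0,0,0],"grip":20},{"delta_pos":[0.1,-0.1,0],"twist":[0,0,0],"grip":20},{"delta_pos":[0.1,-0.1,0],"twist":[0,0,0],"grip":20}]' 45
python3 -m pendant '[{"delta_pos":[0,-1,0],"twist":[0,0,0],"grip":20},{"delta_pos":[0,-3,0],"twist":[0,0,0],"grip":20},{"delta_pos":[0,-6,0],"twist":[0,0,0],"grip":20},{"delta_pos":[0,-10,0],"twist":[0,0,0],"grip":20},{"delta_pos":[0,-14,0],"twist":[0,0,0],"grip":20}]' 
python3 -c "
from cells import *
c,p,d=snap('wrist','w7')
place('L1',15,70,32)"
```

```text
time_s: 8.95
ee_pos: [570.8, -142.8, 7.1]
ee_rot: [-90.0, -0.1, -24.4]
force: [-0.1, -0.0, 4.1]
gripper_width: 25.3
time_s: 9.45
ee_pos: [569.6, -142.5, 147.7]
ee_rot: [-90.0, 0.1, -24.4]
force: [1.6, 0.2, -1.1]
gripper_width: 25.0
delta [-23.85, 2.45, 39.29] twist [4.6, -16.2, -31.1] | 460 mm 35 deg
```

View pics/w7.png

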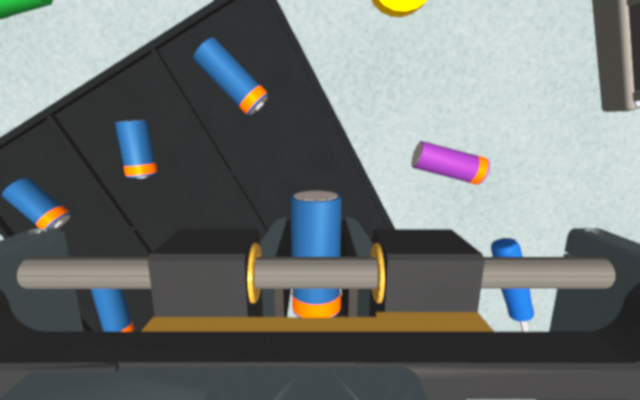

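```bash
cat >> h.py <<'E'
def inhand(c,u,v,off):
    """tool-frame point where the pixel's ray meets the plane tool y=off"""
    R,p,s=R0(); C,d=ray(c,u,v); Ct=R.T@(C-p); dt=R.T@d; return Ct+dt*(off-Ct[1])/dt[1]
E
python3 -c "
from h import *
c=imaging.camera_info('wrist'); im=cv2.imread('pics/w7.png')
cv2.imwrite('pics/w7c.png',cv2.resize(im[180:330,270:370],None,fx=5,fy=4))
for v in (190.5,196,201): print(v,inhand(c,317,v,-9.5),inhand(c,317,v,-22.5))
for v in (290,318): print(v,inhand(c,317,v,-22.5))
"
```

```text
190.5 [-33.90594762  -9.5          0.53433314] [-36.5898582  -22.5          0.47062369]
196 [-31.09839285  -9.5          0.53969959] [-34.00758104 -22.5          0.47555954]
201 [-28.52618574  -9.5          0.54461619] [-31.6417673  -22.5          0.48008164]
290 [ 13.61449735 -22.5          0.56658598]
318 [ 29.20594156 -22.5          0.59638799]
```

View pics/w7c.png

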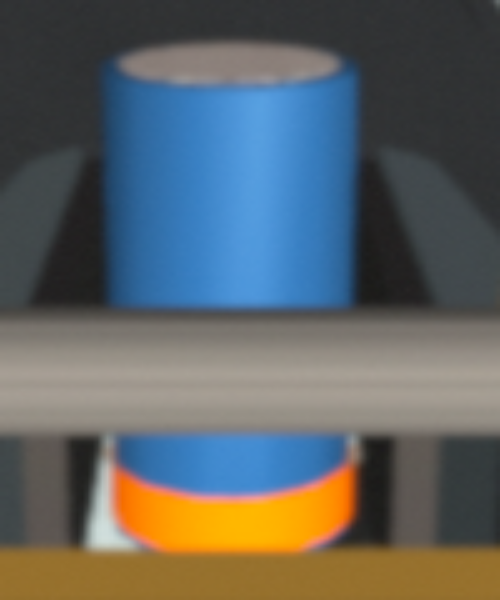

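```bash
python3 -c "
from h import *
import pickle
c=pickle.load(open('pics/w1c.pkl','rb'))
print(onz(c,505,95,140),onz(c,505,60,0), BAY['L1'])"
python3 -m pendant '[{"delta_pos":[-2.5,0,4.2],"twist":[0,-4,0],"grip":20},{"delta_pos":[-5,0,8.4],"twist":[0,-8,0],"grip":20},{"delta_pos":[-7.5,0,12.6],"twist":[0,-12,0],"grip":20},{"delta_pos":[-10,0,16.8],"twist":[0,-16,0],"grip":20},{"delta_pos":[-12.5,0,21],"twist":[0,-16.6,0],"grip":20}]'
python3 -c "
from cells import *
place('L1',15,70,32)"
```

```text
[505.93627962 420.69104156 140.        ] [460.45246935 497.06037683   0.        ] [504.98579664 314.50786179  50.        ]
time_s: 10.0
ee_pos: [542.5, 101.8, 146.6]
ee_rot: [-90.0, -0.0, -7.7]
force: [1.2, 1.0, -0.3]
gripper_width: 25.0
delta [-5.15, 1.8, 20.57] twist [-0.0, 0.1, -32.0] | 213 mm 32 deg
```

```bash
python3 -m pendant '[{"delta_pos":[-1,0,4.2],"twist":[0,0,-6.4],"grip":20},{"delta_pos":[-2,0.4,8.4],"twist":[0,0,-12.8],"grip":20},{"delta_pos":[-3,0.8,12.6],"twist":[0,0,-19.2],"grip":20},{"delta_pos":[-4,1.2,16.8],"twist":[0,0,-25.6],"grip":20},{"delta_pos":[-5.2,1.2,20.6],"twist":[0,0,-32],"grip":20}]'
python3 -c "
from cells import *
c,p,d=snap('wrist','w8')
place('L1',15,70,32)
place('L1',15,4,32)"
```

```text
time_s: 10.5
ee_pos: [523.6, 283.8, 134.0]
ee_rot: [-90.8, -28.4, -7.8]
force: [0.8, -0.7, -1.6]
gripper_width: 25.4
delta [-0.7, 0.03, 2.48] twist [0.6, 0.1, -3.6] | 26 mm 4 deg
delta [-3.84, 5.84, 2.54] twist [0.6, 0.1, -3.6] | 74 mm 4 deg
```

View pics/w8.png

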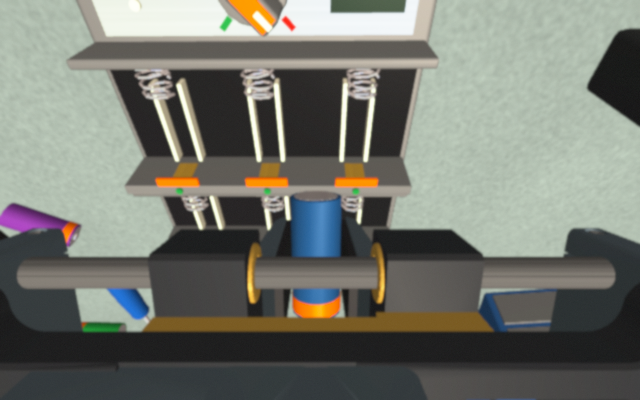

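```bash
python3 -m pendant '[{"delta_pos":[0,0,0],"twist":[0,0,0],"grip":20},{"delta_pos":[0,0,0],"twist":[0,0,0],"grip":20},{"delta_pos":[0,0,0],"twist":[0,0,0],"grip":20},{"delta_pos":[0,0,0],"twist":[0,0,0],"grip":20},{"delta_pos":[0,0,0],"twist":[0,0,0],"grip":20}]'
python3 -c "
from cells import *
c,p,d=snap('wrist','w9')
place('L1',15,70,32)
place('L1',15,4,32)"
```

```text
time_s: 11.05
ee_pos: [525.3, 280.9, 134.0]
ee_rot: [-90.8, -28.3, -8.0]
force: [0.1, 0.5, -1.1]
gripper_width: 24.9
delta [-1.17, -0.07, 3.03] twist [0.9, -0.1, -3.7] | 33 mm 4 deg
delta [-4.29, 5.75, 3.11] twist [0.9, -0.1, -3.7] | 78 mm 4 deg
```

View pics/w9.png

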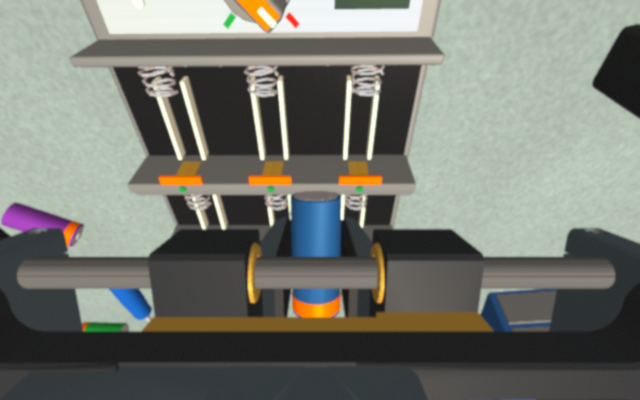

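```bash
python3 -m pendant '[{"delta_pos":[-1.2,0,1],"twist":[0.9,0,-1],"grip":20},{"delta_pos":[-1.2,0,2],"twist":[0.9,0,-2],"grip":20},{"delta_pos":[-1.2,0,3],"twist":[0.9,0,-3.7],"grip":20},{"delta_pos":[-1.2,0,3.1],"twist":[0.9,0,-3.7],"grip":20},{"delta_pos":[-1.2,0,3.1],"twist":[0.9,0,-3.7],"grip":20}]'
python3 -c "
from cells import *
c,p,d=snap('wrist','w10')
place('L1',15,30,32)
place('L1',15,4,32)"
```

```text
time_s: 11.6
ee_pos: [518.6, 313.9, 127.6]
ee_rot: [-90.0, -31.9, -7.8]
force: [0.7, 0.3, -0.4]
gripper_width: 25.0
delta [-2.02, 3.34, -0.1] twist [-0.0, -0.0, -0.1] | 39 mm 0 deg
delta [-3.4, 5.55, -0.1] twist [-0.0, -0.0, -0.1] | 65 mm 0 deg
```

View pics/w10.png

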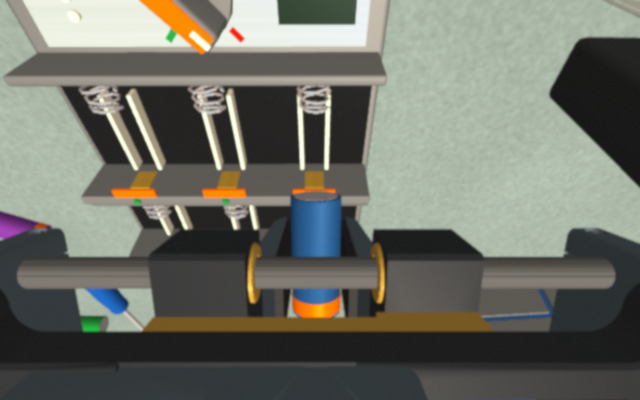

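```bash
python3 -m pendant '[{"delta_pos":[-0.7,1,-0.1],"twist":[0,0,0],"grip":20},{"delta_pos":[-1.4,2.2,-0.1],"twist":[0,0,0],"grip":20},{"delta_pos":[-2.1,3.4,-0.1],"twist":[0,0,0],"grip":20},{"delta_pos":[-2.8,4.4,-0.1],"twist":[0,0,0],"grip":20},{"delta_pos":[-3.3,5.4,-0.1],"twist":[0,0,0],"grip":20}]'
python3 -c "
from cells import *
c,p,d=snap('wrist','w11')
place('L1',15,4,32)
place('L1',-5,4,32)"
```

```text
time_s: 12.15
ee_pos: [519.3, 312.3, 64.1]
ee_rot: [-89.9, -31.9, -7.9]
force: [-4.3, -0.5, 10.8]
gripper_width: 25.0
delta [-0.08, 0.05, 0.02] twist [0.0, -0.0, -0.1] | 1 mm 0 deg
delta [-1.77, -1.01, 0.02] twist [0.0, -0.0, -0.1] | 20 mm 0 deg
```

View pics/w11.png

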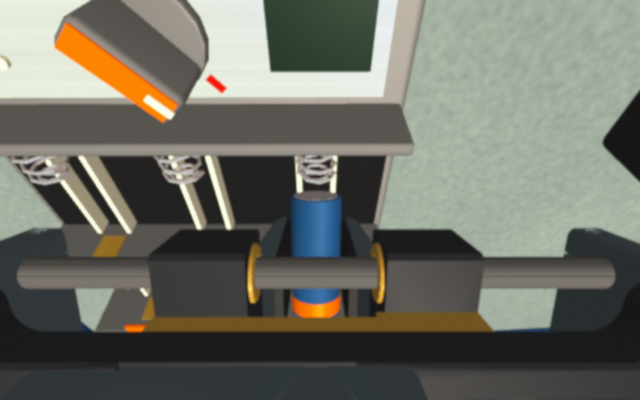

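```bash
python3 -m pendant '[{"delta_pos":[0,0,0],"twist":[0,0,0],"grip":20},{"delta_pos":[0,0,0],"twist":[0,0,0],"grip":20},{"delta_pos":[0,0,0],"twist":[0,0,0],"grip":20},{"delta_pos":[0,0,0],"twist":[0,0,0],"grip":20},{"delta_pos":[0,0,0],"twist":[0,0,0],"grip":20}]'
python3 -c "
from cells import *
place('L1',15,4,32); print(state()['torque'])
c,p,d=snap('side','s1')
im=cv2.imread('pics/s1.png'); cv2.imwrite('pics/s1c.png',cv2.resize(im[100:220,230:370],None,fx=5,fy=5,interpolation=cv2.INTER_CUBIC))"
```

```text
time_s: 12.7
ee_pos: [519.1, 313.1, 64.6]
ee_rot: [-89.9, -32.0, -7.9]
force: [0.1, -0.8, -0.3]
gripper_width: 25.3
delta [-0.1, 0.17, -0.05] twist [-0.1, -0.0, -0.0] | 2 mm 0 deg
[0.1392708  0.38029649 0.02211639]
```

View pics/s1c.png

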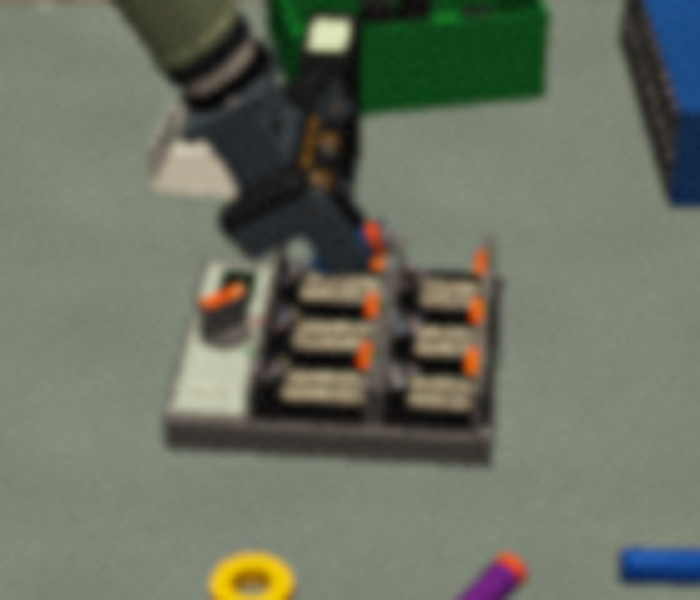

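```bash
python3 -c "
from cells import *
place('L1',-4,3,32)"
python3 -m pendant '[{"delta_pos":[-0.4,-0.15,0],"twist":[0,0,0],"grip":20},{"delta_pos":[-0.8,-0.35,0],"twist":[0,0,0],"grip":20},{"delta_pos":[-1.2,-0.55,0],"twist":[0,0,0],"grip":20},{"delta_pos":[-1.75,-0.75,0],"twist":[0,0,0],"grip":20},{"delta_pos":[-1.75,-0.75,0],"twist":[0,0,0],"grip":20}]'
python3 -m pendant '[{"delta_pos":[0,0,0],"twist":[0,0,0],"grip":20},{"delta_pos":[0,0,0],"twist":[0,0,0],"grip":20},{"delta_pos":[0,0,0],"twist":[0,0,0],"grip":20},{"delta_pos":[0,0,0],"twist":[0,0,0],"grip":20},{"delta_pos":[0,0,0],"twist":[0,0,0],"grip":20}]'
python3 -c "
from cells import *
place('L1',-4,3,32); print(state()['torque'],state()['force']); place('L1',-9.3,1,0)"
```

```text
delta [-1.76, -0.75, -0.05] twist [-0.1, -0.0, -0.0] | 19 mm 0 deg
time_s: 13.25
ee_pos: [500.9, 315.7, 62.7]
ee_rot: [-90.0, -32.1, -7.8]
force: [5.4, -2.7, 3.8]
gripper_width: 25.2
time_s: 13.75
ee_pos: [501.4, 315.6, 62.7]
ee_rot: [-89.9, -32.1, -7.8]
force: [4.3, -2.0, 3.5]
gripper_width: 25.1
delta [-0.15, 0.04, -0.06] twist [-0.0, -0.0, 0.1] | 2 mm 0 deg
[-0.26573711 -0.72261085 -0.19057053] [ 4.33974324 -2.01047946  3.5027545 ]
delta [-1.69, 1.45, -0.06] twist [-0.0, -0.0, 32.1] | 22 mm 32 deg
```

```bash
python3 -c "
from cells import *
for fx,fz,t in ((-5.5,2.5,25),(-6.7,2,18),(-7.8,1.5,11),(-8.8,1,4),(-9.5,0.8,0)): place('L1',fx,fz,t)"
```

```text
delta [-0.44, 0.37, -0.06] twist [-0.0, -0.0, 7.1] | 6 mm 7 deg
delta [-0.76, 0.71, -0.06] twist [-0.0, -0.0, 14.1] | 10 mm 14 deg
delta [-1.1, 1.03, -0.06] twist [-0.0, -0.0, 21.1] | 15 mm 21 deg
delta [-1.48, 1.32, -0.06] twist [-0.0, -0.0, 28.1] | 20 mm 28 deg
delta [-1.72, 1.45, -0.06] twist [-0.0, -0.0, 32.1] | 22 mm 32 deg
```

```bash
python3 -m pendant '[{"delta_pos":[-0.44,0.37,-0.05],"twist":[0,0,7],"grip":20},{"delta_pos":[-0.76,0.7,-0.05],"twist":[0,0,14],"grip":20},{"delta_pos":[-1.1,1.0,-0.05],"twist":[0,0,21],"grip":20},{"delta_pos":[-1.48,1.3,-0.05],"twist":[0,0,28],"grip":20},{"delta_pos":[-1.72,1.45,-0.05],"twist":[0,0,32],"grip":20}]'
python3 -m pendant '[{"delta_pos":[0,0,0],"twist":[0,0,0],"grip":20},{"delta_pos":[0,0,0],"twist":[0,0,0],"grip":20},{"delta_pos":[0,0,0],"twist":[0,0,0],"grip":20},{"delta_pos":[0,0,0],"twist":[0,0,0],"grip":20},{"delta_pos":[0,0,0],"twist":[0,0,0],"grip":20}]'
python3 -c "
from cells import *
place('L1',-9.5,0.8,0);place('L1',-1.5,0.3,0); print(state()['torque'],state()['force'])
c,p,d=snap('wrist','w12')"
```

```text
time_s: 14.25
ee_pos: [495.5, 317.3, 41.6]
ee_rot: [-89.7, -0.4, -7.6]
force: [8.4, -9.6, 2.1]
gripper_width: 25.1
time_s: 14.75
ee_pos: [497.4, 316.7, 41.6]
ee_rot: [-89.8, -0.9, -7.8]
force: [8.2, -2.6, 4.6]
gripper_width: 25.3
delta [-0.27, 0.03, -0.12] twist [-0.2, 0.0, 0.9] | 3 mm 1 deg
delta [0.53, 0.09, -0.12] twist [-0.2, 0.0, 0.9] | 5 mm 1 deg
[-0.45066208 -1.36704114  0.00597   ] [ 8.19195019 -2.60791948  4.56054803]
```

View pics/w12.png

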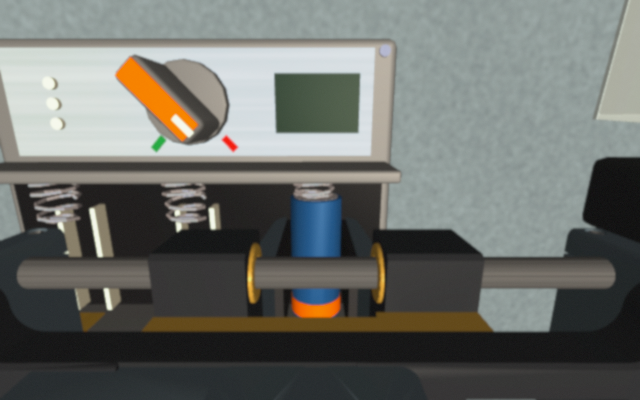

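```bash
python3 -m pendant '[{"delta_pos":[0.1,0,0],"twist":[0,0,0.5],"grip":20},{"delta_pos":[0.2,0,0],"twist":[0,0,0.5],"grip":20},{"delta_pos":[0.3,0.05,0],"twist":[0,0,0.5],"grip":20},{"delta_pos":[0.4,0.05,0],"twist":[0,0,0.5],"grip":20},{"delta_pos":[0.5,0.1,0],"twist":[0,0,0.5],"grip":20}]'
python3 -m pendant '[{"delta_pos":[0,0,0],"twist":[0,0,0],"grip":20},{"delta_pos":[0,0,0],"twist":[0,0,0],"grip":20},{"delta_pos":[0,0,0],"twist":[0,0,0],"grip":20},{"delta_pos":[0,0,0],"twist":[0,0,0],"grip":20},{"delta_pos":[0,0,0],"twist":[0,0,0],"grip":20}]'
python3 -c "
from cells import *
place('L1',0,0.3,0); print(state()['torque'],state()['force'])
c,p,d=snap('side','s2')
im=cv2.imread('pics/s2.png'); cv2.imwrite('pics/s2c.png',cv2.resize(im[125:200,250:350],None,fx=7,fy=7,interpolation=cv2.INTER_CUBIC))"
```

```text
time_s: 15.3
ee_pos: [498.7, 315.6, 40.6]
ee_rot: [-89.9, 0.1, -7.8]
force: [-0.9, -2.2, 12.8]
gripper_width: 25.4
time_s: 15.8
ee_pos: [498.8, 315.6, 40.6]
ee_rot: [-89.9, 0.0, -7.8]
force: [-0.2, -2.6, 10.6]
gripper_width: 25.0
delta [0.53, -0.02, -0.02] twist [-0.1, -0.0, -0.0] | 5 mm 0 deg
[-0.41618451  0.03858918 -0.08715179] [-0.19447104 -2.63160047 10.56964445]
```

View pics/s2c.png

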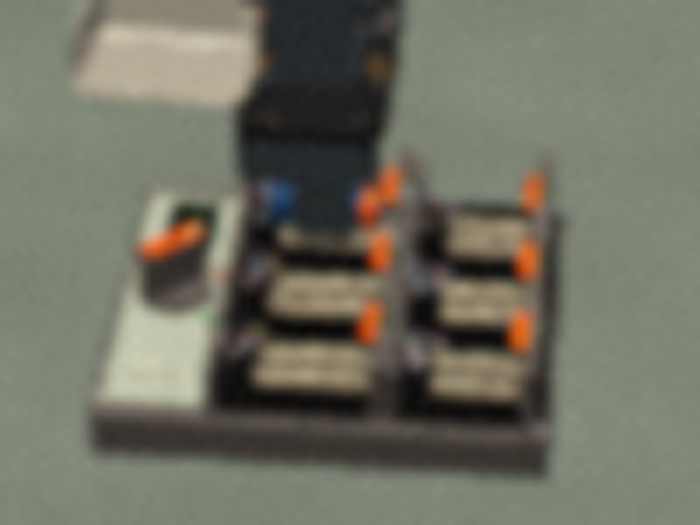

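```bash
python3 -c "
from cells import *
c,p,d=snap('wrist','w13')
for n in ('w7','w11','w12','w13'):
    im=cv2.cvtColor(cv2.imread(f'pics/{n}.png'),cv2.COLOR_BGR2RGB); m=masks(im); 
    b=m['blue'].copy(); 
    def w(r): 
        x=np.where(b[r,270:370])[0]; return (x[0]+270,x[-1]+270) if len(x) else None
    o=np.where(m['orange'][280:330,317])[0]+280
    bb=np.where(b[:,317])[0]; bb=bb[bb>150]
    print(n,[w(r) for r in (208,220,235,250,295)],'orange col317',o.min() if len(o) else None,o.max() if len(o) else None,'blue top',bb.min(),bb.max())
"

```

```text
w7 [(np.int64(291), np.int64(341)), (np.int64(291), np.int64(341)), (np.int64(291), np.int64(341)), (np.int64(291), np.int64(340)), (np.int64(295), np.int64(337))] orange col317 305 329 blue top 202 302
w11 [(np.int64(291), np.int64(341)), (np.int64(291), np.int64(341)), (np.int64(291), np.int64(341)), (np.int64(291), np.int64(340)), (np.int64(295), np.int64(337))] orange col317 305 328 blue top 202 302
w12 [(np.int64(291), np.int64(341)), (np.int64(291), np.int64(341)), (np.int64(291), np.int64(340)), (np.int64(292), np.int64(340)), (np.int64(294), np.int64(337))] orange col317 305 318 blue top 202 302
w13 [(np.int64(291), np.int64(341)), (np.int64(291), np.int64(341)), (np.int64(291), np.int64(340)), (np.int64(292), np.int64(340)), (np.int64(294), np.int64(337))] orange col317 305 318 blue top 202 302
```

```bash
python3 -m pendant '[{"delta_pos":[0.1,-0.03,0],"twist":[0,0,0],"grip":20},{"delta_pos":[0.2,-0.05,0],"twist":[0,0,0],"grip":20},{"delta_pos":[0.3,-0.05,0],"twist":[0,0,0],"grip":20},{"delta_pos":[0.4,-0.05,0],"twist":[0,0,0],"grip":20},{"delta_pos":[0.4,-0.05,0],"twist":[0,0,0],"grip":20}]'
python3 -c "
from cells import *
place('L1',0,0.3,0); print(state()['torque'],state()['force'])"
```

```text
time_s: 16.4
ee_pos: [501.4, 315.0, 40.6]
ee_rot: [-90.0, 0.2, -7.8]
force: [-2.0, -1.6, 9.5]
gripper_width: 25.1
delta [0.26, -0.02, -0.0] twist [-0.0, -0.0, -0.2] | 3 mm 0 deg
[-0.19184086  0.41117918 -0.01819633] [-2.00319493 -1.64453518  9.45320454]
```

```bash
python3 -m pendant '[{"delta_pos":[0,0,0],"twist":[0,0,0],"grip":44},{"delta_pos":[0,0,0],"twist":[0,0,0],"grip":44},{"delta_pos":[0,0,0],"twist":[0,0,0],"grip":44},{"delta_pos":[0,0,0],"twist":[0,0,0],"grip":44},{"delta_pos":[0,0,0],"twist":[0,0,0],"grip":44}]'
python3 -m pendant '[{"delta_pos":[0,-2,0],"twist":[0,0,0],"grip":44},{"delta_pos":[0,-5,0],"twist":[0,0,0],"grip":44},{"delta_pos":[0,-9,0],"twist":[0,0,0],"grip":44},{"delta_pos":[0,-12,-1],"twist":[0,0,0],"grip":44},{"delta_pos":[3,-14,-5],"twist":[0,0,0],"grip":44}]'
python3 -c "
from cells import *
c,p,d=snap('wrist','w14')"
```

```text
time_s: 16.9
ee_pos: [502.2, 314.8, 39.3]
ee_rot: [-90.0, 0.2, -7.8]
force: [0.6, -0.7, -0.9]
gripper_width: 40.2
time_s: 17.4
ee_pos: [523.3, 267.1, 180.9]
ee_rot: [-89.8, 0.0, -7.5]
force: [1.8, -0.4, 0.2]
gripper_width: 40.5
```

View pics/w14.png

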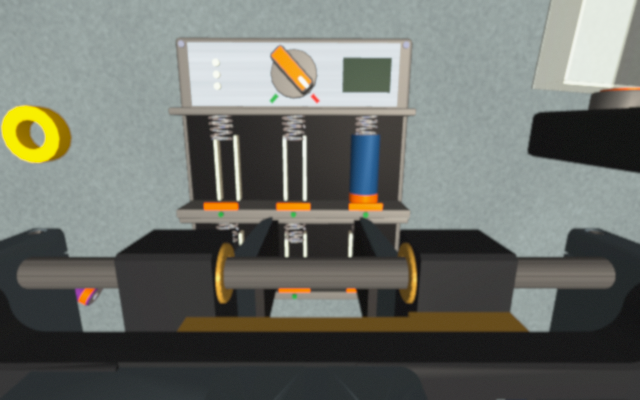

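```bash
python3 -c "
from cells import *
c=imaging.camera_info('wrist'); im=cv2.imread('pics/w14.png'); cv2.imwrite('pics/w14c.png',cv2.resize(im[40:220,200:420],None,fx=3.4,fy=3.3,interpolation=cv2.INTER_CUBIC))
m=masks(cv2.cvtColor(im,cv2.COLOR_BGR2RGB))
b=np.where(m['blue'][:225,366])[0]; o=np.where(m['orange'][:225,366])[0]; print(b[[0,-1]],o[[0,-1]])
for v in (b[0],b[-1],o[0],o[-1]):
  X=onz(c,366,v,63); print(v,((X-BAY['L1'])@EX).round(1),((X-BAY['L1'])@EY).round(1))
for v in (o[0],o[-1]): print(((onz(c,366,v,68)-BAY['L1'])@EX).round(1))
pick('A',90)
"
```

```text
[136 193] [196 210]
136 -23.0 -7.8
193 27.3 -5.9
196 30.1 -5.7
210 43.2 -5.2
28.9
41.8
delta [-2.91, 9.3, -43.3] twist [0.1, -27.0, 0.5] | 444 mm 27 deg
```

View pics/w14c.png

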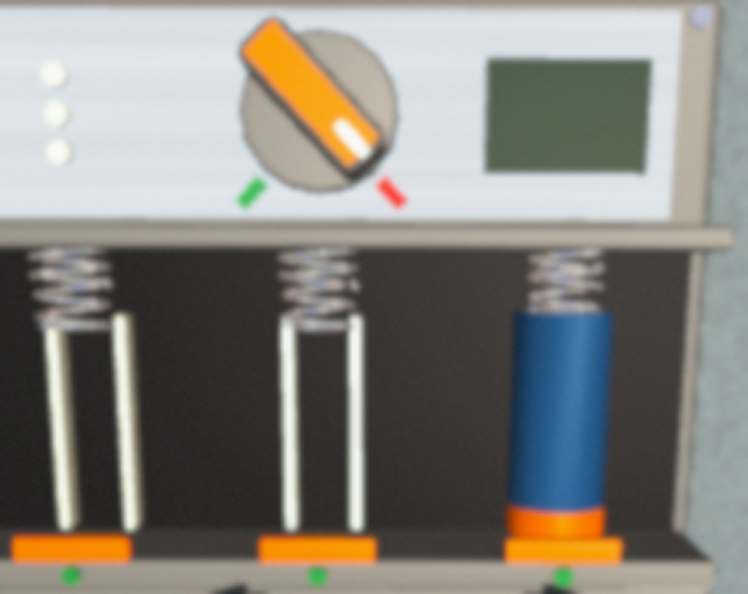

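```bash
python3 -m pendant '[{"delta_pos":[0,0,-5],"twist":[0,-6,0],"grip":46},{"delta_pos":[-0.5,0,-10],"twist":[0,-12,0],"grip":46},{"delta_pos":[-1,0,-15],"twist":[0,-18,0],"grip":46},{"delta_pos":[-1.5,0,-20],"twist":[0,-24,0],"grip":46},{"delta_pos":[-2,0,-25],"twist":[0,-27,0],"grip":46}]'
python3 -c "
from cells import *
pick('A',100)"
```

```text
time_s: 17.95
ee_pos: [469.6, 18.5, 177.8]
ee_rot: [-89.9, 0.1, 19.4]
force: [1.3, 0.1, -0.4]
gripper_width: 41.9
delta [-8.67, 7.78, -16.47] twist [-0.1, 0.2, -0.1] | 202 mm 0 deg
```

```bash
python3 -m pendant '[{"delta_pos":[-2,1,-4],"twist":[0,0,0],"grip":46},{"delta_pos":[-4,3,-8],"twist":[0,0,0],"grip":46},{"delta_pos":[-6,5,-12],"twist":[0,0,0],"grip":46},{"delta_pos":[-8.7,7.8,-16.5],"twist":[0,0,0],"grip":46},{"delta_pos":[-8.7,7.8,-16.5],"twist":[0,0,0],"grip":46}]'
python3 -m pendant '[{"delta_pos":[0,0,0],"twist":[0,0,0],"grip":46},{"delta_pos":[0,0,0],"twist":[0,0,0],"grip":46},{"delta_pos":[0,0,0],"twist":[0,0,0],"grip":46},{"delta_pos":[0,0,0],"twist":[0,0,0],"grip":46},{"delta_pos":[0,0,0],"twist":[0,0,0],"grip":46}]'
python3 -c "
from cells import *
pick('A',6.5)
c,p,d=snap('wrist','w15'); cells(c,p,d,lim=252)"
```

```text
time_s: 18.45
ee_pos: [439.7, -166.9, 97.5]
ee_rot: [-89.8, 0.4, 18.9]
force: [-1.0, 0.7, 0.1]
gripper_width: 42.1
time_s: 18.95
ee_pos: [442.8, -163.3, 100.4]
ee_rot: [-89.9, 0.1, 19.3]
force: [-0.2, 0.1, 0.6]
gripper_width: 41.5
delta [-0.12, 9.39, -0.21] twist [-0.1, 0.1, -0.1] | 94 mm 0 deg
px [ 26. 140.] xy [ 469.7 -386. ] yaw 19.3 L 47.5 W 34.7 zmed 25.5 cut
px [177. 185.] xy [ 465.  -273.2] yaw -19.6 L 52.8 W 27.9 zmed 27.3 
px [312. 206.] xy [ 446.4 -164.5] yaw 19.3 L 64.6 W 27.1 zmed 27.0 cut
```

View pics/w15.png

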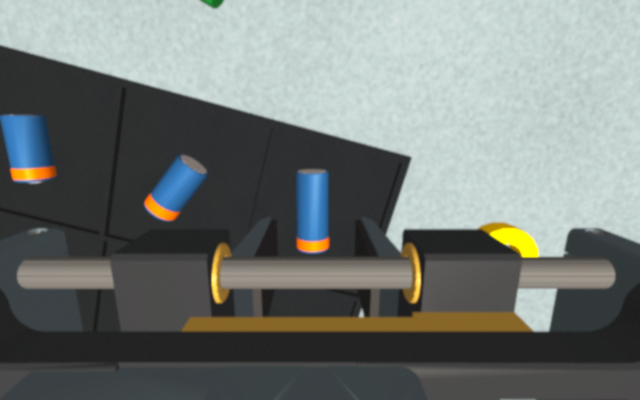

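```bash
python3 -m pendant '[{"delta_pos":[0.1,3,-0.2],"twist":[0,0,0],"grip":46},{"delta_pos":[0.1,6,-0.2],"twist":[0,0,0],"grip":46},{"delta_pos":[0.1,8.5,-0.2],"twist":[0,0,0],"grip":46},{"delta_pos":[0.1,9.4,-0.2],"twist":[0,0,0],"grip":46},{"delta_pos":[0.1,9.4,-0.2],"twist":[0,0,0],"grip":46}]'
python3 -m pendant '[{"delta_pos":[0,0,0],"twist":[0,0,0],"grip":46},{"delta_pos":[0,0,0],"twist":[0,0,0],"grip":20},{"delta_pos":[0,0,0],"twist":[0,0,0],"grip":20},{"delta_pos":[0,0,0],"twist":[0,0,0],"grip":20},{"delta_pos":[0,0,0],"twist":[0,0,0],"grip":20}]' 45
python3 -m pendant '[{"delta_pos":[0,-1,0],"twist":[0,0,0],"grip":20},{"delta_pos":[0,-3,0],"twist":[0,0,0],"grip":20},{"delta_pos":[0,-6,0],"twist":[0,0,0],"grip":20},{"delta_pos":[0,-10,0],"twist":[0,0,0],"grip":20},{"delta_pos":[0,-14,0],"twist":[0,0,0],"grip":20}]' 
cat > hand.py <<'E'
from cells import *
import sys
def hand(n):
    c,p,d=snap('wrist',n); b=masks(p)['blue']; x=np.where(b[:,312:320].any(1))[0]; x=x[(x>150)&(x<260)]
    top=x.min(); t=inhand(c,316,top,-22.5); cols=np.where(b[min(top+20,250),260:380])[0]+260
    print('blue top row',top,'flat at tool x',round(t[0],1),'(B ref 202 -> -31.2)','cols',cols[[0,-1]],'w',round(state()['gripper_width'],1))
    s=cv2.imread(f'pics/{n}.png'); cv2.imwrite(f'pics/{n}c.png',cv2.resize(s[150:335,230:400],None,fx=3,fy=3))
hand(sys.argv[1])
E
python3 hand.py w16; python3 -c "
from h import *
place('L2',15,70,32)"
```

```text
time_s: 19.5
ee_pos: [443.3, -165.2, 5.2]
ee_rot: [-89.8, 0.2, 19.2]
force: [0.1, 0.4, 0.8]
gripper_width: 41.8
time_s: 20.0
ee_pos: [444.2, -165.8, 6.8]
ee_rot: [-90.0, 0.0, 19.2]
force: [-1.3, 0.6, 5.8]
gripper_width: 25.3
time_s: 20.5
ee_pos: [443.3, -165.5, 147.5]
ee_rot: [-89.9, 0.2, 19.2]
force: [0.2, -0.2, -0.4]
gripper_width: 25.0
blue top row 203 flat at tool x -35.4 (B ref 202 -> -31.2) cols [290 341] w 25.3
delta [19.62, 2.44, 37.26] twist [-7.3, 26.3, -30.9] | 422 mm 41 deg
```

```bash
python3 -c "
from h import *
place('L2',15,80,0)"
python3 -m pendant '[{"delta_pos":[2,0,4.5],"twist":[0,5.4,0],"grip":20},{"delta_pos":[4,0,9],"twist":[0,10.8,0],"grip":20},{"delta_pos":[6,0,13.5],"twist":[0,16.2,0],"grip":20},{"delta_pos":[8,0,18],"twist":[0,21.6,0],"grip":20},{"delta_pos":[10,0,22],"twist":[0,27,0],"grip":20}]'
python3 -c "
from h import *
place('L2',15,70,32)"
```

```text
delta [19.6, 3.25, 37.27] twist [0.3, 27.0, 0.5] | 422 mm 27 deg
time_s: 21.05
ee_pos: [465.5, 76.9, 146.4]
ee_rot: [-90.0, 0.1, -8.0]
force: [0.2, -0.2, -0.4]
gripper_width: 25.4
delta [2.05, 1.78, 17.68] twist [0.0, -0.2, -32.1] | 179 mm 32 deg
```

```bash
python3 -m pendant '[{"delta_pos":[0.4,0,3.6],"twist":[0,0,-6],"grip":20},{"delta_pos":[0.8,0.4,7.2],"twist":[0,0,-12],"grip":20},{"delta_pos":[1.2,0.8,10.8],"twist":[0,0,-18],"grip":20},{"delta_pos":[1.6,1.2,14.4],"twist":[0,0,-24],"grip":20},{"delta_pos":[2,1.8,17.7],"twist":[0,0,-32],"grip":20}]'
python3 -m pendant '[{"delta_pos":[0,0,0],"twist":[0,0,0],"grip":20},{"delta_pos":[0,0,0],"twist":[0,0,0],"grip":20},{"delta_pos":[0,0,0],"twist":[0,0,0],"grip":20},{"delta_pos":[0,0,0],"twist":[0,0,0],"grip":20},{"delta_pos":[0,0,0],"twist":[0,0,0],"grip":20}]'
python3 -c "
from h import *
place('L2',15,70,32,-0.5)"
```

```text
time_s: 21.55
ee_pos: [506.1, 226.7, 131.1]
ee_rot: [-90.7, -27.6, -7.9]
force: [1.0, -1.6, -0.9]
gripper_width: 25.1
time_s: 22.05
ee_pos: [506.9, 223.5, 131.0]
ee_rot: [-90.8, -27.4, -8.1]
force: [0.0, 0.3, -0.2]
gripper_width: 25.2
delta [-0.17, 0.17, 2.59] twist [0.9, -0.2, -4.6] | 26 mm 5 deg
```

```bash
python3 -m pendant '[{"delta_pos":[-0.2,0.1,1],"twist":[0.9,0,-1.5],"grip":20},{"delta_pos":[-0.2,0.2,2],"twist":[0.9,0,-3],"grip":20},{"delta_pos":[-0.2,0.2,2.6],"twist":[0.9,0,-4.6],"grip":20},{"delta_pos":[-0.2,0.2,2.6],"twist":[0.9,0,-4.6],"grip":20},{"delta_pos":[-0.2,0.2,2.6],"twist":[0.9,0,-4.6],"grip":20}]'
python3 hand.py w17; python3 -c "
from h import *
place('L2',15,5,32,-0.5)"
```

```text
time_s: 22.55
ee_pos: [509.3, 249.9, 127.6]
ee_rot: [-89.9, -31.9, -8.0]
force: [0.1, -0.1, -0.4]
gripper_width: 25.4
blue top row 203 flat at tool x -30.5 (B ref 202 -> -31.2) cols [291 341] w 25.2
delta [-3.35, 5.49, -0.06] twist [0.0, -0.2, -0.0] | 64 mm 0 deg
```

View pics/w17.png

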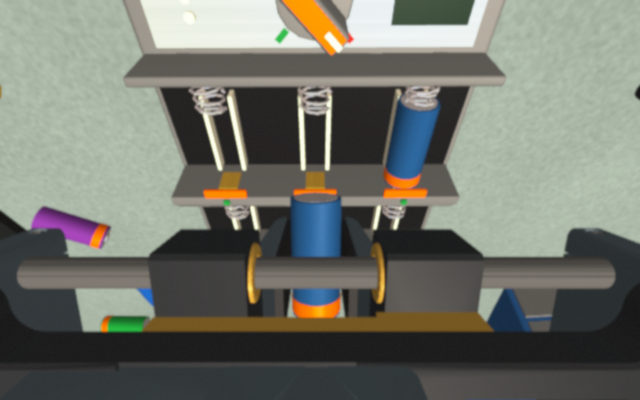

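```bash
cat >> h.py <<'E'
def pose(bay,Fx,Fz,tilt,ax=0.):
    L=LB[bay[0]]; full=L+2; R=toolR(YAW,tilt); h=L/2+ax
    M=BAY[bay]+EX*(-full/2+Fx+h*np.cos(np.radians(tilt)))+EZ*(Fz+h*np.sin(np.radians(tilt)))
    return M+GD*R[:,1],R
def seq(bay,start,wps,ax=0.):
    p0,r0=pose(bay,*start,ax)
    for w in wps:
        p,r=pose(bay,*w,ax); print(w,np.round(r0.T@(p-p0)/10,2).tolist(),np.round(Rot.from_matrix(r0.T@r).as_rotvec(degrees=True),1).tolist())
E
python3 -c "
from h import *
seq('L2',(15,5,32),[(9,4.5,32),(4,4,32),(-1,3.5,32),(-6.5,3,32)],-0.5)
seq('L2',(-6.5,3,32),[(-7.5,2.7,25),(-8.8,2.4,18),(-10,2.1,11),(-11,1.8,4),(-11.5,1.5,0)],-0.5)
seq('L2',(-11.5,1.5,0),[(-1.5,1.,0)])
"
python3 -m pendant '[{"delta_pos":[-0.7,1,-0.1],"twist":[0,0,0],"grip":20},{"delta_pos":[-1.4,2.2,-0.1],"twist":[0,0,0],"grip":20},{"delta_pos":[-2.1,3.4,-0.1],"twist":[0,0,0],"grip":20},{"delta_pos":[-2.8,4.4,-0.1],"twist":[0,0,0],"grip":20},{"delta_pos":[-3.35,5.45,-0.1],"twist":[0,0,0],"grip":20}]'
python3 -m pendant '[{"delta_pos":[0,0,0],"twist":[0,0,0],"grip":20},{"delta_pos":[0,0,0],"twist":[0,0,0],"grip":20},{"delta_pos":[0,0,0],"twist":[0,0,0],"grip":20},{"delta_pos":[0,0,0],"twist":[0,0,0],"grip":20},{"delta_pos":[0,0,0],"twist":[0,0,0],"grip":20}]'
python3 hand.py w18; python3 -c "
from h import *
place('L2',15,5,32,-0.5)"
```

```text
(9, 4.5, 32) [-0.54, -0.28, 0.0] [0.0, 0.0, 0.0]
(4, 4, 32) [-0.99, -0.5, 0.0] [0.0, 0.0, 0.0]
(-1, 3.5, 32) [-1.44, -0.72, 0.0] [0.0, 0.0, 0.0]
(-6.5, 3, 32) [-1.93, -0.97, 0.0] [0.0, 0.0, 0.0]
(-7.5, 2.7, 25) [-0.24, 0.34, -0.0] [0.0, 0.0, 7.0]
(-8.8, 2.4, 18) [-0.55, 0.65, -0.0] [0.0, -0.0, 14.0]
(-10, 2.1, 11) [-0.89, 0.94, 0.0] [0.0, 0.0, 21.0]
(-11, 1.8, 4) [-1.25, 1.21, -0.0] [0.0, -0.0, 28.0]
(-11.5, 1.5, 0) [-1.48, 1.36, -0.0] [0.0, -0.0, 32.0]
(-1.5, 1.0, 0) [1.0, 0.05, -0.0] [0.0, 0.0, 0.0]
time_s: 23.1
ee_pos: [509.9, 248.8, 63.3]
ee_rot: [-89.9, -32.0, -8.0]
force: [-1.3, 0.9, 6.8]
gripper_width: 25.1
time_s: 23.6
ee_pos: [509.7, 249.3, 63.9]
ee_rot: [-89.9, -32.0, -8.0]
force: [0.0, 0.3, -0.2]
gripper_width: 25.0
blue top row 204 flat at tool x -29.7 (B ref 202 -> -31.2) cols [291 341] w 25.2
delta [0.01, 0.06, -0.01] twist [-0.0, -0.1, -0.0] | 1 mm 0 deg
```

```bash
python3 -m pendant '[{"delta_pos":[-0.54,-0.28,0],"twist":[0,0.1,0],"grip":20},{"delta_pos":[-1,-0.5,0],"twist":[0,0.1,0],"grip":20},{"delta_pos":[-1.45,-0.72,0],"twist":[0,0.1,0],"grip":20},{"delta_pos":[-1.9,-0.95,0],"twist":[0,0.1,0],"grip":20},{"delta_pos":[-1.9,-0.95,0],"twist":[0,0.1,0],"grip":20}]'
python3 -c "
from h import *
place('L2',-6.5,3,32,-0.5)"
python3 -m pendant '[{"delta_pos":[-0.24,0.34,0],"twist":[0,0,7],"grip":20},{"delta_pos":[-0.55,0.65,0],"twist":[0,0,14],"grip":20},{"delta_pos":[-0.9,0.94,0],"twist":[0,0,21],"grip":20},{"delta_pos":[-1.25,1.2,0],"twist":[0,0,28],"grip":20},{"delta_pos":[-1.5,1.35,0],"twist":[0,0,32],"grip":20}]'
python3 hand.py w19; python3 -c "
from h import *
print(state()['force']); place('L2',-11.5,1.5,0,-0.5)"
```

```text
time_s: 24.15
ee_pos: [489.3, 252.4, 62.7]
ee_rot: [-89.9, -32.1, -8.0]
force: [6.5, -1.5, 3.5]
gripper_width: 25.2
delta [-0.11, 0.08, -0.03] twist [-0.0, -0.2, 0.1] | 1 mm 0 deg
time_s: 24.65
ee_pos: [484.4, 254.2, 43.3]
ee_rot: [-90.1, -4.8, -7.9]
force: [6.9, -4.3, -1.8]
gripper_width: 25.5
blue top row 204 flat at tool x -34.9 (B ref 202 -> -31.2) cols [291 341] w 25.1
[10.77149028  0.16005936  4.28905024]
delta [-0.56, 0.13, -0.33] twist [-0.2, -0.2, 4.8] | 7 mm 5 deg
```

View pics/w19.png

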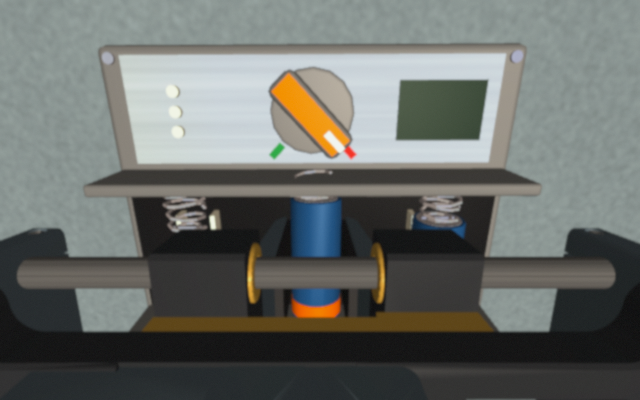

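```bash
python3 -m pendant '[{"delta_pos":[0,0,0],"twist":[0,0,0],"grip":20},{"delta_pos":[0,0,0],"twist":[0,0,0],"grip":20},{"delta_pos":[0,0,0],"twist":[0,0,0],"grip":20},{"delta_pos":[0,0,0],"twist":[0,0,0],"grip":20},{"delta_pos":[0,0,0],"twist":[0,0,0],"grip":20}]'
python3 -c "
from h import *
print(state()['force']); place('L2',-11.5,1.5,0,-0.5)"
```

```text
time_s: 25.2
ee_pos: [486.5, 254.2, 43.3]
ee_rot: [-90.1, -5.2, -8.1]
force: [7.5, -0.2, 1.3]
gripper_width: 25.2
[ 7.46621685 -0.23057084  1.33840517]
delta [-0.3, 0.11, -0.18] twist [0.1, -0.3, 5.2] | 4 mm 5 deg
```

```bash
python3 -m pendant '[{"delta_pos":[0,0.05,-0.05],"twist":[0,0,1.5],"grip":20},{"delta_pos":[0,0.1,-0.1],"twist":[0,0,3],"grip":20},{"delta_pos":[0,0.15,-0.1],"twist":[0,0,5],"grip":20},{"delta_pos":[0,0.15,-0.1],"twist":[0,0,5],"grip":20},{"delta_pos":[0,0.15,-0.1],"twist":[0,0,5],"grip":20}]'
python3 -c "
from h import *
print(state()['force']); place('L2',-1.5,1,0,-0.5)"
```

```text
time_s: 25.7
ee_pos: [486.5, 252.9, 41.1]
ee_rot: [-90.1, -0.2, -8.2]
force: [5.7, 1.0, -1.0]
gripper_width: 25.2
[ 5.71215768  1.03063133 -0.97698097]
delta [0.7, -0.03, -0.04] twist [0.1, -0.4, 0.2] | 7 mm 0 deg
```

```bash
python3 -m pendant '[{"delta_pos":[0.2,0,0],"twist":[0,0.3,0],"grip":20},{"delta_pos":[0.4,0,0],"twist":[0,0.3,0],"grip":20},{"delta_pos":[0.6,0,0],"twist":[0,0.3,0],"grip":20},{"delta_pos":[0.8,0,0],"twist":[0,0.3,0],"grip":20},{"delta_pos":[0.9,0,0],"twist":[0,0.3,0],"grip":20}]'
python3 -c "
from h import *
print(state()['force']); place('L2',-1.5,1,0,-0.5)"
python3 -m pendant '[{"delta_pos":[0,0,0],"twist":[0,0,0],"grip":44},{"delta_pos":[0,0,0],"twist":[0,0,0],"grip":44},{"delta_pos":[0,0,0],"twist":[0,0,0],"grip":44},{"delta_pos":[0,0,0],"twist":[0,0,0],"grip":44},{"delta_pos":[0,0,0],"twist":[0,0,0],"grip":44}]'
python3 -m pendant '[{"delta_pos":[0,-2,0],"twist":[0,0,0],"grip":44},{"delta_pos":[0,-5,0],"twist":[0,0,0],"grip":44},{"delta_pos":[0,-9,0],"twist":[0,0,0],"grip":44},{"delta_pos":[0,-12,-1],"twist":[0,0,0],"grip":44},{"delta_pos":[3,-14,-3],"twist":[0,0,0],"grip":44}]'
python3 -m pendant '[{"delta_pos":[0,0,0],"twist":[0,0,0],"grip":44},{"delta_pos":[0,0,0],"twist":[0,0,0],"grip":44},{"delta_pos":[0,0,0],"twist":[0,0,0],"grip":44},{"delta_pos":[0,0,0],"twist":[0,0,0],"grip":44},{"delta_pos":[0,0,0],"twist":[0,0,0],"grip":44}]'
cat > chk.py <<'E'
from h import *
import sys
c,p,d=snap('wrist',sys.argv[1]); m=masks(p)
for b in sys.argv[2:]:
    L=LB[b[0]]+2
    tips=[]
    for f in np.linspace(-60,40,401):
        X=BAY[b]+EX*f+EZ*13; u,v=proj(c,X); u,v=int(round(u)),int(round(v))
        if 0<=v<230 and 0<=u<640: tips.append((f,m['blue'][v,u],m['orange'][v,u]))
    bl=[t[0] for t in tips if t[1]]; og=[t[0] for t in tips if t[2]]
    print(b,'blue along top from',round(min(bl),1) if bl else None,'to',round(max(bl),1) if bl else None,'orange from',round(min(og),1) if og else None,round(max(og),1) if og else None,'expect',-L/2)
E
python3 chk.py w20 L1 L2; python3 -c "
from h import *
pick('C',100)"
```

```text
time_s: 26.2
ee_pos: [492.5, 251.1, 40.7]
ee_rot: [-90.3, 0.1, -8.5]
force: [3.0, 2.4, 0.7]
gripper_width: 25.1
[3.04158562 2.3878671  0.6904254 ]
delta [0.07, -0.08, 0.05] twist [0.3, -0.7, -0.1] | 1 mm 1 deg
time_s: 26.7
ee_pos: [491.6, 250.2, 40.4]
ee_rot: [-90.4, 0.2, -8.5]
force: [-0.4, 0.3, -0.4]
gripper_width: 40.2
time_s: 27.2
ee_pos: [516.2, 218.3, 183.4]
ee_rot: [-90.2, 0.1, -8.3]
force: [0.7, 0.4, -0.2]
gripper_width: 40.0
time_s: 27.7
ee_pos: [517.1, 217.4, 179.8]
ee_rot: [-90.4, 0.3, -8.4]
force: [-0.2, -0.1, 0.1]
gripper_width: 40.4
L1 blue along top from -31.8 to 19.2 orange from 21.2 34.8 expect -32.5
L2 blue along top from -31.5 to 19.5 orange from 21.8 35.2 expect -32.5
delta [16.16, 8.32, -57.92] twist [0.4, 10.1, -0.2] | 607 mm 10 deg
```

View pics/w20.png

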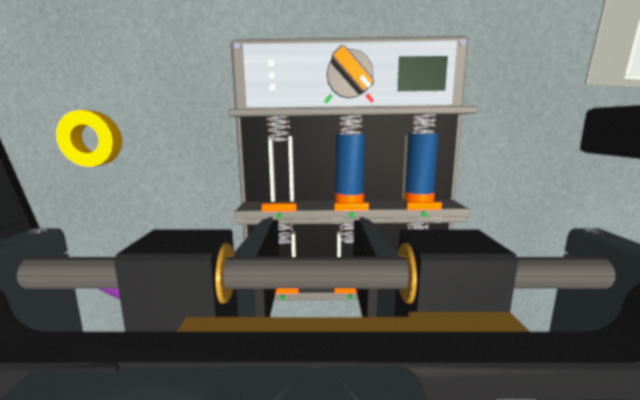

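```bash
python3 -m pendant '[{"delta_pos":[1.3,0,-4.8],"twist":[0,2,0],"grip":46},{"delta_pos":[2.6,0,-9.6],"twist":[0,4,0],"grip":46},{"delta_pos":[4,0,-14.4],"twist":[0,6,0],"grip":46},{"delta_pos":[5.3,0,-19.2],"twist":[0,8,0],"grip":46},{"delta_pos":[6.6,0,-24],"twist":[0,10,0],"grip":46}]'
python3 -c "
from h import *
pick('C',100)"
```

```text
time_s: 28.25
ee_pos: [547.6, -31.5, 181.9]
ee_rot: [-90.4, 0.1, -18.5]
force: [1.6, -0.6, -0.2]
gripper_width: 41.9
delta [15.25, 8.36, -31.56] twist [0.4, -0.0, -0.1] | 360 mm 0 deg
```

```bash
python3 -m pendant '[{"delta_pos":[2,0,-4.5],"twist":[0.4,0,0],"grip":46},{"delta_pos":[4.2,0,-9],"twist":[0.4,0,0],"grip":46},{"delta_pos":[6.5,0,-13.5],"twist":[0.4,0,0],"grip":46},{"delta_pos":[8.6,0,-18],"twist":[0.4,0,0],"grip":46},{"delta_pos":[11,1,-22.5],"twist":[0.4,0,0],"grip":46}]'
python3 -m pendant '[{"delta_pos":[2,1,-4.5],"twist":[0,0,0],"grip":46},{"delta_pos":[4.2,3,-9],"twist":[0,0,0],"grip":46},{"delta_pos":[4.2,5,-9],"twist":[0,0,0],"grip":46},{"delta_pos":[4.2,6,-9],"twist":[0,0,0],"grip":46},{"delta_pos":[4.2,6,-9],"twist":[0,0,0],"grip":46}]'
python3 -c "
from h import *
pick('C',100)"
```

```text
time_s: 28.75
ee_pos: [580.9, -278.3, 174.6]
ee_rot: [-90.0, -0.0, -18.5]
force: [1.4, -0.5, 0.1]
gripper_width: 42.2
time_s: 29.25
ee_pos: [590.4, -373.3, 111.2]
ee_rot: [-89.9, 0.4, -18.5]
force: [-0.2, -0.1, 0.2]
gripper_width: 42.2
delta [0.32, 1.11, -0.57] twist [-0.1, 0.0, -0.4] | 13 mm 0 deg
```

```bash
python3 -m pendant '[{"delta_pos":[0.2,1,-0.6],"twist":[0,0,0],"grip":46},{"delta_pos":[0.2,1,-0.6],"twist":[0,0,0],"grip":46},{"delta_pos":[0.2,1,-0.6],"twist":[0,0,0],"grip":46},{"delta_pos":[0.2,1,-0.6],"twist":[0,0,0],"grip":46},{"delta_pos":[0.2,1,-0.6],"twist":[0,0,0],"grip":46}]'
python3 -c "
from cells import *
pick('C',6.5)
c,p,d=snap('wrist','w21'); cells(c,p,d,lim=252)"
```

```text
time_s: 29.75
ee_pos: [591.9, -380.9, 104.3]
ee_rot: [-90.0, 0.0, -18.5]
force: [0.2, 0.4, -0.6]
gripper_width: 41.9
delta [-0.06, 9.78, 0.1] twist [-0.0, 0.0, -0.0] | 98 mm 0 deg
px [404.   2.] xy [ 475.5 -276.5] yaw -108.4 L 27.7 W 13.4 zmed 26.6 
px [250.  43.] xy [ 465.8 -385.8] yaw 17.8 L 50.1 W 26.4 zmed 27.1 
px [405.  22.] xy [ 478.4 -278.2] yaw -106.9 L 26.5 W 12.6 zmed 27.9 
px [451. 146.] xy [ 583.3 -267.4] yaw -12.1 L 48.1 W 28.4 zmed 26.8 
px [317. 200.] xy [ 590.9 -379.2] yaw -19.0 L 64.3 W 26.2 zmed 26.9
```

View pics/w21.png

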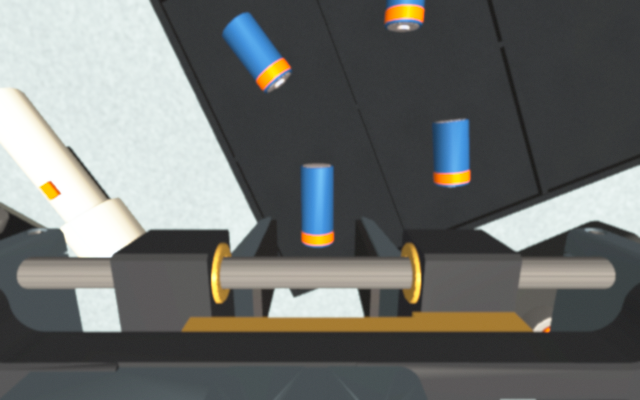

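```bash
python3 -m pendant '[{"delta_pos":[-0.3,3,0.1],"twist":[0,0,0],"grip":46},{"delta_pos":[-0.3,6,0.1],"twist":[0,0,0],"grip":46},{"delta_pos":[-0.3,8.5,0.1],"twist":[0,0,0],"grip":46},{"delta_pos":[-0.3,9.7,0.1],"twist":[0,0,0],"grip":46},{"delta_pos":[-0.3,9.7,0.1],"twist":[0,0,0],"grip":46}]'
python3 -m pendant '[{"delta_pos":[0,0,0],"twist":[0,0,0],"grip":46},{"delta_pos":[0,0,0],"twist":[0,0,0],"grip":20},{"delta_pos":[0,0,0],"twist":[0,0,0],"grip":20},{"delta_pos":[0,0,0],"twist":[0,0,0],"grip":20},{"delta_pos":[0,0,0],"twist":[0,0,0],"grip":20}]' 45
python3 -m pendant '[{"delta_pos":[0,-1,0],"twist":[0,0,0],"grip":20},{"delta_pos":[0,-3,0],"twist":[0,0,0],"grip":20},{"delta_pos":[0,-6,0],"twist":[0,0,0],"grip":20},{"delta_pos":[0,-10,0],"twist":[0,0,0],"grip":20},{"delta_pos":[0,-14,0],"twist":[0,0,0],"grip":20}]' 
python3 hand.py w22
python3 -c "
from h import *
place('L3',15,80,0)"
```

```text
time_s: 30.3
ee_pos: [588.6, -378.8, 5.7]
ee_rot: [-90.0, 0.2, -18.5]
force: [0.1, -0.5, 0.1]
gripper_width: 42.2
time_s: 30.8
ee_pos: [589.3, -379.3, 7.4]
ee_rot: [-90.0, 0.0, -18.5]
force: [-0.5, 0.1, 3.3]
gripper_width: 24.9
time_s: 31.3
ee_pos: [588.6, -378.9, 147.8]
ee_rot: [-90.0, 0.2, -18.5]
force: [0.3, -0.8, -0.6]
gripper_width: 25.0
blue top row 202 flat at tool x -36.8 (B ref 202 -> -31.2) cols [291 341] w 25.3
delta [-26.58, 3.17, 50.91] twist [0.2, -10.7, 0.6] | 575 mm 11 deg
```

```bash
python3 -m pendant '[{"delta_pos":[-2.2,0,4.4],"twist":[0,-2.5,0],"grip":20},{"delta_pos":[-4.4,0,8.8],"twist":[0,-5,0],"grip":20},{"delta_pos":[-6.6,0,13],"twist":[0,-7.5,0],"grip":20},{"delta_pos":[-8.8,0,17.5],"twist":[0,-10.7,0],"grip":20},{"delta_pos":[-11,0,22],"twist":[0,-10.7,0],"grip":20}]'
python3 -c "
from h import *
place('L3',15,80,0)"
```

```text
time_s: 31.85
ee_pos: [553.8, -134.1, 147.2]
ee_rot: [-89.9, 0.1, -7.8]
force: [0.6, 0.8, -0.2]
gripper_width: 25.0
delta [-9.5, 2.71, 30.99] twist [-0.1, 0.0, -0.1] | 325 mm 0 deg
```

```bash
python3 -m pendant '[{"delta_pos":[-1.5,0,4.7],"twist":[0,0,0],"grip":20},{"delta_pos":[-3,0,9.4],"twist":[0,0,0],"grip":20},{"delta_pos":[-4.5,0,14],"twist":[0,0,-4],"grip":20},{"delta_pos":[-6,0,18.7],"twist":[0,0,-8],"grip":20},{"delta_pos":[-7.5,0,23],"twist":[0,0,-12],"grip":20}]'
python3 -c "
from h import *
place('L3',15,60,32)"
```

```text
time_s: 32.35
ee_pos: [510.8, 104.1, 147.7]
ee_rot: [-89.9, -12.1, -7.8]
force: [0.3, 0.0, -0.2]
gripper_width: 25.2
delta [-2.58, 2.44, 7.96] twist [-0.1, -0.0, -19.9] | 87 mm 20 deg
```

```bash
python3 -m pendant '[{"delta_pos":[-0.7,0.3,2],"twist":[0,0,-5],"grip":20},{"delta_pos":[-1.4,0.9,4],"twist":[0,0,-10],"grip":20},{"delta_pos":[-2,1.5,6],"twist":[0,0,-15],"grip":20},{"delta_pos":[-2.6,2.4,8],"twist":[0,0,-20],"grip":20},{"delta_pos":[-2.6,2.4,8],"twist":[0,0,-20],"grip":20}]'
python3 -m pendant '[{"delta_pos":[0,0,0],"twist":[0,0,0],"grip":20},{"delta_pos":[0,0,0],"twist":[0,0,0],"grip":20},{"delta_pos":[0,0,0],"twist":[0,0,0],"grip":20},{"delta_pos":[0,0,0],"twist":[0,0,0],"grip":20},{"delta_pos":[0,0,0],"twist":[0,0,0],"grip":20}]'
python3 hand.py w23; python3 -c "
from h import *
place('L3',15,5,32)"
```

```text
time_s: 32.85
ee_pos: [501.2, 185.1, 118.4]
ee_rot: [-89.9, -32.0, -7.8]
force: [-0.2, -0.2, 0.4]
gripper_width: 25.5
time_s: 33.35
ee_pos: [502.5, 183.7, 118.9]
ee_rot: [-89.9, -31.9, -7.9]
force: [0.4, -0.1, 0.6]
gripper_width: 25.1
blue top row 202 flat at tool x -30.6 (B ref 202 -> -31.2) cols [291 341] w 24.9
delta [-2.99, 4.63, 0.18] twist [-0.0, -0.1, -0.1] | 55 mm 0 deg
```

View pics/w23.png

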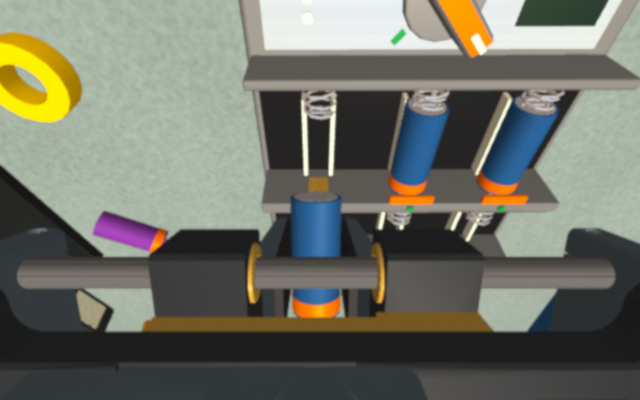

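Same sequence as for L2; descend, settle, press, swing in smaller steps.

```bash
python3 -m pendant '[{"delta_pos":[-0.7,1,0.15],"twist":[0,0,0],"grip":20},{"delta_pos":[-1.3,2,0.15],"twist":[0,0,0],"grip":20},{"delta_pos":[-1.9,3,0.15],"twist":[0,0,0],"grip":20},{"delta_pos":[-2.5,4,0.15],"twist":[0,0,0],"grip":20},{"delta_pos":[-3,4.6,0.15],"twist":[0,0,0],"grip":20}]'
python3 -m pendant '[{"delta_pos":[0,0,0],"twist":[0,0,0],"grip":20},{"delta_pos":[0,0,0],"twist":[0,0,0],"grip":20},{"delta_pos":[0,0,0],"twist":[0,0,0],"grip":20},{"delta_pos":[0,0,0],"twist":[0,0,0],"grip":20},{"delta_pos":[0,0,0],"twist":[0,0,0],"grip":20}]'
python3 -c "
from h import *
place('L3',15,5,32)"
python3 -m pendant '[{"delta_pos":[-0.54,-0.28,0],"twist":[0,0,0],"grip":20},{"delta_pos":[-1,-0.5,0],"twist":[0,0,0],"grip":20},{"delta_pos":[-1.45,-0.72,0],"twist":[0,0,0],"grip":20},{"delta_pos":[-1.9,-0.95,0],"twist":[0,0,0],"grip":20},{"delta_pos":[-1.9,-0.95,0],"twist":[0,0,0],"grip":20}]'
python3 -c "
from h import *
place('L3',-6.5,3,32)"
```

```text
time_s: 33.9
ee_pos: [501.3, 185.6, 63.1]
ee_rot: [-90.0, -31.9, -7.8]
force: [-8.1, -2.1, 25.0]
gripper_width: 24.9
time_s: 34.4
ee_pos: [501.0, 185.8, 63.6]
ee_rot: [-89.9, -31.9, -7.8]
force: [-0.3, -1.2, 1.1]
gripper_width: 25.1
delta [0.06, 0.04, 0.01] twist [-0.0, -0.0, -0.1] | 1 mm 0 deg
time_s: 34.9
ee_pos: [480.8, 189.2, 62.6]
ee_rot: [-89.9, -32.1, -7.8]
force: [5.7, -2.7, 2.2]
gripper_width: 25.2
delta [-0.08, 0.07, -0.05] twist [-0.1, 0.0, 0.1] | 1 mm 0 deg
```

```bash
python3 -m pendant '[{"delta_pos":[-0.24,0.34,0],"twist":[0,0,7],"grip":20},{"delta_pos":[-0.55,0.65,0],"twist":[0,0,14],"grip":20},{"delta_pos":[-0.9,0.94,0],"twist":[0,0,21],"grip":20},{"delta_pos":[-1.25,1.2,0],"twist":[0,0,27],"grip":20},{"delta_pos":[-1.3,1.23,0],"twist":[0,0,28],"grip":20}]'
python3 -c "
from h import *
seq('L3',(-11,1.8,4),[(-11.2,1.5,0)])
place('L3',-11,1.8,4); print(state()['force'])"
python3 -m pendant '[{"delta_pos":[0,0,0],"twist":[0,0,1],"grip":20},{"delta_pos":[-0.1,0.05,0],"twist":[0,0,2],"grip":20},{"delta_pos":[-0.15,0.1,0],"twist":[0,0,3],"grip":20},{"delta_pos":[-0.2,0.15,0],"twist":[0,0,4],"grip":20},{"delta_pos":[-0.2,0.15,0],"twist":[0,0,4],"grip":20}]'
python3 -c "
from h import *
place('L3',-11.2,1.5,0); print(state()['force'])"
```

```text
time_s: 35.4
ee_pos: [478.0, 187.7, 45.5]
ee_rot: [-90.9, -10.2, -8.0]
force: [7.0, -2.6, 0.6]
gripper_width: 25.3
(-11.2, 1.5, 0) [-0.1, 0.25, -0.0] [-0.0, 0.0, 4.0]
delta [-0.21, 0.06, 0.13] twist [0.9, -0.3, 6.2] | 3 mm 6 deg
[ 7.01524953 -2.63986617  0.64500208]
time_s: 35.9
ee_pos: [478.5, 187.6, 43.7]
ee_rot: [-90.9, -6.6, -8.2]
force: [6.4, 0.4, 1.8]
gripper_width: 25.1
delta [-0.33, 0.13, 0.13] twist [0.9, -0.5, 6.6] | 4 mm 7 deg
[6.41205108 0.39311849 1.80991178]
```

```bash
python3 -m pendant '[{"delta_pos":[0,0.05,0.05],"twist":[0.3,-0.2,2],"grip":20},{"delta_pos":[-0.05,0.1,0.1],"twist":[0.6,-0.4,4],"grip":20},{"delta_pos":[-0.05,0.13,0.13],"twist":[0.9,-0.5,6.6],"grip":20},{"delta_pos":[-0.05,0.13,0.13],"twist":[0.9,-0.5,6.6],"grip":20},{"delta_pos":[-0.05,0.13,0.13],"twist":[0.9,-0.5,6.6],"grip":20}]'
python3 -c "
from h import *
place('L3',-11.2,1.5,0);place('L3',-1.5,0.8,0); print(state()['force'])"
```

```text
time_s: 36.4
ee_pos: [478.0, 188.3, 41.6]
ee_rot: [-90.1, 0.0, -7.8]
force: [6.0, 0.3, -0.2]
gripper_width: 25.0
delta [-0.26, -0.04, 0.07] twist [0.1, -0.0, -0.0] | 3 mm 0 deg
delta [0.71, 0.02, 0.07] twist [0.1, -0.0, -0.0] | 7 mm 0 deg
[ 6.00395465  0.33912871 -0.22754476]
```

```bash
python3 -m pendant '[{"delta_pos":[0.2,0,0.05],"twist":[0,0,0],"grip":20},{"delta_pos":[0.4,0.03,0.05],"twist":[0,0,0],"grip":20},{"delta_pos":[0.6,0.05,0.05],"twist":[0,0,0],"grip":20},{"delta_pos":[0.8,0.05,0.05],"twist":[0,0,0],"grip":20},{"delta_pos":[0.9,0.05,0.05],"twist":[0,0,0],"grip":20}]'
python3 -c "
from h import *
place('L3',-1.5,0.8,0); print(state()['force'])"
python3 -m pendant '[{"delta_pos":[0,0,0],"twist":[0,0,0],"grip":44},{"delta_pos":[0,0,0],"twist":[0,0,0],"grip":44},{"delta_pos":[0,0,0],"twist":[0,0,0],"grip":44},{"delta_pos":[0,0,0],"twist":[0,0,0],"grip":44},{"delta_pos":[0,0,0],"twist":[0,0,0],"grip":44}]'
python3 -m pendant '[{"delta_pos":[0,-2,0],"twist":[0,0,0],"grip":44},{"delta_pos":[0,-5,0],"twist":[0,0,0],"grip":44},{"delta_pos":[0,-9,0],"twist":[0,0,0],"grip":44},{"delta_pos":[0,-12,1],"twist":[0,0,0],"grip":44},{"delta_pos":[3,-14,4],"twist":[0,0,0],"grip":44}]'
python3 -m pendant '[{"delta_pos":[0,0,0],"twist":[0,0,0],"grip":44},{"delta_pos":[0,0,0],"twist":[0,0,0],"grip":44},{"delta_pos":[0,0,0],"twist":[0,0,0],"grip":44},{"delta_pos":[0,0,0],"twist":[0,0,0],"grip":44},{"delta_pos":[0,0,0],"twist":[0,0,0],"grip":44}]'
python3 chk.py w24 L1 L2 L3; python3 -c "
from h import *
pick('c',100)"
```

```text
time_s: 36.9
ee_pos: [483.6, 187.8, 41.1]
ee_rot: [-90.2, 0.4, -7.9]
force: [0.5, 2.9, 6.4]
gripper_width: 24.8
delta [0.15, -0.02, 0.04] twist [0.2, -0.1, -0.4] | 2 mm 0 deg
[0.53457294 2.86085896 6.36314585]
time_s: 37.4
ee_pos: [482.9, 186.6, 40.2]
ee_rot: [-90.3, 0.5, -7.8]
force: [0.4, 0.5, -0.3]
gripper_width: 39.9
time_s: 37.9
ee_pos: [517.5, 221.8, 182.9]
ee_rot: [-90.3, 0.5, -7.9]
force: [1.7, 0.5, -0.3]
gripper_width: 40.4
time_s: 38.4
ee_pos: [518.8, 222.2, 179.3]
ee_rot: [-90.3, 0.5, -7.8]
force: [0.2, -0.3, 0.4]
gripper_width: 40.0
L1 blue along top from -31.2 to 18.8 orange from 21.8 34.2 expect -32.5
L2 blue along top from -31.2 to 19.8 orange from 21.8 34.5 expect -32.5
L3 blue along top from -31.2 to 19.8 orange from 22.0 35.5 expect -32.5
delta [13.18, 8.11, -47.67] twist [0.3, 2.6, -0.5] | 501 mm 3 deg
```

View pics/w24.png

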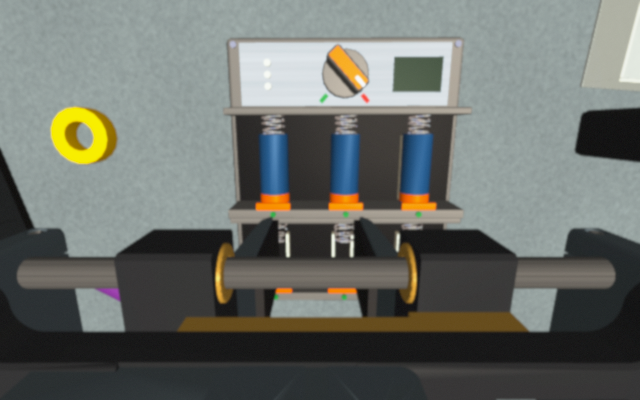

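```bash
python3 -m pendant '[{"delta_pos":[1.3,0,-4.8],"twist":[0,0.5,0],"grip":46},{"delta_pos":[2.6,0,-9.6],"twist":[0,1,0],"grip":46},{"delta_pos":[4,0,-14.4],"twist":[0,1.5,0],"grip":46},{"delta_pos":[5.3,0,-19.2],"twist":[0,2.5,0],"grip":46},{"delta_pos":[6.6,0,-24],"twist":[0,3,0],"grip":46}]'
python3 -m pendant '[{"delta_pos":[1.3,0.5,-4.8],"twist":[0,0,0],"grip":46},{"delta_pos":[2.6,2,-9.6],"twist":[0,0,0],"grip":46},{"delta_pos":[4,4,-14.4],"twist":[0,0,0],"grip":46},{"delta_pos":[5.3,6,-19.2],"twist":[0,0,0],"grip":46},{"delta_pos":[6.3,8,-23],"twist":[0,0,0],"grip":46}]'
python3 -c "
from cells import *
pick('c',100)"
```

```text
time_s: 38.95
ee_pos: [552.0, -25.9, 180.8]
ee_rot: [-90.3, 0.4, -10.9]
force: [1.1, 0.0, 0.6]
gripper_width: 42.1
time_s: 39.45
ee_pos: [570.1, -261.1, 102.7]
ee_rot: [-90.3, 0.4, -10.9]
force: [0.8, 0.3, -0.8]
gripper_width: 41.7
delta [1.49, 0.27, -0.44] twist [0.3, -0.5, -0.4] | 16 mm 1 deg
```

```bash
python3 -m pendant '[{"delta_pos":[1.3,0.2,-0.4],"twist":[0.3,0,-0.4],"grip":46},{"delta_pos":[1.3,0.2,-0.4],"twist":[0.3,0,-0.4],"grip":46},{"delta_pos":[1.3,0.2,-0.4],"twist":[0.3,0,-0.4],"grip":46},{"delta_pos":[1.3,0.2,-0.4],"twist":[0.3,0,-0.4],"grip":46},{"delta_pos":[1.3,0.2,-0.4],"twist":[0.3,0,-0.4],"grip":46}]'
python3 -c "
from cells import *
c,p,d=snap('wrist','w25'); cells(c,p,d,lim=252)
pick('c',6.5)"
```

```text
time_s: 39.95
ee_pos: [582.4, -263.9, 102.0]
ee_rot: [-90.0, -0.0, -10.7]
force: [0.1, 0.2, -0.4]
gripper_width: 41.8
px [275.  39.] xy [ 459.7 -271. ] yaw -19.3 L 49.4 W 26.9 zmed 26.8 
px [117.  80.] xy [ 466.1 -386.8] yaw 20.4 L 52.4 W 29.0 zmed 26.4 
px [311. 205.] xy [ 584.3 -268.2] yaw -12.7 L 49.8 W 26.5 zmed 27.1 
delta [0.22, 9.54, -0.38] twist [0.0, -0.3, 0.0] | 95 mm 0 deg
```

View pics/w25.png

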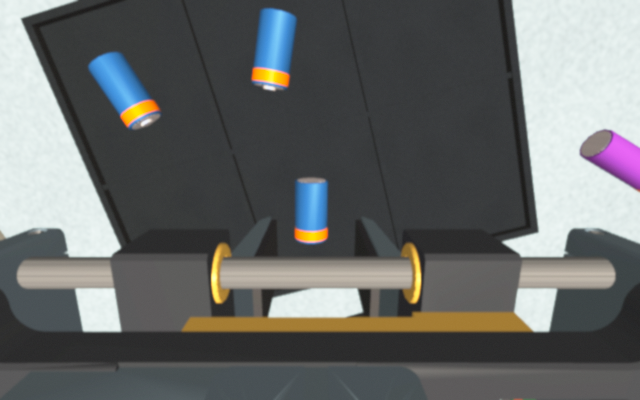

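```bash
python3 -m pendant '[{"delta_pos":[0.05,3,-0.38],"twist":[0,1,0],"grip":46},{"delta_pos":[0.05,6,-0.38],"twist":[0,1,0],"grip":46},{"delta_pos":[0.05,8.5,-0.38],"twist":[0,1,0],"grip":46},{"delta_pos":[0.05,9.4,-0.38],"twist":[0,1,0],"grip":46},{"delta_pos":[0.05,9.4,-0.38],"twist":[0,1,0],"grip":46}]'
python3 -m pendant '[{"delta_pos":[0,0,0],"twist":[0,0,0],"grip":46},{"delta_pos":[0,0,0],"twist":[0,0,0],"grip":20},{"delta_pos":[0,0,0],"twist":[0,0,0],"grip":20},{"delta_pos":[0,0,0],"twist":[0,0,0],"grip":20},{"delta_pos":[0,0,0],"twist":[0,0,0],"grip":20}]' 45
python3 -m pendant '[{"delta_pos":[0,-1,0],"twist":[0,0,0],"grip":20},{"delta_pos":[0,-3,0],"twist":[0,0,0],"grip":20},{"delta_pos":[0,-6,0],"twist":[0,0,0],"grip":20},{"delta_pos":[0,-10,0],"twist":[0,0,0],"grip":20},{"delta_pos":[0,-14,0],"twist":[0,0,0],"grip":20}]' 
python3 hand.py w26
python3 -c "
from h import *
place('S1',15,80,0)"
```

```text
time_s: 40.5
ee_pos: [581.4, -268.3, 6.2]
ee_rot: [-90.0, 0.2, -11.8]
force: [-1.0, -1.3, 0.3]
gripper_width: 41.9
time_s: 41.0
ee_pos: [582.6, -269.4, 8.2]
ee_rot: [-90.0, -0.1, -11.8]
force: [-1.1, 0.4, 5.7]
gripper_width: 25.3
time_s: 41.5
ee_pos: [581.4, -268.9, 148.2]
ee_rot: [-90.0, 0.1, -11.8]
force: [0.1, 0.5, -0.9]
gripper_width: 25.4
blue top row 217 flat at tool x -30.0 (B ref 202 -> -31.2) cols [291 341] w 24.9
delta [-9.72, 3.28, 56.37] twist [0.2, -4.0, 0.7] | 573 mm 4 deg
```

View pics/w26c.png

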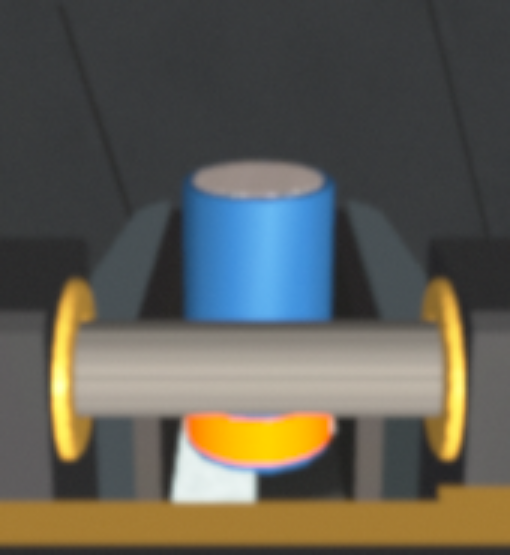

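```bash
sed -i 's/^GD=9.5/GD=8.7/' h.py
python3 -m pendant '[{"delta_pos":[-0.8,0,4.8],"twist":[0,-1,0],"grip":20},{"delta_pos":[-1.6,0,9.6],"twist":[0,-2,0],"grip":20},{"delta_pos":[-2.4,0,14.4],"twist":[0,-3,0],"grip":20},{"delta_pos":[-3.2,0,19.2],"twist":[0,-4,0],"grip":20},{"delta_pos":[-4,0,24],"twist":[0,-4,0],"grip":20}]'
python3 -m pendant '[{"delta_pos":[-0.3,0,4.8],"twist":[0,0,0],"grip":20},{"delta_pos":[-0.6,0,9.6],"twist":[0,0,0],"grip":20},{"delta_pos":[-0.9,0,14.4],"twist":[0,0,-3],"grip":20},{"delta_pos":[-1.2,0,19.2],"twist":[0,0,-7],"grip":20},{"delta_pos":[-1.5,0,23],"twist":[0,0,-12],"grip":20}]'
python3 -c "
from h import *
place('S1',16,60,38,0.3)"
```

```text
time_s: 42.05
ee_pos: [591.6, -24.3, 147.2]
ee_rot: [-90.0, 0.0, -7.8]
force: [1.1, -0.2, -1.4]
gripper_width: 25.1
time_s: 42.55
ee_pos: [609.1, 206.5, 147.3]
ee_rot: [-89.9, -12.2, -7.8]
force: [-0.7, -0.2, -0.9]
gripper_width: 25.2
delta [-2.03, 2.55, 9.29] twist [-0.1, -0.0, -25.8] | 98 mm 26 deg
```

```bash
python3 -m pendant '[{"delta_pos":[-0.4,0.3,2],"twist":[0,0,-5],"grip":20},{"delta_pos":[-0.8,0.9,4],"twist":[0,0,-10],"grip":20},{"delta_pos":[-1.2,1.5,6],"twist":[0,0,-15],"grip":20},{"delta_pos":[-1.6,2.1,8],"twist":[0,0,-20],"grip":20},{"delta_pos":[-2,2.5,9.3],"twist":[0,0,-25.8],"grip":20}]'
python3 -m pendant '[{"delta_pos":[0,0,0],"twist":[0,0,0],"grip":20},{"delta_pos":[0,0,0],"twist":[0,0,0],"grip":20},{"delta_pos":[0,0,0],"twist":[0,0,0],"grip":20},{"delta_pos":[0,0,0],"twist":[0,0,0],"grip":20},{"delta_pos":[0,0,0],"twist":[0,0,0],"grip":20}]'
python3 hand.py w27; python3 -c "
from h import *
place('S1',16,10,38,0.3)
seq('S1',(16,10,38),[(10,8,38),(4,6.5,38),(-1,5,38),(-5,4,38)])
seq('S1',(-5,4,38),[(-5.3,3.5,34),(-6,3.2,30),(-6.7,3,26),(-7.4,2.7,22),(-8,2.5,18)])
seq('S1',(-8,2.5,18),[(-8.7,2.4,14),(-9.4,2.2,10),(-10.1,2,6),(-10.8,1.8,2),(-11.2,1.6,0)])
"
```

```text
time_s: 43.05
ee_pos: [607.2, 291.9, 119.7]
ee_rot: [-90.4, -35.8, -7.8]
force: [-0.1, -1.4, -0.6]
gripper_width: 24.9
time_s: 43.55
ee_pos: [608.7, 289.7, 120.5]
ee_rot: [-90.4, -35.7, -8.0]
force: [0.4, 0.5, -0.5]
gripper_width: 25.6
blue top row 217 flat at tool x -23.2 (B ref 202 -> -31.2) cols [291 340] w 25.3
delta [-3.26, 4.09, 1.07] twist [0.5, -0.1, -2.4] | 53 mm 2 deg
(10, 8, 38) [-0.6, -0.21, -0.0] [0.0, 0.0, 0.0]
(4, 6.5, 38) [-1.16, -0.46, -0.0] [0.0, 0.0, 0.0]
(-1, 5, 38) [-1.65, -0.65, -0.0] [0.0, 0.0, 0.0]
(-5, 4, 38) [-2.02, -0.82, -0.0] [0.0, 0.0, 0.0]
(-5.3, 3.5, 34) [-0.12, 0.19, 0.0] [0.0, -0.0, 4.0]
(-6, 3.2, 30) [-0.27, 0.33, -0.0] [0.0, -0.0, 8.0]
(-6.7, 3, 26) [-0.43, 0.45, 0.0] [0.0, -0.0, 12.0]
(-7.4, 2.7, 22) [-0.6, 0.58, 0.0] [-0.0, 0.0, 16.0]
(-8, 2.5, 18) [-0.77, 0.7, -0.0] [0.0, -0.0, 20.0]
(-8.7, 2.4, 14) [-0.14, 0.15, 0.0] [0.0, 0.0, 4.0]
(-9.4, 2.2, 10) [-0.29, 0.31, 0.0] [-0.0, -0.0, 8.0]
(-10.1, 2, 6) [-0.45, 0.46, 0.0] [0.0, -0.0, 12.0]
(-10.8, 1.8, 2) [-0.62, 0.61, 0.0] [-0.0, 0.0, 16.0]
(-11.2, 1.6, 0) [-0.72, 0.69, 0.0] [-0.0, 0.0, 18.0]
```

View pics/w27.png

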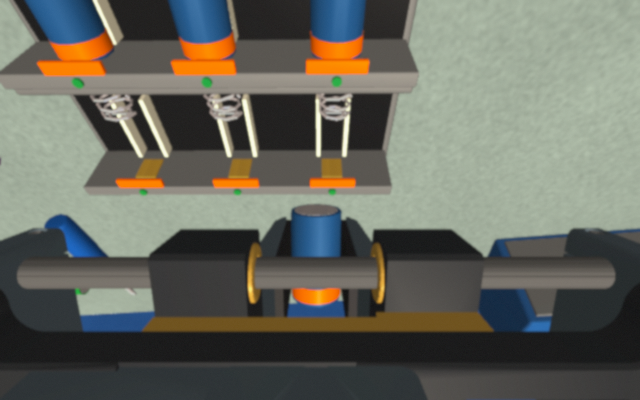

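```bash
python3 -m pendant '[{"delta_pos":[0,0,0.5],"twist":[0.5,0,-1.2],"grip":20},{"delta_pos":[0,0,1.07],"twist":[0.5,0,-2.4],"grip":20},{"delta_pos":[-0.8,1,1.07],"twist":[0.5,0,-2.4],"grip":20},{"delta_pos":[-1.6,2,1.07],"twist":[0.5,0,-2.4],"grip":20},{"delta_pos":[-2,2.5,1.07],"twist":[0.5,0,-2.4],"grip":20}]'
python3 -c "
from h import *
place('S1',16,10,38,0.3)"
```

```text
time_s: 44.1
ee_pos: [607.5, 300.5, 86.8]
ee_rot: [-90.0, -38.0, -7.9]
force: [-0.6, 0.2, 0.1]
gripper_width: 25.6
delta [-1.16, 1.47, -0.0] twist [0.0, -0.0, -0.0] | 19 mm 0 deg
```

```bash
python3 -m pendant '[{"delta_pos":[-0.3,0.4,0],"twist":[0,0,0],"grip":20},{"delta_pos":[-0.6,0.8,0],"twist":[0,0,0],"grip":20},{"delta_pos":[-0.9,1.1,0],"twist":[0,0,0],"grip":20},{"delta_pos":[-1.15,1.4,0],"twist":[0,0,0],"grip":20},{"delta_pos":[-1.15,1.4,0],"twist":[0,0,0],"grip":20}]'
python3 hand.py w28; python3 -c "
from h import *
place('S1',16,10,38,0.3);print(state()['force'])"
```

```text
time_s: 44.6
ee_pos: [607.6, 301.2, 70.4]
ee_rot: [-89.9, -38.1, -7.9]
force: [-1.8, -0.8, 3.1]
gripper_width: 25.4
blue top row 217 flat at tool x -23.5 (B ref 202 -> -31.2) cols [291 340] w 25.2
delta [-0.16, 0.18, -0.08] twist [-0.0, -0.1, 0.1] | 2 mm 0 deg
[-1.79393339 -0.23296313  3.15672045]
```

View pics/w28.png

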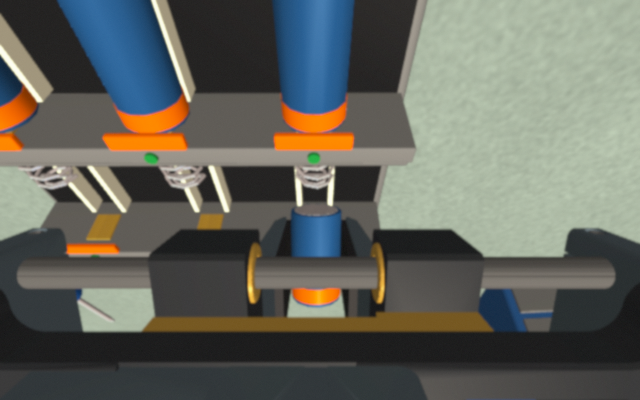

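```bash
python3 -m pendant '[{"delta_pos":[-0.5,-0.38,0],"twist":[0,0,0],"grip":20},{"delta_pos":[-1.05,-0.6,0],"twist":[0,0,0],"grip":20},{"delta_pos":[-1.6,-0.7,0],"twist":[0,0,0],"grip":20},{"delta_pos":[-2,-0.8,0],"twist":[0,0,0],"grip":20},{"delta_pos":[-2,-0.8,0],"twist":[0,0,0],"grip":20}]'
python3 hand.py w29;python3 -c "
from h import *
place('S1',-5,4,38,0.3);print(state()['force'])"
```

```text
time_s: 45.15
ee_pos: [587.9, 304.4, 65.4]
ee_rot: [-89.9, -38.2, -7.8]
force: [5.5, -1.5, 3.7]
gripper_width: 24.9
delta [-0.3, 0.17, -0.13] twist [-0.1, -0.0, 0.2] | 4 mm 0 deg
[ 4.9459833  -1.3965159   4.72121576]Traceback (most recent call last):
  File "hand.py", line 8, in <module>
    hand(sys.argv[1])
    ~~~~^^^^^^^^^^^^^
  File "hand.py", line 6, in hand
    print('blue top row',top,'flat at tool x',round(t[0],1),'(B ref 202 -> -31.2)','cols',cols[[0,-1]],'w',round(state()['gripper_width'],1))
                                                                                          ~~~~^^^^^^^^
IndexError: index 0 is out of bounds for axis 0 with size 0
```

View pics/w29.png

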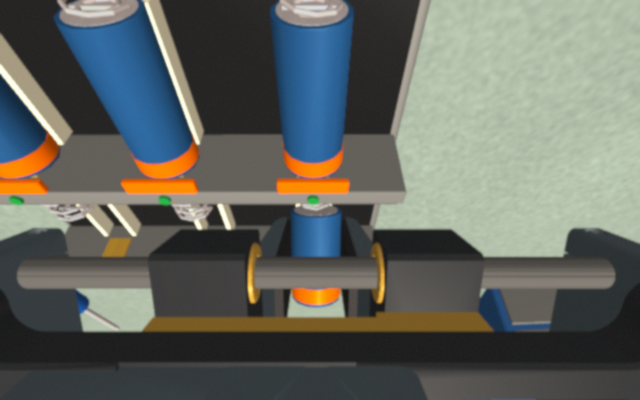

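```bash
python3 -m pendant '[{"delta_pos":[-0.12,0.19,-0.05],"twist":[0,0,4],"grip":20},{"delta_pos":[-0.27,0.33,-0.1],"twist":[0,0,8],"grip":20},{"delta_pos":[-0.43,0.45,-0.1],"twist":[0,0,12],"grip":20},{"delta_pos":[-0.6,0.58,-0.1],"twist":[0,0,16],"grip":20},{"delta_pos":[-0.77,0.7,-0.1],"twist":[0,0,20],"grip":20}]'
python3 -c "
from h import *
place('S1',-8,2.5,18,0.3);print(state()['force'])"
```

```text
time_s: 45.7
ee_pos: [586.8, 304.5, 54.6]
ee_rot: [-89.7, -18.1, -7.8]
force: [5.9, -3.7, 2.6]
gripper_width: 25.1
delta [-0.26, 0.21, -0.12] twist [-0.3, -0.0, 0.1] | 4 mm 0 deg
[ 5.87060754 -3.70997665  2.62631485]
```

```bash
python3 -m pendant '[{"delta_pos":[-0.14,0.15,-0.05],"twist":[-0.2,0,4],"grip":20},{"delta_pos":[-0.29,0.33,-0.1],"twist":[-0.2,0,8],"grip":20},{"delta_pos":[-0.45,0.5,-0.1],"twist":[-0.2,0,12],"grip":20},{"delta_pos":[-0.62,0.66,-0.1],"twist":[-0.2,0,16],"grip":20},{"delta_pos":[-0.72,0.74,-0.1],"twist":[-0.2,0,18],"grip":20}]'
python3 -m pendant '[{"delta_pos":[0,0,0],"twist":[0,0,0],"grip":20},{"delta_pos":[0,0,0],"twist":[0,0,0],"grip":20},{"delta_pos":[0,0,0],"twist":[0,0,0],"grip":20},{"delta_pos":[0,0,0],"twist":[0,0,0],"grip":20},{"delta_pos":[0,0,0],"twist":[0,0,0],"grip":20}]'
python3 -c "
from h import *
place('S1',-11.2,1.6,0,0.3);print(state()['force'])
c,p,d=snap('wrist','w30')"
```

```text
time_s: 46.2
ee_pos: [583.9, 303.4, 44.7]
ee_rot: [-90.0, -0.3, -7.9]
force: [5.8, -1.0, 2.0]
gripper_width: 25.3
time_s: 46.7
ee_pos: [582.9, 303.5, 44.2]
ee_rot: [-90.0, -0.4, -7.9]
force: [5.7, -0.2, -0.2]
gripper_width: 24.9
delta [-0.28, 0.13, 0.04] twist [0.0, -0.1, 0.4] | 3 mm 0 deg
[ 5.65071261 -0.24432567 -0.1967724 ]
```

View pics/w30.png

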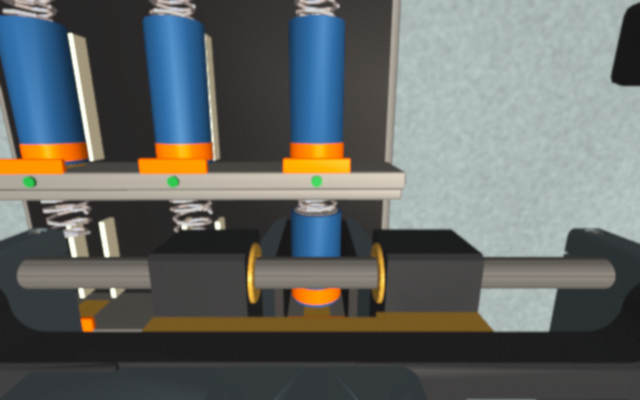

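```bash
python3 -m pendant '[{"delta_pos":[0,0.1,0],"twist":[0,0,0.4],"grip":20},{"delta_pos":[0,0.2,0],"twist":[0,0,0.4],"grip":20},{"delta_pos":[0,0.25,0],"twist":[0,0,0.4],"grip":20},{"delta_pos":[0,0.25,0],"twist":[0,0,0.4],"grip":20},{"delta_pos":[0,0.25,0],"twist":[0,0,0.4],"grip":20}]'
python3 -c "
from h import *
place('S1',-1.5,0.5,0,0.3);print(state()['force'])"
```

```text
time_s: 47.25
ee_pos: [583.2, 303.4, 42.3]
ee_rot: [-90.0, -0.0, -7.8]
force: [5.6, -0.0, 2.9]
gripper_width: 25.0
delta [0.67, 0.05, 0.04] twist [-0.0, -0.0, 0.0] | 7 mm 0 deg
[ 5.6077615  -0.03689498  2.85671538]
```

Rails now bear lightly (2.9 N up). Let it forward and release.

```bash
python3 -m pendant '[{"delta_pos":[0.2,0,0.05],"twist":[0,0,0],"grip":20},{"delta_pos":[0.4,0,0.05],"twist":[0,0,0],"grip":20},{"delta_pos":[0.6,0,0.05],"twist":[0,0,0],"grip":20},{"delta_pos":[0.8,0,0.05],"twist":[0,0,0],"grip":20},{"delta_pos":[0.88,0,0.05],"twist":[0,0,0],"grip":20}]'
python3 -c "
from h import *
place('S1',-1.5,0.5,0,0.3);print(state()['force'])"
```

```text
time_s: 47.75
ee_pos: [588.5, 302.9, 41.9]
ee_rot: [-90.1, 0.4, -7.9]
force: [-0.5, 1.9, 6.8]
gripper_width: 25.3
delta [0.13, 0.01, 0.02] twist [0.1, -0.1, -0.4] | 1 mm 0 deg
[-0.49373173  1.87774189  6.76860548]
```

```bash
python3 -m pendant '[{"delta_pos":[0,0,0],"twist":[0,0,0],"grip":44},{"delta_pos":[0,0,0],"twist":[0,0,0],"grip":44},{"delta_pos":[0,0,0],"twist":[0,0,0],"grip":44},{"delta_pos":[0,0,0],"twist":[0,0,0],"grip":44},{"delta_pos":[0,0,0],"twist":[0,0,0],"grip":44}]'
python3 -m pendant '[{"delta_pos":[0,-2,0],"twist":[0,0,0],"grip":44},{"delta_pos":[0,-5,0],"twist":[0,0,0],"grip":44},{"delta_pos":[0,-9,0],"twist":[0,0,0],"grip":44},{"delta_pos":[0,-12,-1],"twist":[0,0,0],"grip":44},{"delta_pos":[3,-14,-5],"twist":[0,0,0],"grip":44}]'
python3 -m pendant '[{"delta_pos":[0,0,0],"twist":[0,0,0],"grip":44},{"delta_pos":[0,0,0],"twist":[0,0,0],"grip":44},{"delta_pos":[0,0,0],"twist":[0,0,0],"grip":44},{"delta_pos":[0,0,0],"twist":[0,0,0],"grip":44},{"delta_pos":[0,0,0],"twist":[0,0,0],"grip":44}]'
python3 chk.py w31 L1 L2 L3 S1; python3 -c "
from h import *
pick('a',100)"
```

```text
time_s: 48.25
ee_pos: [588.6, 302.0, 41.1]
ee_rot: [-90.2, 0.4, -7.9]
force: [-0.2, -0.2, -0.1]
gripper_width: 40.4
time_s: 48.75
ee_pos: [610.1, 255.1, 183.2]
ee_rot: [-89.9, 0.3, -7.6]
force: [1.1, -0.5, -0.5]
gripper_width: 40.4
time_s: 49.25
ee_pos: [610.4, 252.6, 179.1]
ee_rot: [-90.2, 0.5, -7.8]
force: [0.1, -0.4, -0.2]
gripper_width: 40.1
L1 blue along top from -31.2 to 19.5 orange from 21.5 33.0 expect -32.5
L2 blue along top from -31.2 to 19.5 orange from 21.5 33.0 expect -32.5
L3 blue along top from -31.2 to 19.8 orange from 21.5 33.2 expect -32.5
S1 blue along top from -24.0 to 11.2 orange from -60.0 26.8 expect -25.0
delta [-7.72, 8.16, -53.89] twist [0.2, 14.1, -0.4] | 550 mm 14 deg
```

View pics/w31.png

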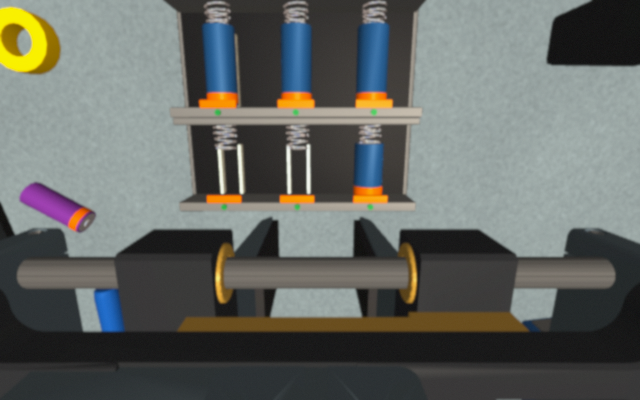

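```bash
echo "CELLS['a']=(461.3,-271.5,-20.3); CELLS['b']=(467.5,-385.8,20)" >> h.py
python3 -m pendant '[{"delta_pos":[-0.8,0,-4.8],"twist":[0,3,0],"grip":46},{"delta_pos":[-1.5,0,-9.6],"twist":[0,6,0],"grip":46},{"delta_pos":[-2.2,0,-14.4],"twist":[0,9,0],"grip":46},{"delta_pos":[-2.9,0,-19.2],"twist":[0,12,0],"grip":46},{"delta_pos":[-3.6,0,-24],"twist":[0,12.5,0],"grip":46}]'
python3 -c "
from h import *
pick('a',100)"
```

```text
time_s: 49.8
ee_pos: [541.8, 17.8, 180.8]
ee_rot: [-90.2, 0.3, -20.4]
force: [0.3, -0.3, 0.1]
gripper_width: 42.1
delta [2.57, 8.18, -29.89] twist [0.2, -0.1, -0.3] | 311 mm 0 deg
```

```bash
python3 -m pendant '[{"delta_pos":[0.4,0,-4.8],"twist":[0.2,0,-0.3],"grip":46},{"delta_pos":[0.8,1,-9.6],"twist":[0.2,0,-0.3],"grip":46},{"delta_pos":[1.2,3,-14.4],"twist":[0.2,0,-0.3],"grip":46},{"delta_pos":[1.6,5,-19.2],"twist":[0.2,0,-0.3],"grip":46},{"delta_pos":[2.1,7,-24],"twist":[0.2,0,-0.3],"grip":46}]'
python3 -m pendant '[{"delta_pos":[0.4,1.1,-4.6],"twist":[0,0,0],"grip":46},{"delta_pos":[0.45,1.1,-5.8],"twist":[0,0,0],"grip":46},{"delta_pos":[0.45,1.1,-5.8],"twist":[0,0,0],"grip":46},{"delta_pos":[0.45,1.1,-5.8],"twist":[0,0,0],"grip":46},{"delta_pos":[0.45,1.1,-5.8],"twist":[0,0,0],"grip":46}]'
python3 -c "
from cells import *
c,p,d=snap('wrist','w32'); cells(c,p,d,lim=252)
pick('a',6.5)"
```

```text
time_s: 50.3
ee_pos: [479.3, -208.9, 113.7]
ee_rot: [-90.0, -0.0, -20.3]
force: [1.4, 0.5, -0.1]
gripper_width: 42.0
time_s: 50.8
ee_pos: [464.7, -262.0, 103.7]
ee_rot: [-90.0, -0.0, -20.2]
force: [-0.1, -0.6, 0.2]
gripper_width: 41.8
px [304. 205.] xy [ 463.7 -272.9] yaw -20.2 L 48.6 W 26.4 zmed 27.1 
delta [0.0, 9.72, -1.0] twist [0.0, 0.1, 0.0] | 98 mm 0 deg
```

View pics/w32.png

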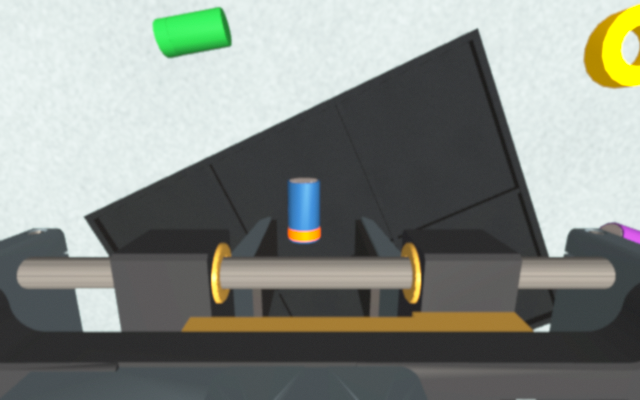

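```bash
python3 -m pendant '[{"delta_pos":[0.05,2,-1.05],"twist":[0,0,0],"grip":46},{"delta_pos":[0.05,5,-1.05],"twist":[0,0,0],"grip":46},{"delta_pos":[0.05,8,-1.05],"twist":[0,0,0],"grip":46},{"delta_pos":[0.05,9.7,-1.05],"twist":[0,0,0],"grip":46},{"delta_pos":[0.05,9.7,-1.05],"twist":[0,0,0],"grip":46}]'
python3 -m pendant '[{"delta_pos":[0,0,0],"twist":[0,0,0],"grip":46},{"delta_pos":[0,0,0],"twist":[0,0,0],"grip":20},{"delta_pos":[0,0,0],"twist":[0,0,0],"grip":20},{"delta_pos":[0,0,0],"twist":[0,0,0],"grip":20},{"delta_pos":[0,0,0],"twist":[0,0,0],"grip":20}]' 45
python3 -m pendant '[{"delta_pos":[0,-1,0],"twist":[0,0,0],"grip":20},{"delta_pos":[0,-3,0],"twist":[0,0,0],"grip":20},{"delta_pos":[0,-6,0],"twist":[0,0,0],"grip":20},{"delta_pos":[0,-10,0],"twist":[0,0,0],"grip":20},{"delta_pos":[0,-14,0],"twist":[0,0,0],"grip":20}]' 
python3 hand.py w33
python3 -c "
from h import *
place('S2',15,80,0)"
```

```text
time_s: 51.35
ee_pos: [460.8, -272.0, 5.1]
ee_rot: [-90.0, 0.1, -20.2]
force: [-0.8, -1.6, -0.9]
gripper_width: 41.9
time_s: 51.85
ee_pos: [461.1, -273.4, 6.8]
ee_rot: [-90.0, -0.0, -20.4]
force: [1.1, 0.9, 3.9]
gripper_width: 24.8
time_s: 52.35
ee_pos: [460.1, -273.4, 147.8]
ee_rot: [-90.0, 0.1, -20.4]
force: [0.8, -0.2, -0.9]
gripper_width: 24.9
blue top row 220 flat at tool x -28.4 (B ref 202 -> -31.2) cols [291 341] w 25.1
delta [-5.38, 3.13, 52.74] twist [0.3, -12.6, 0.6] | 531 mm 13 deg
```

View pics/w33.png

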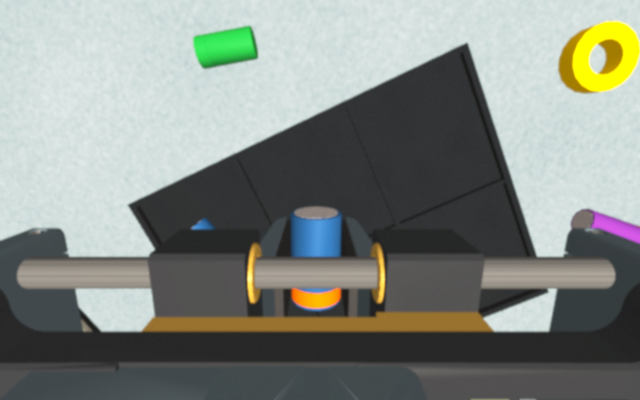

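```bash
sed -i 's/^GD=8.7/GD=9.0/' h.py
python3 -m pendant '[{"delta_pos":[-0.5,0,4.8],"twist":[0,-4,0],"grip":20},{"delta_pos":[-1,0,9.6],"twist":[0,-8,0],"grip":20},{"delta_pos":[-1.5,0,14.4],"twist":[0,-12,0],"grip":20},{"delta_pos":[-2,0,19.2],"twist":[0,-12.6,0],"grip":20},{"delta_pos":[-2.5,0,24],"twist":[0,-12.6,0],"grip":20}]'
python3 -c "
from h import *
place('S2',16,60,38,-1.1)"
```

```text
time_s: 52.9
ee_pos: [520.9, -38.2, 146.6]
ee_rot: [-90.0, -0.0, -7.8]
force: [0.9, -0.2, -0.4]
gripper_width: 25.0
delta [3.9, 2.94, 28.33] twist [0.0, 0.0, -38.0] | 287 mm 38 deg
```

```bash
python3 -m pendant '[{"delta_pos":[0.8,0,4.8],"twist":[0,0,0],"grip":20},{"delta_pos":[1.6,0,9.6],"twist":[0,0,-3],"grip":20},{"delta_pos":[2.4,0,14.4],"twist":[0,0,-7],"grip":20},{"delta_pos":[3.2,0,19],"twist":[0,0,-12],"grip":20},{"delta_pos":[3.9,0,23],"twist":[0,0,-17],"grip":20}]'
python3 -c "
from h import *
place('S2',16,60,38,-1.1)"
```

```text
time_s: 53.4
ee_pos: [591.2, 185.1, 146.8]
ee_rot: [-89.9, -17.2, -7.7]
force: [0.1, -0.5, 0.0]
gripper_width: 25.0
delta [-0.93, 2.84, 5.25] twist [-0.1, 0.0, -20.8] | 60 mm 21 deg
```

```bash
python3 -m pendant '[{"delta_pos":[-0.2,0.3,1.3],"twist":[0,0,-5],"grip":20},{"delta_pos":[-0.4,0.9,2.6],"twist":[0,0,-10],"grip":20},{"delta_pos":[-0.6,1.5,4],"twist":[0,0,-15],"grip":20},{"delta_pos":[-0.9,2.3,5.2],"twist":[0,0,-20],"grip":20},{"delta_pos":[-0.9,2.8,5.2],"twist":[0,0,-21],"grip":20}]'
python3 -m pendant '[{"delta_pos":[0,0,0],"twist":[0,0,0],"grip":20},{"delta_pos":[0,0,0],"twist":[0,0,0],"grip":20},{"delta_pos":[0,0,0],"twist":[0,0,0],"grip":20},{"delta_pos":[0,0,0],"twist":[0,0,0],"grip":20},{"delta_pos":[0,0,0],"twist":[0,0,0],"grip":20}]'
python3 hand.py w34; python3 -c "
from h import *
place('S2',16,30,38,-1.1); place('S2',16,12,38,-1.1)
"
```

```text
time_s: 53.9
ee_pos: [596.9, 234.8, 117.5]
ee_rot: [-90.0, -38.0, -7.7]
force: [0.4, -0.9, -0.5]
gripper_width: 25.4
time_s: 54.4
ee_pos: [597.7, 233.5, 117.8]
ee_rot: [-90.0, -37.9, -7.9]
force: [0.6, 0.3, -1.2]
gripper_width: 25.6
blue top row 219 flat at tool x -22.2 (B ref 202 -> -31.2) cols [291 341] w 24.7
delta [-1.91, 2.39, 0.37] twist [0.0, -0.0, -0.1] | 31 mm 0 deg
delta [-3.01, 3.82, 0.37] twist [0.0, -0.0, -0.1] | 49 mm 0 deg
```

View pics/w34.png

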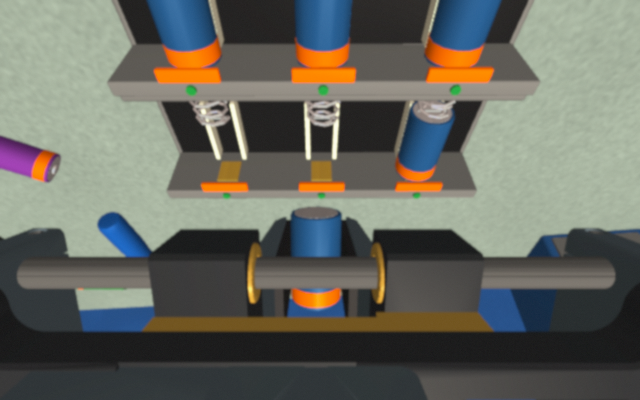

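Descend to Fz≈12 with lateral correction, then press back keeping high first.

```bash
python3 -m pendant '[{"delta_pos":[-0.4,0.5,0.37],"twist":[0,0,0],"grip":20},{"delta_pos":[-1,1.3,0.37],"twist":[0,0,0],"grip":20},{"delta_pos":[-1.7,2.1,0.37],"twist":[0,0,0],"grip":20},{"delta_pos":[-2.4,3,0.37],"twist":[0,0,0],"grip":20},{"delta_pos":[-3,3.8,0.37],"twist":[0,0,0],"grip":20}]'
python3 -m pendant '[{"delta_pos":[0,0,0],"twist":[0,0,0],"grip":20},{"delta_pos":[0,0,0],"twist":[0,0,0],"grip":20},{"delta_pos":[0,0,0],"twist":[0,0,0],"grip":20},{"delta_pos":[0,0,0],"twist":[0,0,0],"grip":20},{"delta_pos":[0,0,0],"twist":[0,0,0],"grip":20}]'
python3 -c "
from h import *
place('S2',16,12,38,-1.1); print(state()['force'])
seq('S2',(16,12,38),[(10,11.5,38),(5,9,38),(0,6,38),(-5,3.5,38)])
seq('S2',(-5,3.5,38),[(-5.6,3.0,34),(-6.3,2.7,30),(-7,2.4,26),(-7.7,2,22),(-8.4,1.8,18)])
seq('S2',(-8.4,1.8,18),[(-9,1.5,14),(-9.7,1.2,10),(-10.3,1,6),(-10.9,0.8,2),(-11.3,0.6,0)])
"
```

```text
time_s: 54.95
ee_pos: [597.4, 237.4, 68.3]
ee_rot: [-90.1, -37.8, -7.8]
force: [-0.9, -0.7, -0.4]
gripper_width: 25.3
time_s: 55.45
ee_pos: [597.3, 237.6, 69.0]
ee_rot: [-90.0, -37.9, -7.8]
force: [-0.2, -0.2, -0.4]
gripper_width: 25.2
delta [0.04, 0.03, -0.03] twist [0.0, 0.0, -0.1] | 1 mm 0 deg
[-0.16505627 -0.211309   -0.39500575]
(10, 11.5, 38) [-0.5, -0.33, -0.0] [0.0, 0.0, 0.0]
(5, 9, 38) [-1.05, -0.44, -0.0] [0.0, 0.0, 0.0]
(0, 6, 38) [-1.63, -0.51, -0.0] [0.0, 0.0, 0.0]
(-5, 3.5, 38) [-2.18, -0.62, -0.0] [0.0, 0.0, 0.0]
(-5.6, 3.0, 34) [-0.15, 0.17, 0.0] [0.0, -0.0, 4.0]
(-6.3, 2.7, 30) [-0.3, 0.31, 0.0] [0.0, -0.0, 8.0]
(-7, 2.4, 26) [-0.46, 0.44, 0.0] [0.0, -0.0, 12.0]
(-7.7, 2, 22) [-0.65, 0.58, -0.0] [-0.0, 0.0, 16.0]
(-8.4, 1.8, 18) [-0.83, 0.69, 0.0] [0.0, -0.0, 20.0]
(-9, 1.5, 14) [-0.13, 0.18, 0.0] [0.0, 0.0, 4.0]
(-9.7, 1.2, 10) [-0.29, 0.34, -0.0] [-0.0, -0.0, 8.0]
(-10.3, 1, 6) [-0.44, 0.5, -0.0] [0.0, -0.0, 12.0]
(-10.9, 0.8, 2) [-0.61, 0.64, -0.0] [-0.0, 0.0, 16.0]
(-11.3, 0.6, 0) [-0.71, 0.72, -0.0] [-0.0, 0.0, 18.0]
```

```bash
python3 -m pendant '[{"delta_pos":[-0.5,-0.33,0],"twist":[0,0,0],"grip":20},{"delta_pos":[-1.05,-0.44,0],"twist":[0,0,0],"grip":20},{"delta_pos":[-1.6,-0.5,0],"twist":[0,0,0],"grip":20},{"delta_pos":[-2.15,-0.6,0],"twist":[0,0,0],"grip":20},{"delta_pos":[-2.15,-0.6,0],"twist":[0,0,0],"grip":20}]'
python3 -c "
from h import *
place('S2',-5,3.5,38,-1.1);print(state()['force'])"
python3 -m pendant '[{"delta_pos":[-0.15,0.17,0],"twist":[0,0,4],"grip":20},{"delta_pos":[-0.3,0.31,0],"twist":[0,0,8],"grip":20},{"delta_pos":[-0.46,0.44,0],"twist":[0,0,12],"grip":20},{"delta_pos":[-0.65,0.58,0],"twist":[0,0,16],"grip":20},{"delta_pos":[-0.83,0.7,0],"twist":[0,0,20],"grip":20}]'
python3 -c "
from h import *
place('S2',-8.4,1.8,18,-1.1);print(state()['force'])"
```

```text
time_s: 55.95
ee_pos: [578.1, 241.2, 63.6]
ee_rot: [-90.2, -37.8, -7.8]
force: [5.3, -1.9, 3.0]
gripper_width: 25.3
delta [-0.26, 0.19, -0.12] twist [0.2, 0.0, -0.2] | 3 mm 0 deg
[ 5.26691532 -1.91866978  2.98511016]
time_s: 56.45
ee_pos: [576.5, 242.7, 52.9]
ee_rot: [-90.0, -17.7, -7.7]
force: [6.3, -3.8, 0.9]
gripper_width: 24.9
delta [-0.23, 0.2, -0.26] twist [-0.1, 0.1, -0.3] | 4 mm 0 deg
[ 6.27022445 -3.75227272  0.86857502]
```

```bash
python3 -m pendant '[{"delta_pos":[-0.13,0.18,0],"twist":[0,0,4],"grip":20},{"delta_pos":[-0.29,0.36,0],"twist":[0,0,8],"grip":20},{"delta_pos":[-0.44,0.53,0],"twist":[0,0,12],"grip":20},{"delta_pos":[-0.61,0.7,0],"twist":[0,0,16],"grip":20},{"delta_pos":[-0.71,0.8,0],"twist":[0,0,18],"grip":20}]'
python3 -m pendant '[{"delta_pos":[0,0,0],"twist":[0,0,0],"grip":20},{"delta_pos":[0,0,0],"twist":[0,0,0],"grip":20},{"delta_pos":[0,0,0],"twist":[0,0,0],"grip":20},{"delta_pos":[0,0,0],"twist":[0,0,0],"grip":20},{"delta_pos":[0,0,0],"twist":[0,0,0],"grip":20}]'
python3 -c "
from h import *
place('S2',-11.2,0.6,0,-1.1);print(state()['force'])"
```

```text
time_s: 56.95
ee_pos: [574.7, 242.7, 42.7]
ee_rot: [-90.0, 0.0, -7.9]
force: [5.4, -0.9, 2.1]
gripper_width: 25.1
time_s: 57.45
ee_pos: [573.7, 242.8, 42.3]
ee_rot: [-90.0, -0.0, -7.8]
force: [5.7, 0.3, 0.8]
gripper_width: 25.3
delta [-0.33, 0.07, -0.22] twist [-0.0, -0.0, 0.0] | 4 mm 0 deg
[5.74422493 0.32844728 0.83801574]
```

```bash
python3 -m pendant '[{"delta_pos":[0,0.1,-0.1],"twist":[0,0,0],"grip":20},{"delta_pos":[0,0.15,-0.2],"twist":[0,0,0],"grip":20},{"delta_pos":[0.2,0.15,-0.2],"twist":[0,0,0],"grip":20},{"delta_pos":[0.4,0.15,-0.2],"twist":[0,0,0],"grip":20},{"delta_pos":[0.6,0.15,-0.2],"twist":[0,0,0],"grip":20}]'
python3 -m pendant '[{"delta_pos":[0.1,0,0],"twist":[0,0,0],"grip":20},{"delta_pos":[0.2,0,0],"twist":[0,0,0],"grip":20},{"delta_pos":[0.3,0,0],"twist":[0,0,0],"grip":20},{"delta_pos":[0.3,0,0],"twist":[0,0,0],"grip":20},{"delta_pos":[0.3,0,0],"twist":[0,0,0],"grip":20}]'
python3 -c "
from h import *
place('S2',-1.5,0.6,0,-1.1);print(state()['force'])"
```

```text
time_s: 57.95
ee_pos: [577.6, 240.0, 40.7]
ee_rot: [-90.0, 0.2, -7.9]
force: [2.3, 2.1, 3.1]
gripper_width: 25.1
time_s: 58.45
ee_pos: [578.9, 239.7, 40.6]
ee_rot: [-90.1, 0.4, -7.9]
force: [1.9, 3.3, 4.8]
gripper_width: 25.5
delta [0.08, -0.1, 0.01] twist [0.1, -0.1, -0.4] | 1 mm 0 deg
[1.86396867 3.32945939 4.81110613]
```

```bash
python3 -m pendant '[{"delta_pos":[0,0,0],"twist":[0,0,0],"grip":44},{"delta_pos":[0,0,0],"twist":[0,0,0],"grip":44},{"delta_pos":[0,0,0],"twist":[0,0,0],"grip":44},{"delta_pos":[0,0,0],"twist":[0,0,0],"grip":44},{"delta_pos":[0,0,0],"twist":[0,0,0],"grip":44}]'
python3 -m pendant '[{"delta_pos":[0,-2,0],"twist":[0,0,0],"grip":44},{"delta_pos":[0,-5,0],"twist":[0,0,0],"grip":44},{"delta_pos":[0,-9,0],"twist":[0,0,0],"grip":44},{"delta_pos":[0,-12,-1],"twist":[0,0,0],"grip":44},{"delta_pos":[4,-14,-3],"twist":[0,0,0],"grip":44}]'
python3 -m pendant '[{"delta_pos":[0,0,0],"twist":[0,0,0],"grip":44},{"delta_pos":[0,0,0],"twist":[0,0,0],"grip":44},{"delta_pos":[0,0,0],"twist":[0,0,0],"grip":44},{"delta_pos":[0,0,0],"twist":[0,0,0],"grip":44},{"delta_pos":[0,0,0],"twist":[0,0,0],"grip":44}]'
python3 chk.py w35 L1 L2 L3 S1 S2; python3 -c "
from h import *
pick('b',100,13)"
```

```text
time_s: 58.95
ee_pos: [578.8, 238.6, 39.9]
ee_rot: [-90.2, 0.4, -7.9]
force: [-0.6, -0.6, 0.3]
gripper_width: 39.7
time_s: 59.45
ee_pos: [613.3, 205.7, 183.3]
ee_rot: [-90.0, 0.4, -7.6]
force: [1.9, 0.3, -0.1]
gripper_width: 39.8
time_s: 59.95
ee_pos: [614.8, 204.3, 179.2]
ee_rot: [-90.2, 0.5, -7.8]
force: [0.5, 0.6, 0.6]
gripper_width: 40.0
L1 blue along top from -31.0 to 19.5 orange from 21.2 32.8 expect -32.5
L2 blue along top from -31.0 to 19.5 orange from 21.5 32.8 expect -32.5
L3 blue along top from -31.0 to 19.5 orange from 21.5 33.0 expect -32.5
S1 blue along top from -24.0 to 11.8 orange from -60.0 26.8 expect -25.0
S2 blue along top from -24.0 to 11.8 orange from -60.0 26.8 expect -25.0
delta [-6.53, 8.17, -60.44] twist [0.1, -20.8, -0.5] | 613 mm 21 deg
```

View pics/w35.png

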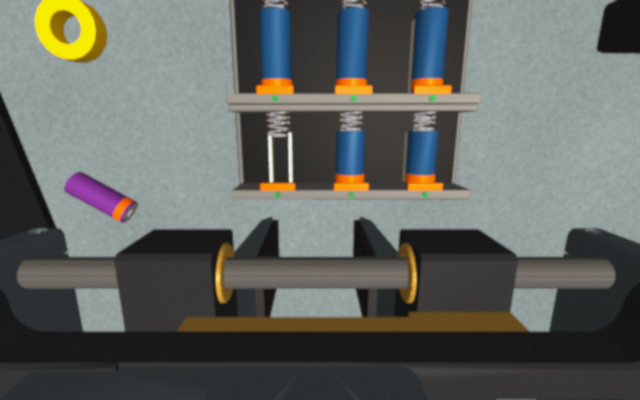

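```bash
python3 -m pendant '[{"delta_pos":[-0.5,0,-4.8],"twist":[0,-3,0],"grip":50},{"delta_pos":[-1,0,-9.6],"twist":[0,-6,0],"grip":50},{"delta_pos":[-1.5,0,-14.4],"twist":[0,-10,0],"grip":50},{"delta_pos":[-2,0,-19.2],"twist":[0,-15,0],"grip":50},{"delta_pos":[-2.6,0,-24],"twist":[0,-20,0],"grip":50}]'
python3 -c "
from h import *
pick('b',100,12)"
```

```text
time_s: 60.5
ee_pos: [556.3, -31.6, 180.7]
ee_rot: [-90.0, 0.4, 12.4]
force: [0.8, -0.3, -0.1]
gripper_width: 45.5
delta [-16.23, 8.19, -32.68] twist [-0.0, 0.4, -0.4] | 374 mm 1 deg
```

```bash
python3 -m pendant '[{"delta_pos":[-2.1,0,-4.3],"twist":[0,0,-0.4],"grip":50},{"delta_pos":[-4.2,0,-8.6],"twist":[0,0,-0.4],"grip":50},{"delta_pos":[-6.3,1,-13],"twist":[0,0,-0.4],"grip":50},{"delta_pos":[-8.4,2,-17],"twist":[0,0,-0.4],"grip":50},{"delta_pos":[-10.5,4,-21],"twist":[0,0,-0.4],"grip":50}]'
python3 -m pendant '[{"delta_pos":[-2,1.5,-4],"twist":[0,0,0],"grip":50},{"delta_pos":[-4,3,-8],"twist":[0,0,0],"grip":50},{"delta_pos":[-5.7,4.2,-11.6],"twist":[0,0,0],"grip":50},{"delta_pos":[-5.7,4.2,-11.6],"twist":[0,0,0],"grip":50},{"delta_pos":[-5.7,4.2,-11.6],"twist":[0,0,0],"grip":50}]'
python3 -c "
from cells import *
c,p,d=snap('wrist','w36'); cells(c,p,d,lim=252)
pick('b',6.5,12); print(state()['qpos'].round(1))"
```

```text
time_s: 61.0
ee_pos: [498.6, -259.7, 142.4]
ee_rot: [-90.1, -0.2, 12.2]
force: [0.5, 0.4, 0.4]
gripper_width: 45.8
time_s: 61.5
ee_pos: [466.6, -383.1, 98.9]
ee_rot: [-89.9, 0.0, 12.0]
force: [-0.1, 0.4, -0.3]
gripper_width: 45.4
px [312. 208.] xy [ 471.4 -384.1] yaw 19.7 L 49.6 W 27.3 zmed 27.1 
delta [-0.03, 9.29, -0.35] twist [-0.1, 0.1, -0.0] | 93 mm 0 deg
[ -40.4   26.    95.1    0.    59.  -142.6]
```

View pics/w36.png

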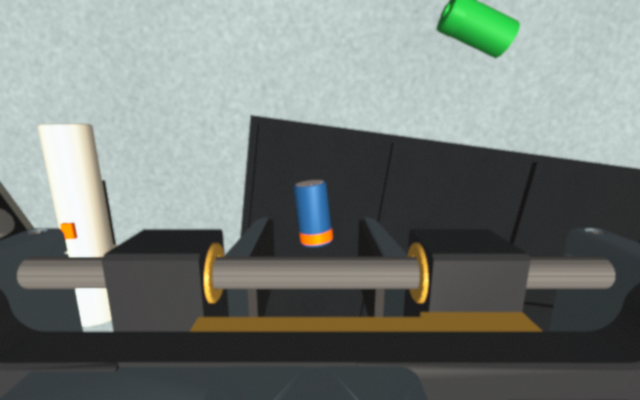

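```bash
python3 -m pendant '[{"delta_pos":[0.17,2,-0.3],"twist":[0,0,0],"grip":50},{"delta_pos":[0.17,5,-0.3],"twist":[0,0,0],"grip":50},{"delta_pos":[0.17,8,-0.3],"twist":[0,0,0],"grip":50},{"delta_pos":[0.17,9.3,-0.3],"twist":[0,0,0],"grip":50},{"delta_pos":[0.17,9.3,-0.3],"twist":[0,0,0],"grip":50}]'
python3 -m pendant '[{"delta_pos":[0,0,0],"twist":[0,0,0],"grip":50},{"delta_pos":[0,0,0],"twist":[0,0,0],"grip":20},{"delta_pos":[0,0,0],"twist":[0,0,0],"grip":20},{"delta_pos":[0,0,0],"twist":[0,0,0],"grip":20},{"delta_pos":[0,0,0],"twist":[0,0,0],"grip":20}]' 45
python3 -m pendant '[{"delta_pos":[0,-1,0],"twist":[0,0,0],"grip":20},{"delta_pos":[0,-3,0],"twist":[0,0,0],"grip":20},{"delta_pos":[0,-6,0],"twist":[0,0,0],"grip":20},{"delta_pos":[0,-10,0],"twist":[0,0,0],"grip":20},{"delta_pos":[0,-14,0],"twist":[0,0,0],"grip":20}]' 
python3 hand.py w37
python3 -c "
from h import *
place('S3',15,80,0)"
```

```text
time_s: 62.05
ee_pos: [469.3, -384.0, 5.6]
ee_rot: [-89.9, 0.1, 12.2]
force: [-0.3, -0.1, 0.1]
gripper_width: 45.7
time_s: 62.55
ee_pos: [469.7, -386.0, 7.5]
ee_rot: [-90.1, -0.1, 12.1]
force: [0.1, 1.4, 3.4]
gripper_width: 24.9
time_s: 63.05
ee_pos: [468.8, -385.5, 148.0]
ee_rot: [-90.0, 0.0, 12.1]
force: [0.2, -0.9, -1.1]
gripper_width: 24.9
blue top row 218 flat at tool x -28.1 (B ref 202 -> -31.2) cols [291 341] w 25.2
delta [23.17, 3.12, 52.54] twist [0.5, 19.9, 0.5] | 575 mm 20 deg
```

View pics/w37c.png

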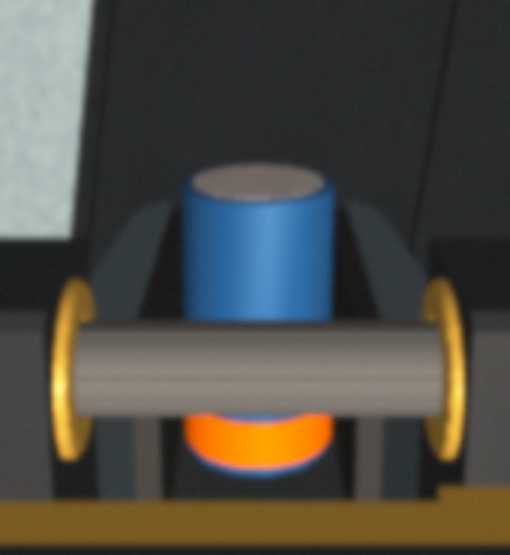

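```bash
python3 -m pendant '[{"delta_pos":[1.8,0,4.4],"twist":[0,4,0],"grip":20},{"delta_pos":[3.6,0,8.8],"twist":[0,8,0],"grip":20},{"delta_pos":[5.4,0,13.2],"twist":[0,12,0],"grip":20},{"delta_pos":[7.2,0,17.6],"twist":[0,16,0],"grip":20},{"delta_pos":[9,0,22],"twist":[0,19.9,0],"grip":20}]'
python3 -c "
from h import *
place('S3',16,60,38,-0.1)"
```

```text
time_s: 63.6
ee_pos: [511.0, -150.0, 146.9]
ee_rot: [-90.0, -0.0, -8.0]
force: [0.5, 0.0, -0.8]
gripper_width: 25.6
delta [3.33, 2.93, 33.15] twist [0.1, -0.1, -38.0] | 334 mm 38 deg
```

```bash
python3 -m pendant '[{"delta_pos":[0.6,0,4.8],"twist":[0,0,0],"grip":20},{"delta_pos":[1.2,0,9.6],"twist":[0,0,-3],"grip":20},{"delta_pos":[1.8,0,14.4],"twist":[0,0,-7],"grip":20},{"delta_pos":[2.5,0,19],"twist":[0,0,-12],"grip":20},{"delta_pos":[3.2,0,23],"twist":[0,0,-17],"grip":20}]'
python3 -c "
from h import *
place('S3',16,60,38,-0.1)"
```

```text
time_s: 64.1
ee_pos: [574.3, 74.0, 147.3]
ee_rot: [-89.9, -17.2, -7.7]
force: [0.3, -0.6, -0.7]
gripper_width: 25.2
delta [-0.69, 2.91, 10.08] twist [-0.1, 0.0, -20.8] | 105 mm 21 deg
```

```bash
python3 -m pendant '[{"delta_pos":[-0.2,0.2,2.5],"twist":[0,0,-5],"grip":20},{"delta_pos":[-0.4,0.5,5],"twist":[0,0,-10],"grip":20},{"delta_pos":[-0.6,1,7.5],"twist":[0,0,-15],"grip":20},{"delta_pos":[-0.7,1.7,10.1],"twist":[0,0,-20],"grip":20},{"delta_pos":[-0.7,2.9,10.1],"twist":[0,0,-20.8],"grip":20}]'
python3 -m pendant '[{"delta_pos":[0,0,0],"twist":[0,0,0],"grip":20},{"delta_pos":[0,0,0],"twist":[0,0,0],"grip":20},{"delta_pos":[0,0,0],"twist":[0,0,0],"grip":20},{"delta_pos":[0,0,0],"twist":[0,0,0],"grip":20},{"delta_pos":[0,0,0],"twist":[0,0,0],"grip":20}]'
python3 hand.py w38; python3 -c "
from h import *
place('S3',16,12,38,-0.1)
"
```

```text
time_s: 64.6
ee_pos: [587.5, 159.6, 125.1]
ee_rot: [-90.8, -36.1, -7.9]
force: [0.9, 0.5, -0.9]
gripper_width: 25.2
time_s: 65.1
ee_pos: [588.0, 157.7, 125.0]
ee_rot: [-90.8, -36.0, -8.0]
force: [0.6, -0.2, -0.2]
gripper_width: 25.2
blue top row 218 flat at tool x -22.8 (B ref 202 -> -31.2) cols [291 340] w 25.0
delta [-3.27, 4.43, 1.67] twist [0.9, -0.1, -2.0] | 57 mm 2 deg
```

View pics/w38.png

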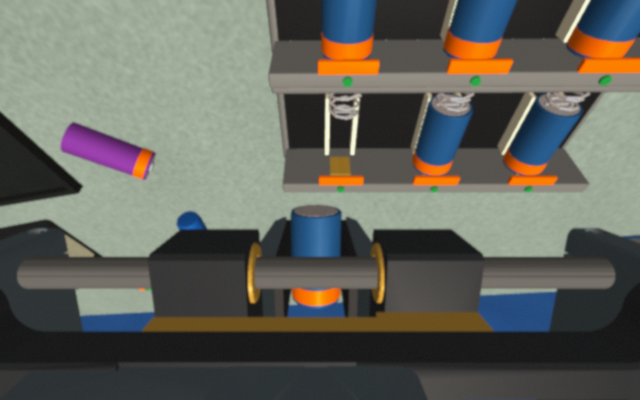

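```bash
python3 -m pendant '[{"delta_pos":[0,0,1],"twist":[0.5,0,-1],"grip":20},{"delta_pos":[0,0,1.67],"twist":[0.9,0,-2],"grip":20},{"delta_pos":[-0.4,0.6,1.67],"twist":[0.9,0,-2],"grip":20},{"delta_pos":[-1,1.3,1.67],"twist":[0.9,0,-2],"grip":20},{"delta_pos":[-1.6,2.1,1.67],"twist":[0.9,0,-2],"grip":20}]'
python3 -c "
from h import *
place('S3',16,12,38,-0.1)
"
```

```text
time_s: 65.65
ee_pos: [589.6, 174.5, 97.9]
ee_rot: [-89.9, -38.0, -7.9]
force: [-0.6, -0.4, -1.5]
gripper_width: 25.2
delta [-1.71, 2.25, -0.08] twist [-0.0, -0.1, -0.0] | 28 mm 0 deg
```

```bash
python3 -m pendant '[{"delta_pos":[-0.4,0.5,-0.05],"twist":[0,0,0],"grip":20},{"delta_pos":[-0.9,1.1,-0.05],"twist":[0,0,0],"grip":20},{"delta_pos":[-1.3,1.7,-0.05],"twist":[0,0,0],"grip":20},{"delta_pos":[-1.7,2.2,-0.05],"twist":[0,0,0],"grip":20},{"delta_pos":[-1.7,2.2,-0.05],"twist":[0,0,0],"grip":20}]'
python3 -m pendant '[{"delta_pos":[0,0,0],"twist":[0,0,0],"grip":20},{"delta_pos":[0,0,0],"twist":[0,0,0],"grip":20},{"delta_pos":[0,0,0],"twist":[0,0,0],"grip":20},{"delta_pos":[0,0,0],"twist":[0,0,0],"grip":20},{"delta_pos":[0,0,0],"twist":[0,0,0],"grip":20}]'
python3 hand.py w39; python3 -c "
from h import *
place('S3',16,12,38,-0.1); print(state()['force'])
"
```

```text
time_s: 66.15
ee_pos: [591.5, 176.3, 76.9]
ee_rot: [-90.2, -37.2, -7.9]
force: [-0.1, -0.1, -1.0]
gripper_width: 25.0
time_s: 66.65
ee_pos: [591.2, 176.3, 77.2]
ee_rot: [-90.2, -37.2, -7.9]
force: [0.3, -0.8, -0.6]
gripper_width: 25.4
blue top row 218 flat at tool x -22.9 (B ref 202 -> -31.2) cols [291 341] w 25.4
delta [-0.53, 0.54, -0.27] twist [0.2, -0.1, -0.8] | 8 mm 1 deg
[-0.35942152 -0.6640861  -0.79665923]
```

View pics/w39.png

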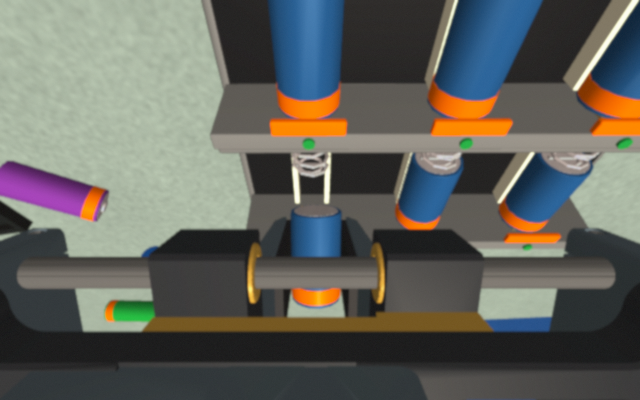

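```bash
python3 -m pendant '[{"delta_pos":[-0.2,0.2,-0.1],"twist":[0.2,0,-0.8],"grip":20},{"delta_pos":[-0.4,0.4,-0.2],"twist":[0.2,0,-0.8],"grip":20},{"delta_pos":[-0.53,0.54,-0.27],"twist":[0.2,0,-0.8],"grip":20},{"delta_pos":[-0.53,0.54,-0.27],"twist":[0.2,0,-0.8],"grip":20},{"delta_pos":[-0.53,0.54,-0.27],"twist":[0.2,0,-0.8],"grip":20}]'
python3 -c "
from h import *
place('S3',16,12,38,-0.1); print(state()['force'],state()['qpos'].round(1))
"
```

```text
time_s: 67.2
ee_pos: [591.7, 175.9, 77.0]
ee_rot: [-90.3, -37.2, -7.9]
force: [-0.5, -0.5, -0.3]
gripper_width: 24.9
delta [-0.57, 0.49, -0.24] twist [0.3, -0.0, -0.8] | 8 mm 1 deg
[-0.48861026 -0.52524923 -0.29767755] [ 26.2  20.9 122.2 -77.   20.6  14.5]
```

```bash
python3 -c "
from h import *
place('S3',16,13,32,-0.1)"
```

```text
delta [-0.61, 0.66, -0.24] twist [0.3, -0.1, 5.2] | 9 mm 5 deg
```

```bash
python3 -m pendant '[{"delta_pos":[0,0,-0.1],"twist":[0.1,0,1.7],"grip":20},{"delta_pos":[-0.1,0,-0.24],"twist":[0.3,0,3.4],"grip":20},{"delta_pos":[-0.3,0.3,-0.24],"twist":[0.3,0,5.2],"grip":20},{"delta_pos":[-0.6,0.65,-0.24],"twist":[0.3,0,5.2],"grip":20},{"delta_pos":[-0.6,0.65,-0.24],"twist":[0.3,0,5.2],"grip":20}]'
python3 -c "
from h import *
place('S3',16,13,32,-0.1); print(state()['force'],state()['qpos'].round(1))
seq('S3',(16,13,32),[(10,12,32),(5,10.5,32),(0,8.5,32),(-4.5,6,32)])
seq('S3',(-4.5,6,32),[(-5.5,4.5,28),(-6.2,3.5,24),(-7.2,2.6,20),(-8,2,16),(-8.8,1.5,12)])
seq('S3',(-8.8,1.5,12),[(-9.3,1.2,9),(-9.9,1,6),(-10.5,0.8,3),(-11.2,0.5,0)])
"
```

```text
time_s: 67.7
ee_pos: [592.4, 173.9, 70.7]
ee_rot: [-89.9, -32.3, -7.9]
force: [-1.3, -2.2, 10.0]
gripper_width: 25.3
delta [-0.3, 0.13, -0.05] twist [-0.1, -0.1, 0.3] | 3 mm 0 deg
[-1.30473274 -2.17849059  9.96477235] [ 24.1  21.1 119.3 -56.3  19.7  -7.6]
(10, 12, 32) [-0.56, -0.23, -0.0] [0.0, 0.0, 0.0]
(5, 10.5, 32) [-1.07, -0.37, -0.0] [0.0, 0.0, 0.0]
(0, 8.5, 32) [-1.6, -0.47, -0.0] [0.0, 0.0, 0.0]
(-4.5, 6, 32) [-2.11, -0.49, -0.0] [0.0, 0.0, 0.0]
(-5.5, 4.5, 28) [-0.23, 0.24, 0.0] [-0.0, 0.0, 4.0]
(-6.2, 3.5, 24) [-0.43, 0.45, -0.0] [-0.0, 0.0, 8.0]
(-7.2, 2.6, 20) [-0.65, 0.62, -0.0] [0.0, 0.0, 12.0]
(-8, 2, 16) [-0.85, 0.78, 0.0] [0.0, 0.0, 16.0]
(-8.8, 1.5, 12) [-1.06, 0.92, 0.0] [0.0, 0.0, 20.0]
(-9.3, 1.2, 9) [-0.11, 0.14, -0.0] [0.0, 0.0, 3.0]
(-9.9, 1, 6) [-0.23, 0.27, -0.0] [0.0, -0.0, 6.0]
(-10.5, 0.8, 3) [-0.35, 0.4, -0.0] [0.0, -0.0, 9.0]
(-11.2, 0.5, 0) [-0.5, 0.53, -0.0] [0.0, -0.0, 12.0]
```

```bash
python3 -m pendant '[{"delta_pos":[0,-0.3,0],"twist":[0,0,0],"grip":20},{"delta_pos":[-0.5,-0.5,0],"twist":[0,0,0],"grip":20},{"delta_pos":[-1.1,-0.5,0],"twist":[0,0,0],"grip":20},{"delta_pos":[-1.6,-0.5,0],"twist":[0,0,0],"grip":20},{"delta_pos":[-1.6,-0.5,0],"twist":[0,0,0],"grip":20}]'
python3 -m pendant '[{"delta_pos":[0,0,0],"twist":[0,0,0],"grip":20},{"delta_pos":[0,0,0],"twist":[0,0,0],"grip":20},{"delta_pos":[0,0,0],"twist":[0,0,0],"grip":20},{"delta_pos":[0,0,0],"twist":[0,0,0],"grip":20},{"delta_pos":[0,0,0],"twist":[0,0,0],"grip":20}]'
python3 hand.py w40; python3 -c "
from h import *
place('S3',0,8.5,32,-0.1); print(state()['force'],state()['qpos'].round(1))"
```

```text
time_s: 68.2
ee_pos: [574.4, 176.2, 64.1]
ee_rot: [-90.0, -32.0, -7.8]
force: [3.3, -0.5, -0.6]
gripper_width: 24.8
time_s: 68.7
ee_pos: [574.7, 176.0, 64.1]
ee_rot: [-89.9, -32.0, -7.9]
force: [2.6, 0.0, 1.1]
gripper_width: 24.9
blue top row 218 flat at tool x -23.0 (B ref 202 -> -31.2) cols [291 341] w 25.4
delta [-0.03, 0.05, -0.02] twist [-0.0, -0.1, 0.0] | 1 mm 0 deg
[3.38822328 0.5455992  0.20643288] [ 25.2  20.8 121.4 -59.8  19.5  -2.8]
```

View pics/w40.png

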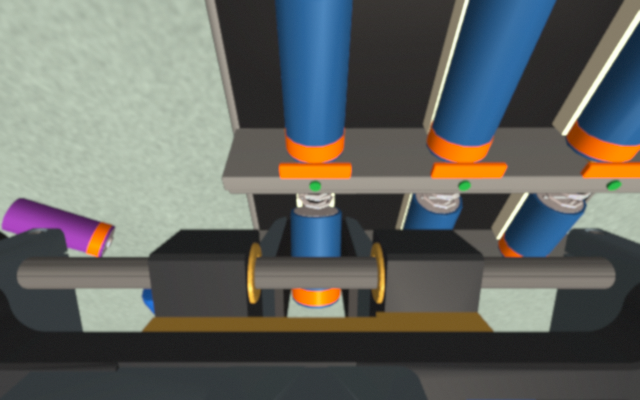

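```bash
python3 -m pendant '[{"delta_pos":[-0.3,-0.1,0],"twist":[0,0,0],"grip":20},{"delta_pos":[-0.6,-0.15,0],"twist":[0,0,0],"grip":20},{"delta_pos":[-0.65,-0.05,0],"twist":[0,0,0],"grip":20},{"delta_pos":[-0.65,-0.05,0],"twist":[0,0,0],"grip":20},{"delta_pos":[-0.65,-0.05,0],"twist":[0,0,0],"grip":20}]'
python3 -c "
from h import *
place('S3',-6,5.5,32,-0.1); print(state()['force'],state()['qpos'].round(1))"
python3 -m pendant '[{"delta_pos":[-0.15,0.2,0],"twist":[0,0,4],"grip":20},{"delta_pos":[-0.3,0.4,0],"twist":[0,0,8],"grip":20},{"delta_pos":[-0.5,0.58,0],"twist":[0,0,12],"grip":20},{"delta_pos":[-0.7,0.75,0],"twist":[0,0,16],"grip":20},{"delta_pos":[-0.9,0.9,0],"twist":[0,0,20],"grip":20}]'
python3 -c "
from h import *
place('S3',-8.8,1.5,12,-0.1); print(state()['force'],state()['qpos'].round(1))"
```

```text
time_s: 69.25
ee_pos: [569.9, 176.9, 62.4]
ee_rot: [-89.9, -32.2, -7.9]
force: [4.4, -0.6, 6.4]
gripper_width: 25.4
delta [-0.2, 0.1, -0.05] twist [-0.1, -0.1, 0.2] | 2 mm 0 deg
[ 4.44991267 -0.62951825  6.39970936] [ 25.6  20.7 122.1 -61.8  19.4  -0.4]
time_s: 69.75
ee_pos: [568.6, 178.4, 50.1]
ee_rot: [-89.7, -12.2, -7.9]
force: [6.7, -2.4, 3.1]
gripper_width: 25.2
delta [-0.27, 0.19, -0.17] twist [-0.3, -0.1, 0.2] | 4 mm 0 deg
[ 6.7479017  -2.40213614  3.09894212] [ 19.3  24.2 108.6  -8.8  36.5 -56.3]
```

```bash
python3 -m pendant '[{"delta_pos":[-0.11,0.16,-0.05],"twist":[-0.2,0,3],"grip":20},{"delta_pos":[-0.23,0.32,-0.1],"twist":[-0.2,0,6],"grip":20},{"delta_pos":[-0.35,0.46,-0.1],"twist":[-0.2,0,9],"grip":20},{"delta_pos":[-0.5,0.6,-0.1],"twist":[-0.2,0,12],"grip":20},{"delta_pos":[-0.5,0.6,-0.1],"twist":[-0.2,0,12],"grip":20}]'
python3 -m pendant '[{"delta_pos":[0,0,0],"twist":[0,0,0],"grip":20},{"delta_pos":[0,0,0],"twist":[0,0,0],"grip":20},{"delta_pos":[0,0,0],"twist":[0,0,0],"grip":20},{"delta_pos":[0,0,0],"twist":[0,0,0],"grip":20},{"delta_pos":[0,0,0],"twist":[0,0,0],"grip":20}]'
python3 -c "
from h import *
place('S3',-11.2,0.5,0,-0.1); print(state()['force'])"
```

```text
time_s: 70.25
ee_pos: [565.7, 176.9, 42.0]
ee_rot: [-90.0, -0.3, -7.9]
force: [5.3, 0.7, 2.1]
gripper_width: 25.3
time_s: 70.75
ee_pos: [564.4, 177.0, 42.0]
ee_rot: [-90.0, -0.3, -7.9]
force: [6.3, 0.5, 0.4]
gripper_width: 25.1
delta [-0.2, 0.05, 0.02] twist [0.0, -0.1, 0.3] | 2 mm 0 deg
[6.31951179 0.46491819 0.44344823]
```

```bash
python3 -m pendant '[{"delta_pos":[0,0.05,0],"twist":[0,0,0.3],"grip":20},{"delta_pos":[0.1,0.08,0],"twist":[0,0,0.3],"grip":20},{"delta_pos":[0.3,0.08,0],"twist":[0,0,0.3],"grip":20},{"delta_pos":[0.5,0.08,0],"twist":[0,0,0.3],"grip":20},{"delta_pos":[0.7,0.08,0],"twist":[0,0,0.3],"grip":20}]'
python3 -m pendant '[{"delta_pos":[0.1,0,0],"twist":[0,0,0],"grip":20},{"delta_pos":[0.2,0,0],"twist":[0,0,0],"grip":20},{"delta_pos":[0.25,0,0],"twist":[0,0,0],"grip":20},{"delta_pos":[0.25,0,0],"twist":[0,0,0],"grip":20},{"delta_pos":[0.25,0,0],"twist":[0,0,0],"grip":20}]'
python3 -c "
from h import *
place('S3',-1.5,0.6,0,-0.1);print(state()['force'])"
```

```text
time_s: 71.25
ee_pos: [569.4, 176.3, 41.3]
ee_rot: [-90.1, 0.3, -7.9]
force: [2.4, 1.5, 5.6]
gripper_width: 25.5
time_s: 71.75
ee_pos: [570.8, 176.1, 41.3]
ee_rot: [-90.1, 0.4, -7.9]
force: [1.3, 3.4, 6.3]
gripper_width: 25.4
delta [0.12, -0.04, 0.02] twist [0.1, -0.1, -0.4] | 1 mm 0 deg
[1.26332763 3.35956472 6.30111009]
```

```bash
python3 -m pendant '[{"delta_pos":[0,0,0],"twist":[0,0,0],"grip":44},{"delta_pos":[0,0,0],"twist":[0,0,0],"grip":44},{"delta_pos":[0,0,0],"twist":[0,0,0],"grip":44},{"delta_pos":[0,0,0],"twist":[0,0,0],"grip":44},{"delta_pos":[0,0,0],"twist":[0,0,0],"grip":44}]'
python3 -m pendant '[{"delta_pos":[0,-2,0],"twist":[0,0,0],"grip":44},{"delta_pos":[0,-5,0],"twist":[0,0,0],"grip":44},{"delta_pos":[0,-9,0],"twist":[0,0,0],"grip":44},{"delta_pos":[-1,-12,2],"twist":[0,0,0],"grip":44},{"delta_pos":[0,-16,6],"twist":[0,0,0],"grip":44}]'
python3 -m pendant '[{"delta_pos":[0,0,0],"twist":[0,0,0],"grip":44},{"delta_pos":[0,0,0],"twist":[0,0,0],"grip":44},{"delta_pos":[0,0,0],"twist":[0,0,0],"grip":44},{"delta_pos":[0,0,0],"twist":[0,0,0],"grip":44},{"delta_pos":[0,0,0],"twist":[0,0,0],"grip":44}]'
python3 chk.py w41 L1 L2 L3 S1 S2 S3; python3 -c "
from h import *
go(KNOB*[1,1,0]+[0,0,120],toolR(36))"
```

```text
time_s: 72.25
ee_pos: [571.1, 175.1, 40.5]
ee_rot: [-90.2, 0.4, -7.9]
force: [-0.0, 0.5, -0.5]
gripper_width: 40.5
time_s: 72.75
ee_pos: [576.4, 228.7, 196.7]
ee_rot: [-90.3, 0.5, -8.0]
force: [2.3, 1.1, -0.2]
gripper_width: 39.9
time_s: 73.25
ee_pos: [578.1, 229.2, 194.4]
ee_rot: [-90.2, 0.4, -7.9]
force: [0.1, 0.5, 0.2]
gripper_width: 40.2
L1 blue along top from -31.2 to 19.2 orange from 21.2 33.2 expect -32.5
L2 blue along top from -30.5 to 19.0 orange from 21.0 33.2 expect -32.5
L3 blue along top from -30.8 to 19.0 orange from 22.0 34.0 expect -32.5
S1 blue along top from -24.5 to 11.5 orange from -60.0 27.2 expect -25.0
S2 blue along top from -24.5 to 11.5 orange from -60.0 28.2 expect -25.0
S3 blue along top from -23.5 to 11.5 orange from -60.0 21.2 expect -25.0
delta [-16.82, 7.58, 1.03] twist [0.1, -43.9, -0.4] | 185 mm 44 deg
```

View pics/w41.png

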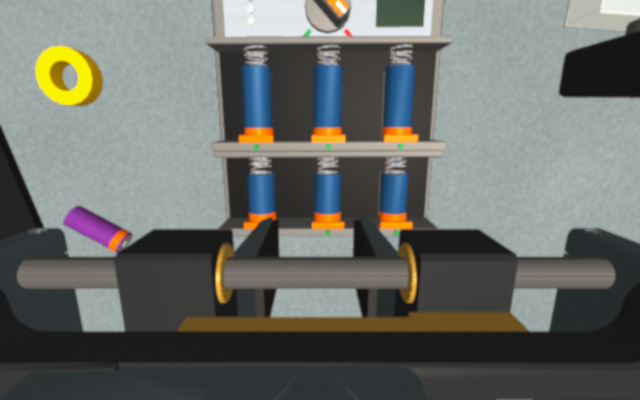

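```bash
python3 -m pendant '[{"delta_pos":[0.5,-3,0],"twist":[0,0,0],"grip":44},{"delta_pos":[1,-6,0],"twist":[0,0,0],"grip":44},{"delta_pos":[1,-9,0],"twist":[0,0,0],"grip":44},{"delta_pos":[1,-9,0],"twist":[0,0,0],"grip":44},{"delta_pos":[1,-9,0],"twist":[0,0,0],"grip":44}]'
python3 chk.py w42 L1 L2 L3 S1 S2 S3; python3 -c "
from cells import *
c,p,d=snap('wrist'); 
for b in BAY:
    z=[]
    for f in (-15,0,10):
        u,v=proj(c,BAY[b]+EX*f+EZ*13); C,r=ray(c,u,v); z.append(round((C+r*d[int(round(v)),int(round(u))])[2],1))
    print(b,'top z',z)
im=cv2.imread('pics/w42.png'); cv2.imwrite('pics/w42c.png',cv2.resize(im[0:225,220:420],None,fx=3.5,fy=2.6,interpolation=cv2.INTER_CUBIC))"
```

```text
time_s: 73.8
ee_pos: [589.1, 228.6, 285.6]
ee_rot: [-90.1, 0.3, -7.9]
force: [-0.9, 0.4, -0.4]
gripper_width: 40.0
L1 blue along top from -31.5 to 18.8 orange from 21.2 33.5 expect -32.5
L2 blue along top from -30.5 to 18.8 orange from 21.2 33.5 expect -32.5
L3 blue along top from -30.5 to 18.8 orange from 21.2 33.2 expect -32.5
S1 blue along top from -24.2 to 11.5 orange from -60.0 26.2 expect -25.0
S2 blue along top from -24.2 to 11.5 orange from -60.0 27.5 expect -25.0
S3 blue along top from -23.0 to 11.5 orange from -60.0 27.5 expect -25.0
L1 top z [np.float64(63.1), np.float64(61.5), np.float64(63.9)]
S1 top z [np.float64(63.8), np.float64(63.5), np.float64(63.8)]
L2 top z [np.float64(63.1), np.float64(63.2), np.float64(62.9)]
S2 top z [np.float64(62.3), np.float64(63.2), np.float64(63.8)]
L3 top z [np.float64(62.6), np.float64(63.1), np.float64(64.4)]
S3 top z [np.float64(64.2), np.float64(64.2), np.float64(63.2)]
```

View pics/w42c.png

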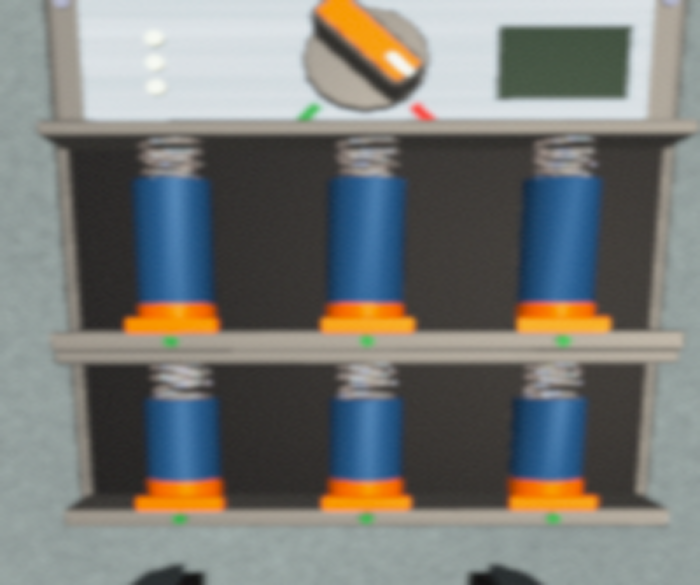

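```bash
python3 -c "
from h import *
go([411.7,262.5,130],toolR(36.5))"
python3 -m pendant '[{"delta_pos":[-4.5,0,0.2],"twist":[0,-8,0],"grip":31},{"delta_pos":[-9,2,0.4],"twist":[0,-16,0],"grip":31},{"delta_pos":[-13.5,5,0.6],"twist":[0,-24,0],"grip":31},{"delta_pos":[-17.9,9,0.8],"twist":[0,-32,0],"grip":31},{"delta_pos":[-17.9,13,0.8],"twist":[0,-40,0],"grip":31}]'
python3 -c "
from h import *
go([411.7,262.5,85],toolR(36.5))"
```

```text
delta [-17.85, 15.53, 1.02] twist [0.1, -44.4, -0.5] | 237 mm 44 deg
time_s: 74.4
ee_pos: [409.1, 261.3, 156.1]
ee_rot: [-89.9, 0.2, 32.6]
force: [1.4, 0.4, -0.6]
gripper_width: 28.1
delta [0.31, 7.11, -0.06] twist [-0.1, -3.9, -0.2] | 71 mm 4 deg
```

```bash
python3 -m pendant '[{"delta_pos":[0.1,2,0],"twist":[0,-2,0],"grip":31},{"delta_pos":[0.2,4,-0.1],"twist":[0,-4,0],"grip":31},{"delta_pos":[0.2,6,-0.1],"twist":[0,-4,0],"grip":31},{"delta_pos":[0.2,7,-0.1],"twist":[0,-4,0],"grip":31},{"delta_pos":[0.2,7,-0.1],"twist":[0,-4,0],"grip":31}]'
python3 -c "
from h import *
go([411.7,262.5,53],toolR(36.5)); snap('wrist','w43')"
```

```text
time_s: 74.9
ee_pos: [412.5, 260.2, 84.6]
ee_rot: [-89.9, 0.6, 36.1]
force: [-0.6, 0.5, -0.3]
gripper_width: 28.8
delta [0.1, 3.15, 0.22] twist [-0.1, -0.4, -0.6] | 32 mm 1 deg
```

View pics/w43.png

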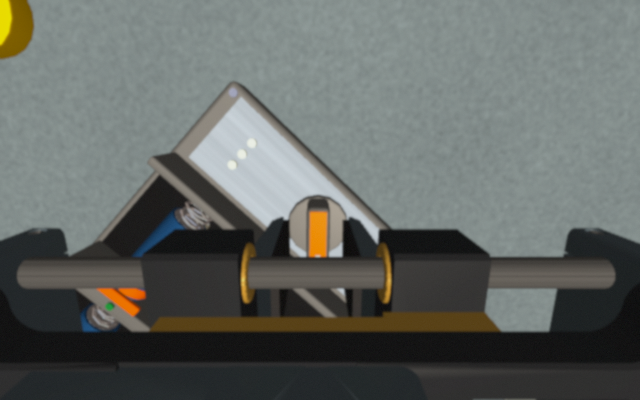

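```bash
python3 -m pendant '[{"delta_pos":[0.1,0.8,0.2],"twist":[0,0,0],"grip":31},{"delta_pos":[0.1,1.8,0.2],"twist":[0,0,0],"grip":31},{"delta_pos":[0.1,2.7,0.2],"twist":[0,0,0],"grip":31},{"delta_pos":[0.1,3.1,0.2],"twist":[0,0,0],"grip":31},{"delta_pos":[0.1,3.1,0.2],"twist":[0,0,0],"grip":8}]' 20
python3 -m pendant '[{"delta_pos":[0,0,0],"twist":[0,0,0],"grip":8},{"delta_pos":[0,0,0],"twist":[0,0,0],"grip":8},{"delta_pos":[0,0,0],"twist":[0,0,0],"grip":8},{"delta_pos":[0,0,0],"twist":[0,8,0],"grip":8},{"delta_pos":[0,0,0],"twist":[0,16,0],"grip":8}]'
python3 -m pendant '[{"delta_pos":[0,0,0],"twist":[0,8,0],"grip":8},{"delta_pos":[0,0,0],"twist":[0,16,0],"grip":8},{"delta_pos":[0,0,0],"twist":[0,24,0],"grip":8},{"delta_pos":[0,0,0],"twist":[0,32,0],"grip":8},{"delta_pos":[0,0,0],"twist":[0,40,0],"grip":8}]'
python3 -c "
from h import *
print(state()['ee_rot'],state()['torque'],state()['force'],state()['gripper_width'])"
```

```text
time_s: 75.45
ee_pos: [413.0, 263.0, 54.7]
ee_rot: [-89.9, 0.4, 36.1]
force: [-0.5, -0.0, 0.0]
gripper_width: 22.9
time_s: 75.95
ee_pos: [414.0, 262.7, 55.5]
ee_rot: [-90.1, 0.3, 19.9]
force: [3.1, -4.1, -2.2]
gripper_width: 13.8
time_s: 76.45
ee_pos: [414.0, 262.2, 55.5]
ee_rot: [-90.3, 0.1, -20.1]
force: [3.0, -5.1, -3.4]
gripper_width: 14.1
[-90.29059225   0.14538243 -20.08666715] [-0.83993414 -0.70957982  0.02191734] [ 2.97136983 -5.09698915 -3.44715591] 14.09843627777246
```

```bash
python3 -m pendant '[{"delta_pos":[0,0,0],"twist":[0,8,0],"grip":8},{"delta_pos":[0,0,0],"twist":[0,16,0],"grip":8},{"delta_pos":[0,0,0],"twist":[0,23,0],"grip":8},{"delta_pos":[0,0,0],"twist":[0,28,0],"grip":8},{"delta_pos":[0,0,0],"twist":[0,28,0],"grip":8}]'
python3 -c "
from h import *
print(state()['ee_rot'],state()['torque'])"
python3 -m pendant '[{"delta_pos":[0,0,0],"twist":[0,1,0],"grip":8},{"delta_pos":[0,0,0],"twist":[0,2,0],"grip":8},{"delta_pos":[0,0,0],"twist":[0,3,0],"grip":8},{"delta_pos":[0,0,0],"twist":[0,3,0],"grip":8},{"delta_pos":[0,0,0],"twist":[0,3,0],"grip":8}]'
python3 -c "
from h import *
print(state()['ee_rot'],state()['torque'])"
```

```text
time_s: 76.95
ee_pos: [413.8, 261.9, 55.5]
ee_rot: [-90.4, -0.0, -47.8]
force: [3.3, -6.5, -1.9]
gripper_width: 13.7
[-9.03673210e+01 -1.30017931e-02 -4.78471142e+01] [-1.05152966 -0.72516783 -0.02384525]
time_s: 77.45
ee_pos: [413.8, 261.9, 55.5]
ee_rot: [-90.4, -0.0, -50.7]
force: [3.1, -6.5, -1.0]
gripper_width: 13.7
[-9.03672103e+01 -3.57532615e-02 -5.07420977e+01] [-1.03480498 -0.62505736  0.07971786]
```

```bash
python3 -m pendant '[{"delta_pos":[0,0,0],"twist":[0,1,0],"grip":8},{"delta_pos":[0,0,0],"twist":[0,2,0],"grip":8},{"delta_pos":[0,0,0],"twist":[0,2,0],"grip":8},{"delta_pos":[0,0,0],"twist":[0,2,0],"grip":8},{"delta_pos":[0,0,0],"twist":[0,2,0],"grip":8}]'
python3 -c "
from h import *
print(state()['ee_rot'],state()['torque'])"
```

```text
time_s: 77.95
ee_pos: [413.7, 261.8, 55.5]
ee_rot: [-90.4, -0.1, -52.6]
force: [2.6, -6.1, -1.2]
gripper_width: 14.6
[-9.03862032e+01 -7.73778623e-02 -5.25941824e+01] [-1.04033769 -0.54546169  0.70004304]
```

Torque has risen to 0.7 N m: the clockwise stop. Release, lift, and look.

```bash
python3 -m pendant '[{"delta_pos":[0,0,0],"twist":[0,-1,0],"grip":8},{"delta_pos":[0,0,0],"twist":[0,-1.5,0],"grip":31},{"delta_pos":[0,0,0],"twist":[0,-1.5,0],"grip":31},{"delta_pos":[0,0,0],"twist":[0,-1.5,0],"grip":31},{"delta_pos":[0,0,0],"twist":[0,-1.5,0],"grip":31}]'
python3 -m pendant '[{"delta_pos":[0,-3,0],"twist":[0,0,0],"grip":31},{"delta_pos":[0,-7,0],"twist":[0,0,0],"grip":31},{"delta_pos":[0,-11,0],"twist":[0,0,0],"grip":31},{"delta_pos":[3,-15,3],"twist":[0,-8,0],"grip":31},{"delta_pos":[6,-19,7],"twist":[0,-16,0],"grip":31}]'
python3 -c "
from h import *
go([585,245,290],toolR(-8))"
```

```text
time_s: 78.45
ee_pos: [413.5, 263.6, 55.6]
ee_rot: [-90.3, 0.1, -51.4]
force: [0.8, 0.4, 0.3]
gripper_width: 27.9
time_s: 78.95
ee_pos: [489.4, 260.2, 233.6]
ee_rot: [-90.2, 0.1, -35.0]
force: [0.5, 1.4, -0.2]
gripper_width: 28.4
delta [8.69, -5.67, 4.22] twist [0.1, -27.0, -0.2] | 112 mm 27 deg
```

```bash
python3 -m pendant '[{"delta_pos":[2,-1.5,1],"twist":[0,-7,0],"grip":31},{"delta_pos":[4,-3,2],"twist":[0,-14,0],"grip":31},{"delta_pos":[6,-4.5,3],"twist":[0,-21,0],"grip":31},{"delta_pos":[8,-5.6,4],"twist":[0,-27,0],"grip":31},{"delta_pos":[8,-5.6,4],"twist":[0,-27,0],"grip":31}]'
python3 -m pendant '[{"delta_pos":[0,0,0],"twist":[0,0,0],"grip":31},{"delta_pos":[0,0,0],"twist":[0,0,0],"grip":31},{"delta_pos":[0,0,0],"twist":[0,0,0],"grip":31},{"delta_pos":[0,0,0],"twist":[0,0,0],"grip":31},{"delta_pos":[0,0,0],"twist":[0,0,0],"grip":31}]'
python3 chk.py w44 L1 L2 L3 S1 S2 S3; python3 -c "
from cells import *
im=cv2.imread('pics/w44.png'); cv2.imwrite('pics/w44c.png',cv2.resize(im[0:225,210:430],None,fx=3.5,fy=2.6,interpolation=cv2.INTER_CUBIC))
snap('scene','sc2'); snap('side','sd2')
s=cv2.imread('pics/sd2.png'); print(len([1 for b in blobs(masks(cv2.cvtColor(s,cv2.COLOR_BGR2RGB))['blue'][235:335,260:370],40)]),'blue blobs left in tray')"
```

```text
time_s: 79.45
ee_pos: [580.6, 246.5, 287.3]
ee_rot: [-90.1, 0.1, -8.4]
force: [0.3, 0.4, -0.5]
gripper_width: 28.6
time_s: 79.95
ee_pos: [577.5, 246.8, 286.5]
ee_rot: [-90.2, 0.3, -8.4]
force: [-0.0, -0.5, -0.9]
gripper_width: 28.2
L1 blue along top from -30.5 to 18.8 orange from 21.2 33.5 expect -32.5
L2 blue along top from -31.0 to 19.2 orange from 21.8 33.0 expect -32.5
L3 blue along top from -30.5 to 18.8 orange from 22.2 34.2 expect -32.5
S1 blue along top from -23.5 to 10.2 orange from -60.0 26.5 expect -25.0
S2 blue along top from -24.2 to 11.0 orange from -60.0 27.2 expect -25.0
S3 blue along top from -23.5 to 10.5 orange from -60.0 28.0 expect -25.0
0 blue blobs left in tray
```

View pics/w44c.png

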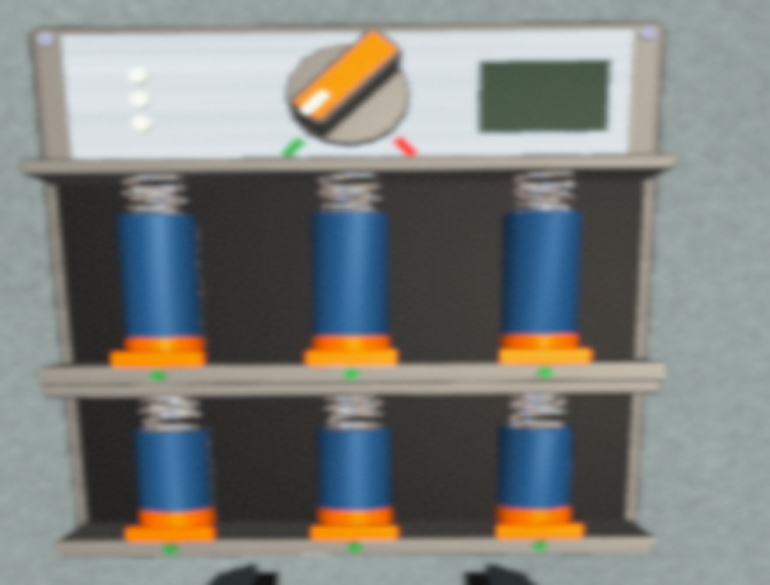

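View pics/sd2.png

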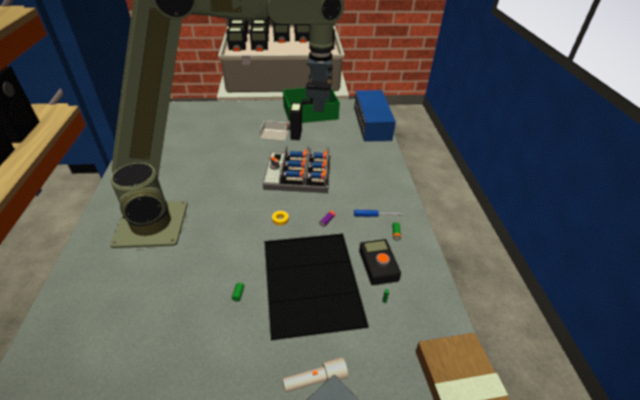

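```bash
python3 -c "
from workcell import job
print(job.job_done())"
```

```text
the job is handed in; nothing more can be done
None
```

I switched the charger off while its bays were empty and loaded all six blue cells. The three long ones are in the nearer row and the three short ones in the farther row. I then switched the charger on and handed the job in at about 80 s of robot time.

- **Cells:** In the last pictures every cell has its orange band up against the lip. The flat ends read 0.8 to 2 mm short of where the seated place predicts. That is about the camera's stated 2 mm accuracy, and nearly the same in all six bays. Cell tops read 62 to 64 mm, apart from one 61.5 reading, against the expected 63.
- **Switch:** I turned the knob to its stop both ways, feeling the torque rise at each end. The pointer now stands at the green mark.
- **Bench:** The tray shows no blue cells left, and the meters, torch, tape, screwdriver and look-alike cells appear where they were. I compared that by eye, not by measurement.
- **Hitches:** For the last short cell, joint 4 came to its range limit at a 38° tilt, so I loaded it at 32° instead. Two forces showed while lowering over bays: 25 N as one long cell came down, gone once the arm settled, and 10 N at that last cell, where a finger may have brushed the lip. I saw no slip of the grip and no cell knocked aside.

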